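# Put the solder bobbins away in the screw-cap canisters

### The arm

A 7-joint arm with a two-finger parallel gripper is mounted at the origin on the work surface. World frame = base frame: x ahead of the robot, y to its left, z up, the work surface at z = 0. Lengths are in mm, angles in rad, forces in N, time in s.
With the tool pointing down it reaches from about 350 to 900 mm from the base axis. Payload 8.1 kg.
Tool frame: the origin (TCP) lies between the finger pads; the fingertips stand 22 mm ahead of it and the grasp point (between the pads) lies 3 mm ahead of it; z points along the fingers, y is the direction in which the jaws open and shut (so a half turn about z gives the same grasp; the last joint's range is limited). The gripper opens to 92 mm and grips with 3 to 60 N. Pads are 19 mm wide; open, the fingers measure 130 mm over their backs; the gripper's body (75 mm by 190 mm) begins 47 mm behind the grasp point.
Start: joints at [1.195, 0.434, 0.025, 1.573, -0.012, 1.134, -0.075], TCP at [168.369, -601.909, 210.542] pointing down, gripper open.
Joint ranges: [-2.62, 2.62], [-0.44, 2.09], [-1.27, 1.32], [0.08, 2.57], [-1.32, 4.46], [0.12, 2], [-2.74, 2.74]. Speed limits (rad/s): [2.22, 2.22, 3.01, 3.01, 3.14, 3.14, 3.14].

### API

Orientations are given as a 3x3 rotation matrix whose columns are the frame's x, y, z axes.
In Python, from workcell import r gives the robot as it stands. The module is installed in compiled form; this text tells all that it offers.
- The arm moves only by the shell command python3 -m creep 'ROWS' [FORCE]. ROWS is JSON, a list of rows, each an object of numbers: "tx", "ty", "tz": the shift along the tool's x, y, z in mm; "rx", "ry", "rz": the turn, a rotation vector about the tool's x, y, z in rad; "claw": the finger opening in mm, from 0 to 91.8. In form: [{"tx": .., "ty": .., "tz": .., "rx": .., "ry": .., "rz": .., "claw": ..}, ...]. A call has exactly 10 rows; each row shifts and turns the pose as measured when the row begins, along the tool's axes as they then stand; what a row does not reach is not made up. A row lasts 1/12 s, in which the tool goes at most 41.7 mm and 7.16 degrees, less where a joint would pass 70% of its speed; a pose out of reach is approached as far as the arm can. A call is refused whole if a number of a shift passes 41.7 or a number of a turn 0.125, either way. A call with a gripper value outside its range is refused whole. The fingers move at their own pace and stop on an object; FORCE is the grip in N (left out, the last holds). Time passes only in rows, so rows that do not move let the fingers close, or fill a call up. It gives the time, the measured TCP pose, the force and the opening at its end, in the units of the state.
- r.state(): the state, without advancing time (a new reading comes with each control period).
- r.capture(name): name is "side" or "top"; returns (picture, depth): 420x560x3 uint8, red, green, blue; 420x560 float32, mm along the optical axis (not along the pixel's ray), 0 where there is no reading.
- r.camera_model(name): a dict with "fx", "fy", "cx", "cy" (pixels), "T" (4x4, takes a point from camera to world coordinates). Camera axes: x right, y up, looking along -z (the intrinsics and any distortion apply to the point x, -y, -z); pixel columns grow to the right and rows downward; lengths in mm; the calibration is good to about 2 mm. A picture is of the moment at which its call begins. camera_model takes no time and is no camera call.
- r.job_done(): hands the job in, once; it reports no verdict.
The state is a dict: "t": time; "qpos": joint angles; "dq": joint speeds; "joint_torque": joint torques, N m; "eef_pos": TCP position; "tool_rot": TCP orientation; "force": force on the tool from outside, world axes, zero at the start; "torque": the same for the moment, N m; "opening": finger opening in mm.
Only numpy, scipy, OpenCV 4.12 (cv2) and the standard library are available. Lean on these libraries where they do the work, as an engineer would, in place of code of your own. Each camera call takes 0.05 s, during which the arm holds its last target.

### The job

Put every solder bobbin on the bench away: unscrew a canister's captive press-and-turn cap, swing it aside, stand one bobbin upright on the floor of the canister, swing the cap back over it, press it down and screw it fully home, one bobbin to a canister. When you have finished, all three canisters must be closed with their caps screwed fully home, the empty one too (a cap may be a little loose at the start), and nothing else on the bench knocked over or pushed away.

Things in the scene. Friction and masses are not known exactly. Their poses are not given: they have to be found in the camera images.
- can1: canister fixed to the bench (three alike): aluminium tube, 56 mm across, bore 49 mm, rim 70 mm and inner floor 6 mm above the bench, with a black screw cap on a swinging arm; low collar (to 78 mm) on its -y side. Origin: on the tube's axis at bench level; x points to the arm's post (away from the robot), y to the side where the open cap parks, z up
- can1_post (a point): top of the thin steel post, 60 mm from the tube's axis along the canister's x, 88 mm above the bench: the axis on which the cap's arm slides up and swings. The cap's axis is always 60 mm from it
- can1_knob (a point): centre of the top face of this cap's ribbed round grip knob, 44 mm across and 22 mm tall, standing on the cap's skirt, 65 mm across. Cap down: this point is 112 mm above the bench; sprung up: 130 mm
- can1_twist (a joint): turn of this press-and-turn cap relative to its arm, rad: 0 = screwed fully home (stop), 1.4 = fully unscrewed (stop). Grows counter-clockwise seen from above; takes about 0.15 N m and stays where left. Below 1.1 its lug is under the collar's lips, which hold the cap down; sprung up and below 1.1, the lug sits on the lips and the cap cannot go down. May start up to 0.35 loose
- can1_lift (a joint): height of this cap and its arm above their closed level, m: 0 = pressed down, 0.018 = up (stop); screwed on, the lips let it stand about 0.0013. A spring of 3 to 4 N lifts it as soon as it is unscrewed; to close, swing it home, fully unscrewed, press it down to 0 (4 to 5 N) and screw it on while it is held down
- can1_swing (a joint): swing of the arm about its post, rad: 0 = cap over the tube, 1.6 = aside (stops). Grows clockwise from above; parks at canister x 62, y 60 mm. A tab blocks it while lift is below 0.015. Needs about 1 N at the knob, stays where left. A knob gripped fast is turned on its thread as the arm swings, unless the hand turns too; a loose sideways push leaves it
- can2: canister fixed to the bench (three alike): aluminium tube, 56 mm across, bore 49 mm, rim 70 mm and inner floor 6 mm above the bench, with a black screw cap on a swinging arm; low collar (to 78 mm) on its -y side. Origin: on the tube's axis at bench level; x points to the arm's post (away from the robot), y to the side where the open cap parks, z up
- can2_post (a point): top of the thin steel post, 60 mm from the tube's axis along the canister's x, 88 mm above the bench: the axis on which the cap's arm slides up and swings. The cap's axis is always 60 mm from it
- can2_knob (a point): centre of the top face of this cap's ribbed round grip knob, 44 mm across and 22 mm tall, standing on the cap's skirt, 65 mm across. Cap down: this point is 112 mm above the bench; sprung up: 130 mm
- can2_twist (a joint): turn of this press-and-turn cap relative to its arm, rad: 0 = screwed fully home (stop), 1.4 = fully unscrewed (stop). Grows counter-clockwise seen from above; takes about 0.15 N m and stays where left. Below 1.1 its lug is under the collar's lips, which hold the cap down; sprung up and below 1.1, the lug sits on the lips and the cap cannot go down. May start up to 0.35 loose
- can2_lift (a joint): height of this cap and its arm above their closed level, m: 0 = pressed down, 0.018 = up (stop); screwed on, the lips let it stand about 0.0013. A spring of 3 to 4 N lifts it as soon as it is unscrewed; to close, swing it home, fully unscrewed, press it down to 0 (4 to 5 N) and screw it on while it is held down
- can2_swing (a joint): swing of the arm about its post, rad: 0 = cap over the tube, 1.6 = aside (stops). Grows clockwise from above; parks at canister x 62, y 60 mm. A tab blocks it while lift is below 0.015. Needs about 1 N at the knob, stays where left. A knob gripped fast is turned on its thread as the arm swings, unless the hand turns too; a loose sideways push leaves it
- can3: canister fixed to the bench (three alike): aluminium tube, 56 mm across, bore 49 mm, rim 70 mm and inner floor 6 mm above the bench, with a black screw cap on a swinging arm; low collar (to 78 mm) on its -y side. Origin: on the tube's axis at bench level; x points to the arm's post (away from the robot), y to the side where the open cap parks, z up
- can3_post (a point): top of the thin steel post, 60 mm from the tube's axis along the canister's x, 88 mm above the bench: the axis on which the cap's arm slides up and swings. The cap's axis is always 60 mm from it
- can3_knob (a point): centre of the top face of this cap's ribbed round grip knob, 44 mm across and 22 mm tall, standing on the cap's skirt, 65 mm across. Cap down: this point is 112 mm above the bench; sprung up: 130 mm
- can3_twist (a joint): turn of this press-and-turn cap relative to its arm, rad: 0 = screwed fully home (stop), 1.4 = fully unscrewed (stop). Grows counter-clockwise seen from above; takes about 0.15 N m and stays where left. Below 1.1 its lug is under the collar's lips, which hold the cap down; sprung up and below 1.1, the lug sits on the lips and the cap cannot go down. May start up to 0.35 loose
- can3_lift (a joint): height of this cap and its arm above their closed level, m: 0 = pressed down, 0.018 = up (stop); screwed on, the lips let it stand about 0.0013. A spring of 3 to 4 N lifts it as soon as it is unscrewed; to close, swing it home, fully unscrewed, press it down to 0 (4 to 5 N) and screw it on while it is held down
- can3_swing (a joint): swing of the arm about its post, rad: 0 = cap over the tube, 1.6 = aside (stops). Grows clockwise from above; parks at canister x 62, y 60 mm. A tab blocks it while lift is below 0.015. Needs about 1 N at the knob, stays where left. A knob gripped fast is turned on its thread as the arm swings, unless the hand turns too; a loose sideways push leaves it
- bobbin1: small solder bobbin standing upright: 77 mm tall, 0.22 kg, two grey flanges 42 mm across (the upper one's top 55 mm up), metal-coloured winding between, and a grip stem 18 mm across from 55 mm to 77 mm. Origin: centre of its underside, z up along the stem. Standing in a canister, its stem sticks 13 mm out of the rim and fits under the cap. Absent (None) when it is not part of this start
- bobbin2: small solder bobbin standing upright: 77 mm tall, 0.22 kg, two grey flanges 42 mm across (the upper one's top 55 mm up), metal-coloured winding between, and a grip stem 18 mm across from 55 mm to 77 mm. Origin: centre of its underside, z up along the stem. Standing in a canister, its stem sticks 13 mm out of the rim and fits under the cap. Absent (None) when it is not part of this start
- bobbin3: small solder bobbin standing upright: 77 mm tall, 0.22 kg, two grey flanges 42 mm across (the upper one's top 55 mm up), metal-coloured winding between, and a grip stem 18 mm across from 55 mm to 77 mm. Origin: centre of its underside, z up along the stem. Standing in a canister, its stem sticks 13 mm out of the rim and fits under the cap. Absent (None) when it is not part of this start
- tip_cleaner: brass tip-cleaner ball, 72 mm across, 58 mm tall, a bystander; origin under its centre, z up
- flux_bottle: amber bottle with a white cap, 44 mm across, 100 mm tall, a bystander; origin under its centre, z up
- solder_tin: flat aluminium tin, 60 mm across, 24 mm tall, a bystander; origin under its centre, z up
There are look-alikes about, which are no part of the job. What is shaped like the bobbin1 but blue is not meant.

How it is judged:
By the outcome, as a careful person would: the job done as asked, in the order asked, and still so for the second after the job is handed in, with the robot touching nothing.
Of bobbin1, bobbin2, bobbin3 only 2 to 3 are there at a start; the rules pass over those that are not, and their reading is None.
At some moment in a run one of bobbin1, bobbin2, bobbin3 may be knocked a few centimetres aside while the robot is not near it.
It also fails if it takes over 210 s, if anything falls off the work surface, if the arm or the gripper's body presses on something with over 40 N, if the wrist force passes 120 N, or if a joint passes its speed limit or range.

## Working session

There is one attempt and no reset: what is moved stays moved. The work goes in short steps, Python scripts to look and compute and a shell command to move; the robot and the scene stay as the last step left them, time stands still between calls to the robot, and variables do not carry over. Pictures are saved under pics/ and viewed, and the job is handed in when it is done.

```bash
mkdir -p pics; ls; python3 - <<'E'
from workcell import r
import cv2,numpy as np
s=r.state(); print(s)
for n in("top","side"):
    p,d=r.capture(n); cv2.imwrite(f"pics/{n}0.png",p[:,:,::-1]); np.save(f"pics/{n}0.npy",d)
    print(r.camera_model(n))
E
```

```text
pics
{'t': 0.0, 'qpos': array([ 1.19543728,  0.43520932,  0.02499106,  1.5741134 , -0.01159235,
        1.13400772, -0.07513603]), 'dq': array([ 6.45046809e-04,  3.61871122e-04, -5.10313645e-05, -9.82910727e-04,
        2.23561683e-04,  4.23455791e-04, -1.06020436e-03]), 'joint_torque': array([-1.39657164e-03, -6.67846155e+01,  9.84576792e-01, -3.14461541e+01,
       -6.04322157e-02,  4.32020926e-02,  1.61422031e-04]), 'eef_pos': array([ 168.14895937, -601.38523309,  209.74739575]), 'tool_rot': array([[ 9.63063358e-01,  2.69274271e-01, -5.79544187e-04],
       [ 2.69274848e-01, -9.63062228e-01,  1.48369575e-03],
       [-1.58616024e-04, -1.58494969e-03, -9.99998731e-01]]), 'force': array([-0.93069375,  0.35693288, -0.06371786]), 'torque': array([9.42714829e-05, 1.05882495e-03, 6.31794493e-02]), 'opening': 91.78739209251904}
{'fx': 501.6609548327148, 'fy': 501.6609548327148, 'cx': 271.45539703951226, 'cy': 217.59603286507408, 'T': array([[ 2.46679367e-02,  9.94998893e-01, -9.67920195e-02,
         4.58544647e+02],
       [-9.99207964e-01,  2.75641344e-02,  2.86995196e-02,
        -1.43276363e+00],
       [ 3.12239785e-02,  9.60073988e-02,  9.94890769e-01,
         1.07415318e+03],
       [ 0.00000000e+00,  0.00000000e+00,  0.00000000e+00,
         1.00000000e+00]])}
{'fx': 398.89419522746596, 'fy': 398.89419522746596, 'cx': 283.2669749576795, 'cy': 215.08062706109618, 'T': array([[-6.87210621e-01,  4.14913220e-01, -5.96312487e-01,
        -8.59396792e+01],
       [-7.26359533e-01, -3.78913311e-01,  5.73433982e-01,
         6.06149661e+02],
       [ 1.19746012e-02,  8.27207182e-01,  5.61769424e-01,
         6.84344914e+02],
       [ 0.00000000e+00,  0.00000000e+00,  0.00000000e+00,
         1.00000000e+00]])}
```

View pics/top0.png

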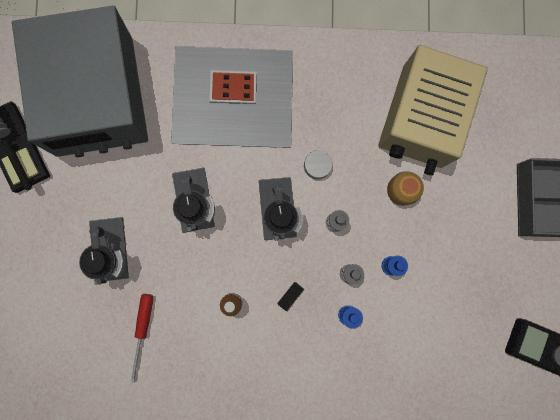

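View pics/side0.png

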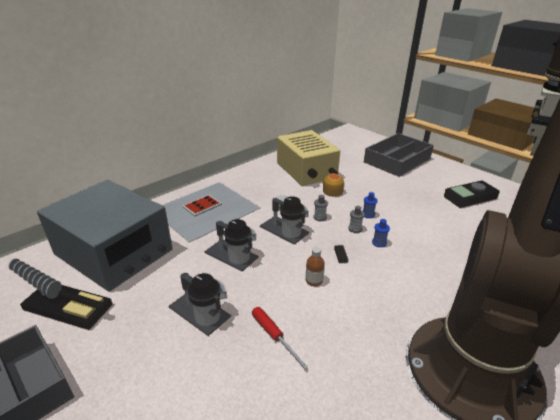

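```bash
cat > h.py <<'E'
import numpy as np,cv2
from workcell import r
def model(n): return r.camera_model(n)
def atz(n,u,v,z):
    m=model(n);T=m["T"];d=T[:3,:3]@np.array([(u-m["cx"])/m["fx"],-(v-m["cy"])/m["fy"],-1.])
    return T[:3,3]+d*(z-T[2,3])/d[2]
def deproj(n,D):
    m=model(n);T=m["T"];v,u=np.mgrid[:D.shape[0],:D.shape[1]]
    P=np.stack([(u-m["cx"])/m["fx"]*D,-(v-m["cy"])/m["fy"]*D,-D],-1)
    return P@T[:3,:3].T+T[:3,3]
def proj(n,p):
    m=model(n);T=m["T"];q=T[:3,:3].T@(np.asarray(p,float)-T[:3,3])
    return m["cx"]+m["fx"]*q[0]/-q[2], m["cy"]+m["fy"]*q[1]/q[2]
def crop(p,x0,y0,w,h,k,f): cv2.imwrite(f,cv2.resize(p[y0:y0+h,x0:x0+w,::-1],None,fx=k,fy=k,interpolation=cv2.INTER_CUBIC))
E
python3 - <<'E'
from h import *
p=cv2.imread("pics/top0.png")[:,:,::-1]; D=np.load("pics/top0.npy")
crop(p,70,160,240,130,3.3,"pics/c_cans.png"); crop(p,290,140,150,200,3,"pics/c_bob.png")
P=deproj("top",D)
print(proj("top",(500,0,0)), P[330:340:3,200,2])
for (u,v) in[(96,262),(191,207),(282,216),(338,221),(352,274),(396,266),(350,317)]:
    W=P[v-25:v+26,u-25:u+26].reshape(-1,3)
    zt=np.percentile(W[:,2],99.5); print(u,v,zt, atz("top",u,v,112 if u<300 else 77).round(1))
E
```

```text
(np.float64(255.5781079823072), np.float64(246.5175512680501)) [-3.69581679  2.96927723 -0.81335015 -0.03717045]
96 262 118.79671073523969 [458.6 300.5 112. ]
191 207 117.2699009117955 [568.3 126.  112. ]
282 216 116.8950850841212 [555.8 -49.5 112. ]
338 221 80.65608004746582 [ 552.4 -163.8   77. ]
352 274 1074.1531821360786 [ 447.5 -193.    77. ]
396 266 81.45162874284995 [ 465.5 -281.1   77. ]
350 317 82.25588610252794 [ 363.2 -189.8   77. ]
```

View pics/c_cans.png

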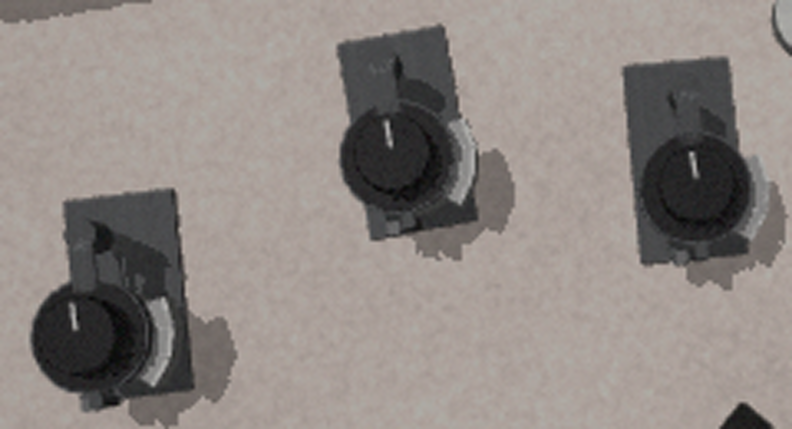

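View pics/c_bob.png

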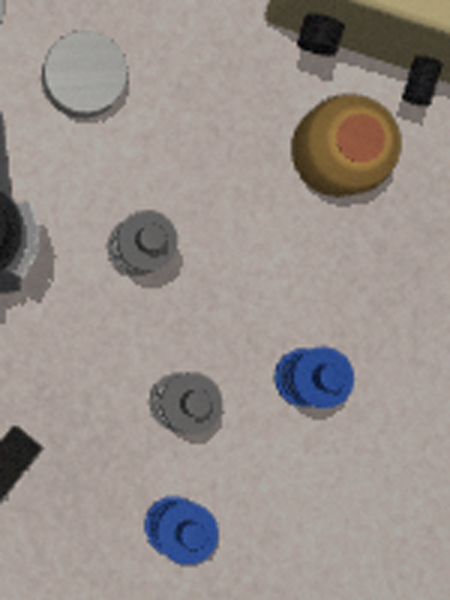

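```bash
python3 - <<'E'
from h import *
p=cv2.imread("pics/top0.png")[:,:,::-1]; D=np.load("pics/top0.npy")
P=deproj("top",D)
for (u,v) in[(94,262),(191,207),(282,216)]:
    sl=(slice(v-25,v+26),slice(u-25,u+26)); W=P[sl]; z=W[...,2]
    m=(z>102)&(z<122)
    m=cv2.morphologyEx(m.astype(np.uint8),cv2.MORPH_OPEN,np.ones((3,3)))>0
    c,rr=cv2.minEnclosingCircle(np.argwhere(m)[:,::-1].astype(np.float32))
    q=W[m]; print("knob",q.shape,q.mean(0).round(1),np.median(q[:,2]),c[0]+u-25,c[1]+v-25,rr)
for (u,v) in[(341,219),(356,274),(398,265),(352,318)]:
    W=P[v-14:v+15,u-14:u+15]; z=W[...,2]
    for lo,hi in((68,90),(45,64)):
        m=(z>lo)&(z<hi); q=W[m]; print("bob",m.sum(),q.mean(0).round(1))
k=6
for i,(u,v) in enumerate([(105,250),(192,203),(281,210)]): crop(p,u-35,v-42,70,84,7,f"pics/can{i}.png")
E
python3 -c "
import cv2,numpy as np
cv2.imwrite('pics/cans3.png',cv2.resize(np.hstack([cv2.imread(f'pics/can{i}.png') for i in range(3)]),None,fx=.54,fy=.54) if 0 else np.hstack([cv2.imread(f'pics/can{i}.png')[:,:] for i in range(3)])[:, :])"
cd pics; python3 -c "
import cv2,numpy as np
a=np.hstack([cv2.imread(f'can{i}.png') for i in range(3)]);a=cv2.resize(a,(798,int(a.shape[0]*798/a.shape[1])));cv2.imwrite('cans3.png',a);print(a.shape)"
```

```text
knob (470, 3) [460.  304.3 113. ] 113.26782036494382 94.05882263183594 260.94117736816406 12.723670959472656
knob (426, 3) [570.2 130.4 113. ] 113.20697770237445 188.68518447875977 205.94444465637207 11.982739448547363
knob (409, 3) [556.9 -46.9 113. ] 113.07266345140226 280.67105293273926 215.11842155456543 11.73471450805664
bob 66 [ 557.  -168.3   75.9]
bob 254 [ 556.8 -167.8   54.9]
bob 70 [ 447.6 -199.9   76.5]
bob 261 [ 447.6 -199.3   54.9]
bob 69 [ 467.5 -289.3   76.2]
bob 261 [ 467.  -288.4   55.1]
bob 69 [ 361.4 -197.2   77.4]
bob 271 [ 361.5 -196.9   55.4]
(319, 798, 3)
```

View pics/can0.png

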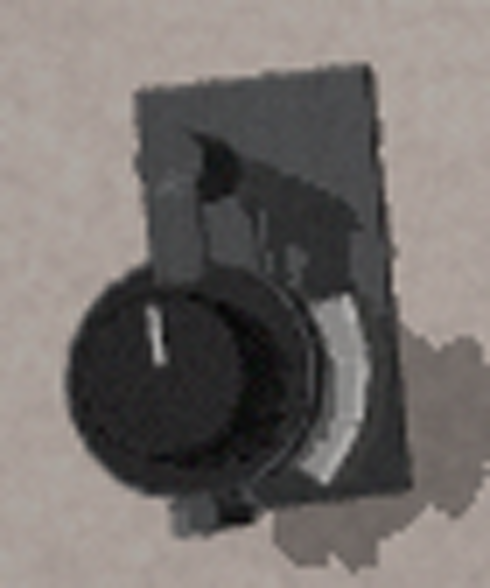

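View pics/can1.png

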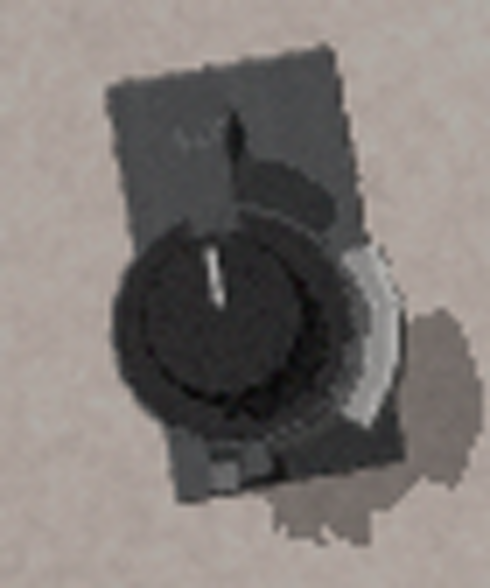

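View pics/can2.png

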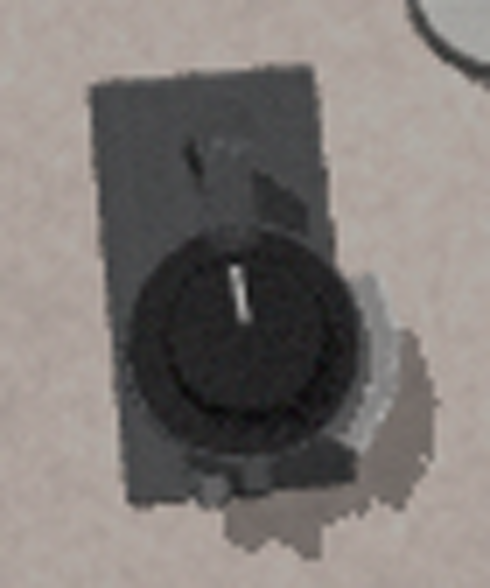

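```bash
python3 - <<'E'
from h import *
for n,(u,v),(o),pl,mk in [("A",(161,376),(70,208),((370,65),(410,488)),((152,305),(160,362))),("B",(222,320),(157,161),((330,45),(403,460)),((210,250),(220,303))),("C",(247,343),(246,168),((90,88),(128,503)),((234,265),(243,322)))]:
    f=lambda q,z: atz("top",(q[0]+.5)/7+o[0]-.5,(q[1]+.5)/7+o[1]-.5,z)
    a=lambda s,z:(lambda d:np.degrees(np.arctan2(d[1],d[0])))(f(s[0],z)-f(s[1],z))
    print(n,f((u,v),113).round(1),"plate yaw",a(pl,3),"mark",a(mk,113))
for q in((341,219.3),(355.7,274.3)): print(atz("top",*q,77).round(1))
E
```

```text
A [459.8 306.7 113. ] plate yaw 8.348346182749335 mark 11.24444997868622
B [569.4 131.1 113. ] plate yaw 11.943489400940805 mark 12.8611801106177
C [554.5 -47.2 113. ] plate yaw 6.727204451594041 mark 10.258111256442522
[ 556.  -169.8   77. ]
[ 447.1 -200.4   77. ]
```

```bash
cat >> h.py <<'E'
def st():
    s=r.state(); R=s["tool_rot"]; return s,s["eef_pos"],np.arctan2(R[1,0],R[0,0])
def plan(x,y,z,psideg,n,claw=None,skip=0):
    s,p,psi=st(); t=np.array([x,y,z]); dps=(np.radians(psideg)-psi+np.pi)%(2*np.pi)-np.pi
    d=(t-p)/n; print("t",round(s["t"],2),"pos",p.round(1),"psi",round(np.degrees(psi),1),"q7",s["qpos"][6].round(2),"F",s["force"].round(1),"M",s["torque"].round(2),"op",round(s["opening"],1))
    for i in range(n):
        a=psi+dps*i/n   # tool axes at row begin
        print('{"tx":%.1f,"ty":%.1f,"tz":%.1f,"rz":%.3f%s},'%(d[0]*np.cos(a)+d[1]*np.sin(a),d[0]*np.sin(a)-d[1]*np.cos(a),-d[2],-dps/n,'' if claw is None else ',"claw":%g'%claw))
E
python3 -c "
from h import *
plan(555,-47,190,90,20)"
```

```text
t 0.1 pos [ 168.2 -601.5  209.8] psi 15.6 q7 -0.08 F [ 0.4 -0.2 -0.6] M [ 0.01 -0.   -0.03] op 92.1
{"tx":26.1,"ty":-21.5,"tz":1.0,"rz":-0.065},
{"tx":27.4,"ty":-19.8,"tz":1.0,"rz":-0.065},
{"tx":28.7,"ty":-17.9,"tz":1.0,"rz":-0.065},
{"tx":29.8,"ty":-16.0,"tz":1.0,"rz":-0.065},
{"tx":30.7,"ty":-14.1,"tz":1.0,"rz":-0.065},
{"tx":31.6,"ty":-12.0,"tz":1.0,"rz":-0.065},
{"tx":32.3,"ty":-10.0,"tz":1.0,"rz":-0.065},
{"tx":32.9,"ty":-7.9,"tz":1.0,"rz":-0.065},
{"tx":33.3,"ty":-5.7,"tz":1.0,"rz":-0.065},
{"tx":33.6,"ty":-3.5,"tz":1.0,"rz":-0.065},
{"tx":33.8,"ty":-1.3,"tz":1.0,"rz":-0.065},
{"tx":33.8,"ty":0.8,"tz":1.0,"rz":-0.065},
{"tx":33.7,"ty":3.0,"tz":1.0,"rz":-0.065},
{"tx":33.4,"ty":5.2,"tz":1.0,"rz":-0.065},
{"tx":33.0,"ty":7.4,"tz":1.0,"rz":-0.065},
{"tx":32.4,"ty":9.5,"tz":1.0,"rz":-0.065},
{"tx":31.8,"ty":11.6,"tz":1.0,"rz":-0.065},
{"tx":30.9,"ty":13.6,"tz":1.0,"rz":-0.065},
{"tx":30.0,"ty":15.6,"tz":1.0,"rz":-0.065},
{"tx":28.9,"ty":17.5,"tz":1.0,"rz":-0.065},
```

```bash
python3 -m creep '[{"tx":26,"ty":-21.5,"tz":1,"rz":-0.065,"claw":91},{"tx":27.5,"ty":-20,"tz":1,"rz":-0.065},{"tx":28.5,"ty":-18,"tz":1,"rz":-0.065},{"tx":30,"ty":-16,"tz":1,"rz":-0.065},{"tx":30.5,"ty":-14,"tz":1,"rz":-0.065},{"tx":31.5,"ty":-12,"tz":1,"rz":-0.065},{"tx":32,"ty":-10,"tz":1,"rz":-0.065},{"tx":33,"ty":-8,"tz":1,"rz":-0.065},{"tx":33,"ty":-6,"tz":1,"rz":-0.065},{"tx":33.5,"ty":-3.5,"tz":1,"rz":-0.065}]' 30; python3 -c "
from h import *
plan(555,-47,190,90,10)"
```

```text
t 0.1 pos [ 168.2 -601.5  209.8] psi 15.6 q7 -0.08 F [ 0.4 -0.2 -0.6] M [ 0.01 -0.   -0.03] op 92.1
{"tx":52.2,"ty":-43.0,"tz":2.0,"rz":-0.130},
{"tx":57.3,"ty":-35.9,"tz":2.0,"rz":-0.130},
{"tx":61.5,"ty":-28.1,"tz":2.0,"rz":-0.130},
{"tx":64.6,"ty":-19.9,"tz":2.0,"rz":-0.130},
{"tx":66.6,"ty":-11.4,"tz":2.0,"rz":-0.130},
{"tx":67.6,"ty":-2.7,"tz":2.0,"rz":-0.130},
{"tx":67.3,"ty":6.1,"tz":2.0,"rz":-0.130},
{"tx":66.0,"ty":14.7,"tz":2.0,"rz":-0.130},
{"tx":63.5,"ty":23.1,"tz":2.0,"rz":-0.130},
{"tx":60.0,"ty":31.2,"tz":2.0,"rz":-0.130},$[0]: bad value
```

```bash
python3 -m creep '[{"tx":26,"ty":-21.5,"tz":1,"rx":0,"ry":0,"rz":-0.065,"claw":91},{"tx":27.5,"ty":-20,"tz":1,"rx":0,"ry":0,"rz":-0.065,"claw":91},{"tx":28.5,"ty":-18,"tz":1,"rx":0,"ry":0,"rz":-0.065,"claw":91},{"tx":30,"ty":-16,"tz":1,"rx":0,"ry":0,"rz":-0.065,"claw":91},{"tx":30.5,"ty":-14,"tz":1,"rx":0,"ry":0,"rz":-0.065,"claw":91},{"tx":31.5,"ty":-12,"tz":1,"rx":0,"ry":0,"rz":-0.065,"claw":91},{"tx":32,"ty":-10,"tz":1,"rx":0,"ry":0,"rz":-0.065,"claw":91},{"tx":33,"ty":-8,"tz":1,"rx":0,"ry":0,"rz":-0.065,"claw":91},{"tx":33,"ty":-6,"tz":1,"rx":0,"ry":0,"rz":-0.065,"claw":91},{"tx":33.5,"ty":-3.5,"tz":1,"rx":0,"ry":0,"rz":-0.065,"claw":91}]' 30; python3 -c "
from h import *
plan(555,-47,190,90,10)"
```

```text
t: 0.93
eef_pos: [357.1, -316.4, 194.7]
tool_rot: [[0.593, 0.805, -0.008], [0.805, -0.593, 0.002], [-0.004, -0.008, -1.0]]
force: [0.8, 0.3, -0.1]
opening: 90.8
t 0.93 pos [ 357.1 -316.4  194.7] psi 53.6 q7 -0.1 F [ 0.8  0.3 -0.1] M [-0.04 -0.14 -0.  ] op 90.8
{"tx":33.4,"ty":-0.0,"tz":0.5,"rz":-0.063},
{"tx":33.4,"ty":2.1,"tz":0.5,"rz":-0.063},
{"tx":33.2,"ty":4.2,"tz":0.5,"rz":-0.063},
{"tx":32.8,"ty":6.3,"tz":0.5,"rz":-0.063},
{"tx":32.4,"ty":8.4,"tz":0.5,"rz":-0.063},
{"tx":31.8,"ty":10.4,"tz":0.5,"rz":-0.063},
{"tx":31.1,"ty":12.4,"tz":0.5,"rz":-0.063},
{"tx":30.2,"ty":14.3,"tz":0.5,"rz":-0.063},
{"tx":29.2,"ty":16.2,"tz":0.5,"rz":-0.063},
{"tx":28.1,"ty":18.0,"tz":0.5,"rz":-0.063},
```

```bash
python3 -m creep '[{"tx":33.5,"ty":0,"tz":0,"rx":0,"ry":0,"rz":-0.063,"claw":91},{"tx":33.5,"ty":2,"tz":0,"rx":0,"ry":0,"rz":-0.063,"claw":91},{"tx":33,"ty":4,"tz":0,"rx":0,"ry":0,"rz":-0.063,"claw":91},{"tx":33,"ty":6,"tz":0,"rx":0,"ry":0,"rz":-0.063,"claw":91},{"tx":32.5,"ty":8.5,"tz":0,"rx":0,"ry":0,"rz":-0.063,"claw":91},{"tx":32,"ty":10.5,"tz":0,"rx":0,"ry":0,"rz":-0.063,"claw":91},{"tx":31,"ty":12.5,"tz":0,"rx":0,"ry":0,"rz":-0.063,"claw":91},{"tx":30,"ty":14.5,"tz":0,"rx":0,"ry":0,"rz":-0.063,"claw":91},{"tx":29,"ty":16,"tz":0,"rx":0,"ry":0,"rz":-0.063,"claw":91},{"tx":28,"ty":18,"tz":0,"rx":0,"ry":0,"rz":-0.063,"claw":91}]' 30; python3 -c "
from h import *
plan(555.5,-47,150,90,10)
p,d=r.capture('side'); crop(p,0,0,560,420,1.4,'pics/s1.png')"
```

```text
t: 1.77
eef_pos: [555.8, -29.2, 191.5]
tool_rot: [[-0.026, 1.0, -0.013], [1.0, 0.026, 0.002], [0.002, -0.012, -1.0]]
force: [0.4, 0.1, -0.4]
opening: 91.1
t 1.77 pos [555.8 -29.2 191.5] psi 91.5 q7 -0.22 F [ 0.4  0.1 -0.4] M [-0.04 -0.16 -0.01] op 91.1
{"tx":-1.8,"ty":-0.1,"tz":4.2,"rz":0.003},
{"tx":-1.8,"ty":-0.1,"tz":4.2,"rz":0.003},
{"tx":-1.8,"ty":-0.1,"tz":4.2,"rz":0.003},
{"tx":-1.8,"ty":-0.1,"tz":4.2,"rz":0.003},
{"tx":-1.8,"ty":-0.1,"tz":4.2,"rz":0.003},
{"tx":-1.8,"ty":-0.1,"tz":4.2,"rz":0.003},
{"tx":-1.8,"ty":-0.1,"tz":4.2,"rz":0.003},
{"tx":-1.8,"ty":-0.0,"tz":4.2,"rz":0.003},
{"tx":-1.8,"ty":-0.0,"tz":4.2,"rz":0.003},
{"tx":-1.8,"ty":-0.0,"tz":4.2,"rz":0.003},
```

View pics/s1.png

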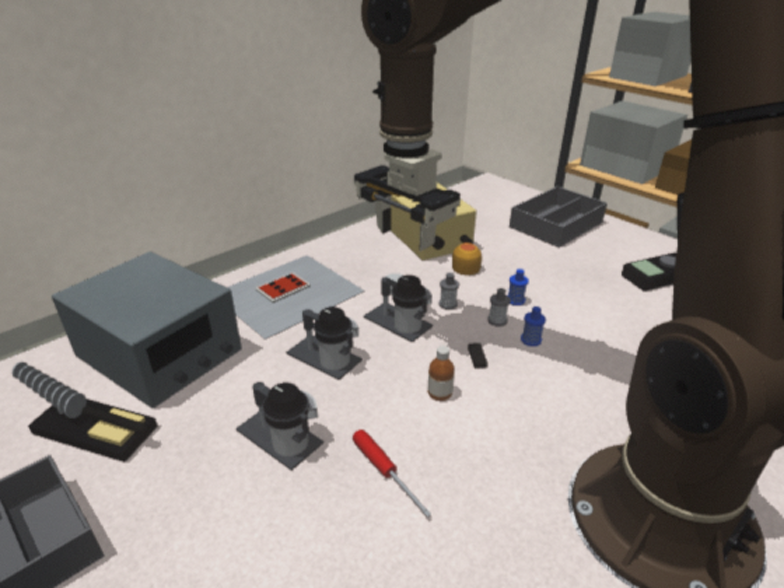

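```bash
cat >> h.py <<'E'
from scipy.spatial.transform import Rotation as Ro
def plan(x,y,z,psideg,n,claw=None):
    s,p,psi=st(); R=s["tool_rot"]; t=np.array([x,y,z]); a=np.radians(psideg)
    Rd=np.array([[np.cos(a),np.sin(a),0],[np.sin(a),-np.cos(a),0],[0,0,-1.]])
    w=Ro.from_matrix(R.T@Rd).as_rotvec()/n; d=(t-p)/n
    print("t",round(s["t"],2),"pos",p.round(1),"psi",round(np.degrees(psi),1),"q7",s["qpos"][6].round(2),"F",s["force"].round(1),"M",s["torque"].round(2),"op",round(s["opening"],1))
    for i in range(n):
        A=R@Ro.from_rotvec(w*i).as_matrix(); q=A.T@d
        print('{"tx":%.1f,"ty":%.1f,"tz":%.1f,"rx":%.3f,"ry":%.3f,"rz":%.3f%s},'%(*q,*w,'' if claw is None else ',"claw":%g'%claw))
E
python3 - <<'E'
from h import *
D=np.load("pics/side0.npy");P=deproj("side",D)
for n,c in(("A",(460,305)),("B",(570,131)),("C",(555,-47))):
    m=(np.hypot(P[...,0]-c[0],P[...,1]-c[1])<40)&(P[...,2]>106)&(P[...,2]<119)&(D>0)
    q=P[m];print(n,m.sum(),q.mean(0).round(1),((q.min(0)+q.max(0))/2).round(1), (np.percentile(q,3,axis=0)+np.percentile(q,97,axis=0))/2)
for c in((556,-169),(447,-200)):
    m=(np.hypot(P[...,0]-c[0],P[...,1]-c[1])<30)&(P[...,2]>70)&(P[...,2]<85)&(D>0)
    q=P[m];print(m.sum(),q.mean(0).round(1))
p=cv2.imread("pics/side0.png")[:,:,::-1]
crop(p,180,185,190,140,4,"pics/s0c.png")
plan(555.5,-47,150,90,4)
E
```

```text
A 297 [457.9 309.7 111.3] [459.9 307.9 110.7] [459.65092925 309.03703829 110.49578403]
B 175 [568.9 134.9 110.9] [569.5 133.6 110.4] [569.96381557 134.82847522 110.29336599]
C 135 [555.1 -42.3 110.7] [556.8 -44.1 110.1] [556.47913958 -43.91027265 110.0468697 ]
24 [ 556.4 -165.    74. ]
24 [ 446.5 -196.2   74.5]
t 1.82 pos [559.1 -21.5 191.8] psi 92.2 q7 -0.22 F [4.7 6.7 2.1] M [ 0.41 -0.38  0.01] op 91.0
{"tx":-6.4,"ty":-1.0,"tz":10.4,"rx":-0.002,"ry":-0.002,"rz":0.009},
{"tx":-6.4,"ty":-1.0,"tz":10.4,"rx":-0.002,"ry":-0.002,"rz":0.009},
{"tx":-6.4,"ty":-1.0,"tz":10.4,"rx":-0.002,"ry":-0.002,"rz":0.009},
{"tx":-6.4,"ty":-0.9,"tz":10.4,"rx":-0.002,"ry":-0.002,"rz":0.009},
```

View pics/s0c.png

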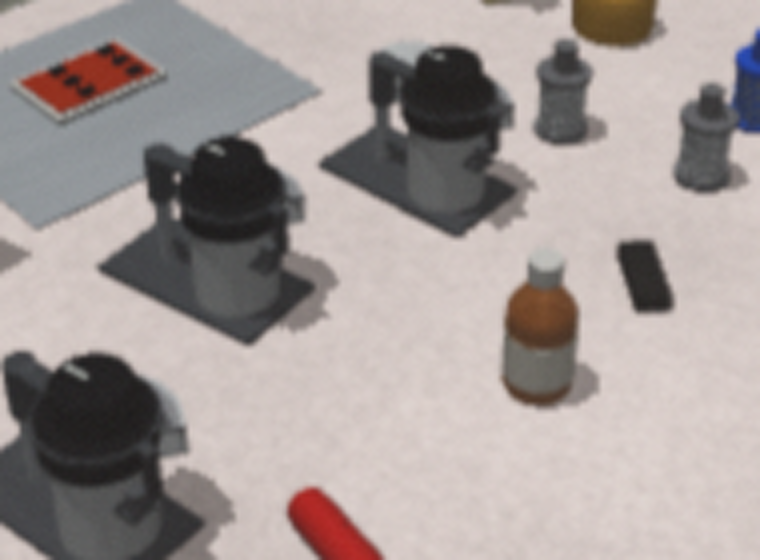

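```bash
python3 -m creep '[{"tx":-10,"ty":-1,"tz":2,"rx":0,"ry":0,"rz":0.12,"claw":80},{"tx":-8,"ty":-1,"tz":3,"rx":0,"ry":0,"rz":0.12,"claw":80},{"tx":-4,"ty":-2,"tz":3,"rx":0,"ry":0,"rz":0.12,"claw":80},{"tx":0,"ty":0,"tz":3,"rx":0,"ry":0,"rz":0.12,"claw":80},{"tx":0,"ty":0,"tz":3,"rx":0,"ry":0,"rz":0.12,"claw":80},{"tx":0,"ty":0,"tz":3,"rx":0,"ry":0,"rz":0.12,"claw":80},{"tx":0,"ty":0,"tz":3,"rx":0,"ry":0,"rz":0.12,"claw":80},{"tx":0,"ty":0,"tz":3,"rx":0,"ry":0,"rz":0.12,"claw":80},{"tx":0,"ty":0,"tz":3,"rx":0,"ry":0,"rz":0.12,"claw":80},{"tx":0,"ty":0,"tz":3,"rx":0,"ry":0,"rz":0.12,"claw":80}]' 30; python3 - <<'E'
from h import *
plan(555.5,-46,140,-28,8)
D=np.load("pics/top0.npy");P=deproj("top",D)
for n,c,yaw in(("A",(460,306),.14),("B",(570,131.5),.2),("C",(555.5,-46),.12)):
    X=(P[...,:2]-c)@np.array([[np.cos(yaw),-np.sin(yaw)],[np.sin(yaw),np.cos(yaw)]])
    m=(X[...,0]>35)&(X[...,0]<85)&(abs(X[...,1])<25)&(P[...,2]>60)&(P[...,2]<150)
    q=np.c_[X[m],P[m][:,2]]; print(n,m.sum()); 
    for lo in range(35,85,8):
        k=q[(q[:,0]>=lo)&(q[:,0]<lo+8)]
        if len(k): print(lo,len(k),k.mean(0).round(1),np.percentile(k[:,1],[5,95]).round(1),np.percentile(k[:,2],[10,90]).round(0))
E
```

```text
t: 2.65
eef_pos: [552.2, -38.9, 157.8]
tool_rot: [[0.931, 0.366, -0.016], [0.366, -0.931, 0.011], [-0.011, -0.016, -1.0]]
force: [-1.0, 0.1, -0.1]
opening: 79.9
t 2.65 pos [552.2 -38.9 157.8] psi 21.5 q7 -1.31 F [-1.   0.1 -0.1] M [ 0.02 -0.03  0.  ] op 79.9
{"tx":0.1,"ty":1.0,"tz":2.2,"rx":-0.001,"ry":0.002,"rz":0.108},
{"tx":0.2,"ty":1.0,"tz":2.2,"rx":-0.001,"ry":0.002,"rz":0.108},
{"tx":0.3,"ty":1.0,"tz":2.2,"rx":-0.001,"ry":0.002,"rz":0.108},
{"tx":0.4,"ty":0.9,"tz":2.2,"rx":-0.001,"ry":0.002,"rz":0.108},
{"tx":0.5,"ty":0.9,"tz":2.2,"rx":-0.001,"ry":0.002,"rz":0.108},
{"tx":0.6,"ty":0.8,"tz":2.2,"rx":-0.001,"ry":0.002,"rz":0.108},
{"tx":0.7,"ty":0.8,"tz":2.2,"rx":-0.001,"ry":0.002,"rz":0.108},
{"tx":0.7,"ty":0.7,"tz":2.2,"rx":-0.001,"ry":0.002,"rz":0.108},
A 183
35 32 [38.9 -0.3 91. ] [-6.3  6.2] [89. 93.]
43 36 [47.3 -0.1 89.6] [-6.8  6.5] [88. 93.]
51 55 [55.3 -2.6 85.5] [-9.   7.1] [71. 93.]
59 53 [62.8 -1.8 86.8] [-8.8  8.8] [70. 93.]
67 7 [68.3  0.6 88.9] [-4.5  4.6] [83. 93.]
B 147
35 30 [39.  -0.4 91.1] [-6.7  6. ] [89. 93.]
43 29 [47.1 -0.2 91.3] [-6.4  5.7] [89. 94.]
51 38 [55.2 -1.6 87.8] [-8.5  6.9] [76. 93.]
59 42 [62.5 -0.7 89.1] [-9.2  8.8] [88. 93.]
67 8 [68.3  0.1 91. ] [-3.1  3.4] [90. 93.]
C 143
35 30 [39.1 -1.  90.7] [-7.4  5.4] [89. 93.]
43 28 [47.1 -1.2 91.1] [-7.2  4.8] [89. 93.]
51 37 [55.5  0.  88.5] [-7.8  7.2] [80. 93.]
59 37 [63.  -1.5 91.2] [-9.2  7. ] [89. 93.]
67 11 [69.  -1.7 91. ] [-6.2  3.6] [90. 93.]
```

```bash
python3 -m creep '[{"tx":0,"ty":4,"tz":5,"rx":0,"ry":0,"rz":0.01,"claw":80},{"tx":0,"ty":3,"tz":6,"rx":0,"ry":0,"rz":0.0,"claw":80},{"tx":0,"ty":1.5,"tz":6,"rx":0,"ry":0.01,"rz":0,"claw":80},{"tx":0,"ty":0,"tz":6,"rx":0,"ry":0,"rz":0,"claw":80},{"tx":0,"ty":0,"tz":5,"rx":0,"ry":0,"rz":0,"claw":80},{"tx":0,"ty":0,"tz":4,"rx":0,"ry":0,"rz":0,"claw":80},{"tx":0,"ty":0,"tz":3,"rx":0,"ry":0,"rz":0,"claw":80},{"tx":0,"ty":0,"tz":0,"rx":0,"ry":0,"rz":0,"claw":80},{"tx":0,"ty":0,"tz":0,"rx":0,"ry":0,"rz":0,"claw":80},{"tx":0,"ty":0,"tz":0,"rx":0,"ry":0,"rz":0,"claw":80}]' 30; python3 - <<'E'
from h import *
plan(555.5,-47,117,20,4)
E
```

```text
t: 3.48
eef_pos: [553.2, -48.5, 117.1]
tool_rot: [[0.931, 0.365, -0.011], [0.366, -0.931, 0.014], [-0.005, -0.017, -1.0]]
force: [0.5, -0.4, 0.2]
opening: 79.8
t 3.48 pos [553.2 -48.5 117.1] psi 21.4 q7 -1.3 F [ 0.5 -0.4  0.2] M [-0.07 -0.05  0.04] op 79.8
{"tx":0.7,"ty":-0.1,"tz":0.0,"rx":-0.004,"ry":0.001,"rz":0.006},
{"tx":0.7,"ty":-0.1,"tz":0.0,"rx":-0.004,"ry":0.001,"rz":0.006},
{"tx":0.7,"ty":-0.2,"tz":0.0,"rx":-0.004,"ry":0.001,"rz":0.006},
{"tx":0.7,"ty":-0.2,"tz":0.0,"rx":-0.004,"ry":0.001,"rz":0.006},
```

```bash
python3 -m creep '[{"tx":1.2,"ty":-0.2,"tz":0,"rx":-0.008,"ry":0,"rz":0,"claw":60},{"tx":1.2,"ty":-0.2,"tz":0,"rx":-0.008,"ry":0,"rz":0,"claw":50},{"tx":0,"ty":0,"tz":0,"rx":0,"ry":0,"rz":0,"claw":50},{"tx":0,"ty":0,"tz":0,"rx":0,"ry":0,"rz":0,"claw":46},{"tx":0,"ty":0,"tz":0,"rx":0,"ry":0,"rz":0,"claw":46},{"tx":0,"ty":0,"tz":0,"rx":0,"ry":0,"rz":0,"claw":40},{"tx":0,"ty":0,"tz":0,"rx":0,"ry":0,"rz":0,"claw":40},{"tx":0,"ty":0,"tz":0,"rx":0,"ry":0,"rz":0,"claw":40},{"tx":0,"ty":0,"tz":0,"rx":0,"ry":0,"rz":0,"claw":40},{"tx":0,"ty":0,"tz":0,"rx":0,"ry":0,"rz":0,"claw":40}]' 25; python3 - <<'E'
from h import *
plan(555.5,-47,117,20,1)
E
```

```text
t: 4.32
eef_pos: [556.6, -46.5, 118.5]
tool_rot: [[0.93, 0.367, -0.002], [0.367, -0.93, -0.003], [-0.003, 0.002, -1.0]]
force: [1.0, -0.4, 0.4]
opening: 40.1
t 4.32 pos [556.6 -46.5 118.5] psi 21.5 q7 -1.33 F [ 1.  -0.4  0.4] M [ 0.04 -0.02 -0.08] op 40.1
{"tx":-1.2,"ty":0.0,"tz":1.5,"rx":0.002,"ry":0.003,"rz":0.026},
```

```bash
python3 -m creep '[{"tx":0,"ty":0,"tz":0.5,"rx":0,"ry":0,"rz":0,"claw":30},{"tx":0,"ty":0,"tz":0.5,"rx":0,"ry":0,"rz":0,"claw":30},{"tx":0,"ty":0,"tz":0.5,"rx":0,"ry":0,"rz":0,"claw":30},{"tx":0,"ty":0,"tz":0,"rx":0,"ry":0,"rz":0,"claw":30},{"tx":0,"ty":0,"tz":0,"rx":0,"ry":0,"rz":0,"claw":30},{"tx":0,"ty":0,"tz":0,"rx":0,"ry":0,"rz":0,"claw":30},{"tx":0,"ty":0,"tz":0,"rx":0,"ry":0,"rz":0,"claw":30},{"tx":0,"ty":0,"tz":0,"rx":0,"ry":0,"rz":0,"claw":30},{"tx":0,"ty":0,"tz":0,"rx":0,"ry":0,"rz":0,"claw":30},{"tx":0,"ty":0,"tz":0,"rx":0,"ry":0,"rz":0,"claw":30}]' 25; python3 - <<'E'
from h import *
plan(555.5,-47,117,20,1)
p,d=r.capture('side'); crop(p,200,100,160,120,5,'pics/s2.png')
E
```

```text
t: 5.15
eef_pos: [556.5, -46.8, 116.7]
tool_rot: [[0.93, 0.366, -0.003], [0.366, -0.93, -0.003], [-0.003, 0.002, -1.0]]
force: [-0.0, -0.2, -0.6]
opening: 29.9
t 5.15 pos [556.5 -46.8 116.7] psi 21.5 q7 -1.33 F [-0.  -0.2 -0.6] M [ 0.01 -0.03 -0.01] op 29.9
{"tx":-1.0,"ty":-0.2,"tz":-0.3,"rx":0.002,"ry":0.003,"rz":0.026},
```

View pics/s2.png

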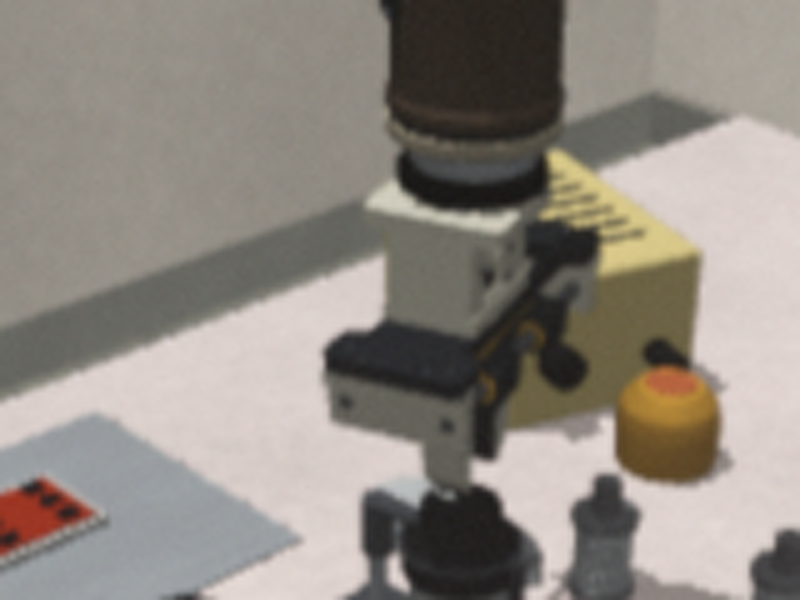

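```bash
python3 - <<'E'
from h import *
s,p,psi=st(); R=s["tool_rot"]
for n in("side",):
  for nm,q in (("tcp",p),("tip",p+22*R[:,2]),("tipL",p+22*R[:,2]-15*R[:,1]),("tipR",p+22*R[:,2]+15*R[:,1]),("knob",(555.5,-47,112)),("post",(615,-40,88))):
    u,v=proj(n,q); print(nm,u,v,(u-200)*5,(v-100)*5)
pp,d=r.capture('side');P=deproj('side',d)
for v in range(180,205,2): print(v,[tuple(P[v,u].round(0)) for u in(285,289,294)])
pp,d=r.capture('top');crop(pp,230,150,120,120,6,'pics/t2.png')
E
```

```text
tcp 292.91451329312713 198.6450631140178 464.57256646563565 493.22531557008904
tip 292.73829725182685 205.49960478443924 463.69148625913425 527.4980239221962
tipL 290.4820919802207 208.20824532097524 452.41045990110337 541.0412266048762
tipR 294.948282321272 202.84645295487323 474.7414116063601 514.2322647743662
knob 293.1652351872912 200.22010816882405 465.8261759364561 501.10054084412025
post 276.3446369379632 200.03994998598102 381.72318468981587 500.1997499299051
180 [(np.float64(507.0), np.float64(32.0), np.float64(224.0)), (np.float64(494.0), np.float64(31.0), np.float64(229.0)), (np.float64(492.0), np.float64(16.0), np.float64(224.0))]
182 [(np.float64(510.0), np.float64(29.0), np.float64(216.0)), (np.float64(493.0), np.float64(32.0), np.float64(224.0)), (np.float64(493.0), np.float64(16.0), np.float64(218.0))]
184 [(np.float64(509.0), np.float64(30.0), np.float64(212.0)), (np.float64(500.0), np.float64(25.0), np.float64(214.0)), (np.float64(491.0), np.float64(17.0), np.float64(214.0))]
186 [(np.float64(508.0), np.float64(31.0), np.float64(207.0)), (np.float64(500.0), np.float
[... 1023 characters left out ...]
.float64(-140.0), np.float64(22.0)), (np.float64(572.0), np.float64(-47.0), np.float64(112.0)), (np.float64(562.0), np.float64(-56.0), np.float64(112.0))]
200 [(np.float64(573.0), np.float64(-33.0), np.float64(111.0)), (np.float64(565.0), np.float64(-40.0), np.float64(111.0)), (np.float64(556.0), np.float64(-50.0), np.float64(111.0))]
202 [(np.float64(565.0), np.float64(-26.0), np.float64(111.0)), (np.float64(557.0), np.float64(-33.0), np.float64(111.0)), (np.float64(548.0), np.float64(-43.0), np.float64(111.0))]
204 [(np.float64(566.0), np.float64(-27.0), np.float64(103.0)), (np.float64(552.0), np.float64(-28.0), np.float64(109.0)), (np.float64(542.0), np.float64(-37.0), np.float64(110.0))]
```

View pics/t2.png

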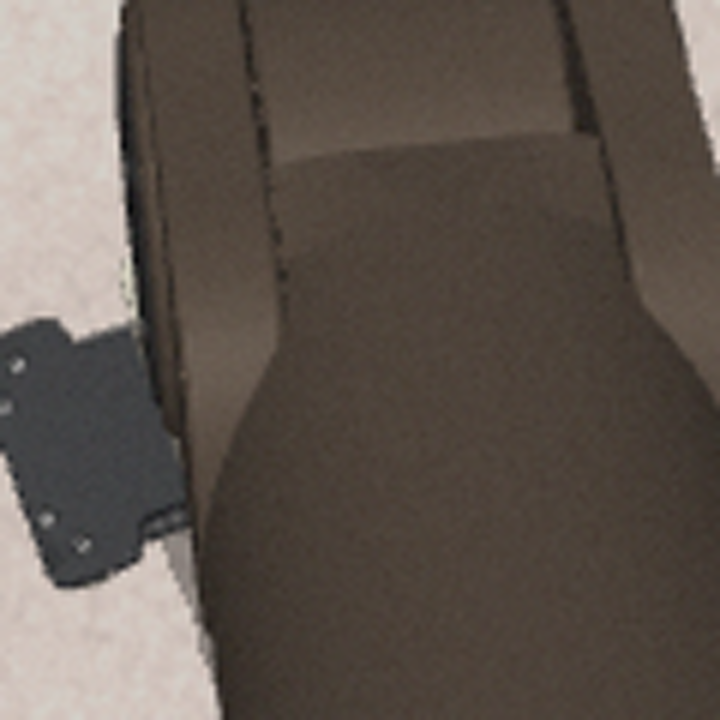

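```bash
python3 - <<'E'
from h import *
pp,d=r.capture('side');P=deproj('side',d)
crop(pp,260,160,70,60,11,'pics/s3.png')
for v in range(184,204): print(v,[tuple(int(a) for a in P[v,u]) for u in range(282,306,2)])
print(r.state()["qpos"])
E
```

```text
184 [(516, 32, 209), (510, 31, 211), (507, 27, 211), (501, 26, 213), (497, 24, 214), (492, 22, 215), (494, 13, 211), (560, -60, 155), (555, -63, 155), (554, -70, 153), (725, -261, 8), (722, -267, 6)]
185 [(518, 30, 205), (513, 28, 206), (507, 27, 208), (501, 27, 211), (497, 24, 211), (490, 24, 214), (494, 13, 208), (558, -58, 153), (552, -60, 155), (553, -69, 151), (723, -259, 5), (722, -268, 2)]
186 [(515, 33, 204), (508, 33, 207), (507, 27, 205), (501, 26, 207), (497, 24, 208), (492, 22, 210), (539, -31, 169), (560, -61, 148), (556, -65, 148), (556, -72, 146), (729, -265, -2), (721, -267, 0)]
187 [(517, 31, 200), (512, 29, 201), (506, 28, 203), (501, 26, 205), (497, 23, 205), (493, 21, 206), (539, -32, 166), (558, -59, 146), (554, -62, 147), (554, -71, 144), (724, -260, -2), (723, -269, -5)]
188 [(518, 30, 196), (510, 31, 200), (507, 27, 200), (502, 25, 201), (498, 23, 202), (491, 23, 205), (538, -31, 163), (559, -60, 143), (553, -61, 145), (554, -70, 141), (721, -256, -3), (715, -260, -3)]
189 [(760, -199, -2), (759, -208, -5), (506, 28, 198), (501, 27, 200), (496, 25, 201), (491,
[... 2409 characters left out ...]
0, -48, 88), (574, -30, 107), (566, -30, 111), (563, -35, 110), (557, -37, 112), (555, -42, 111), (552, -47, 110), (549, -51, 110), (543, -53, 112), (540, -58, 111), (662, -196, -3), (653, -196, 0)]
202 [(593, -41, 90), (570, -27, 107), (562, -26, 111), (558, -30, 111), (558, -37, 108), (552, -39, 110), (548, -43, 111), (544, -46, 111), (541, -51, 110), (540, -57, 108), (655, -190, -1), (652, -195, -2)]
203 [(592, -40, 88), (569, -26, 105), (559, -24, 110), (554, -26, 112), (553, -33, 109), (548, -35, 111), (545, -40, 110), (542, -44, 110), (538, -49, 110), (538, -56, 107), (652, -186, -1), (646, -189, 0)]
[ 0.1518256   0.4397709  -0.22458628  1.83313066  0.12601167  0.88500125
 -1.32799484]
```

View pics/s3.png

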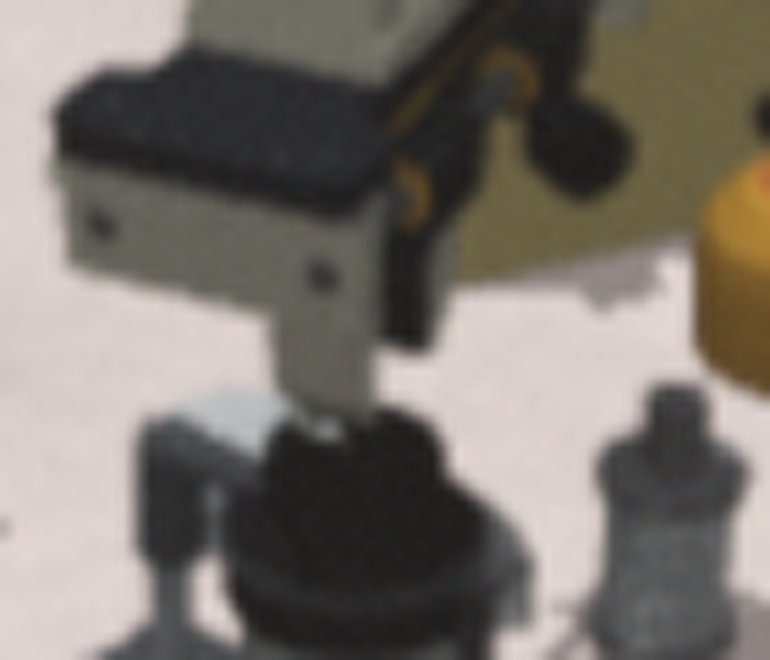

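```bash
python3 -m creep '[{"tx":-0.5,"ty":0,"tz":3,"rx":0,"ry":0,"rz":0,"claw":30},{"tx":-0.5,"ty":0,"tz":3,"rx":0,"ry":0,"rz":0,"claw":30},{"tx":0,"ty":0,"tz":3,"rx":0,"ry":0,"rz":0,"claw":30},{"tx":0,"ty":0,"tz":2,"rx":0,"ry":0,"rz":0,"claw":30},{"tx":0,"ty":0,"tz":0,"rx":0,"ry":0,"rz":0,"claw":30},{"tx":0,"ty":0,"tz":0,"rx":0,"ry":0,"rz":0,"claw":30},{"tx":0,"ty":0,"tz":1,"rx":0,"ry":0,"rz":0,"claw":30},{"tx":0,"ty":0,"tz":1,"rx":0,"ry":0,"rz":0,"claw":30},{"tx":0,"ty":0,"tz":1,"rx":0,"ry":0,"rz":0,"claw":30},{"tx":0,"ty":0,"tz":0,"rx":0,"ry":0,"rz":0,"claw":30}]' 25;  python3 - <<'E'
from h import *
pp,d=r.capture('side');P=deproj('side',d)
crop(pp,260,160,70,60,11,'pics/s4.png')
E
```

```text
t: 6.18
eef_pos: [555.2, -47.3, 100.8]
tool_rot: [[0.93, 0.366, -0.003], [0.366, -0.93, -0.003], [-0.004, 0.001, -1.0]]
force: [-0.7, -0.5, -0.4]
opening: 30.2
```

View pics/s4.png

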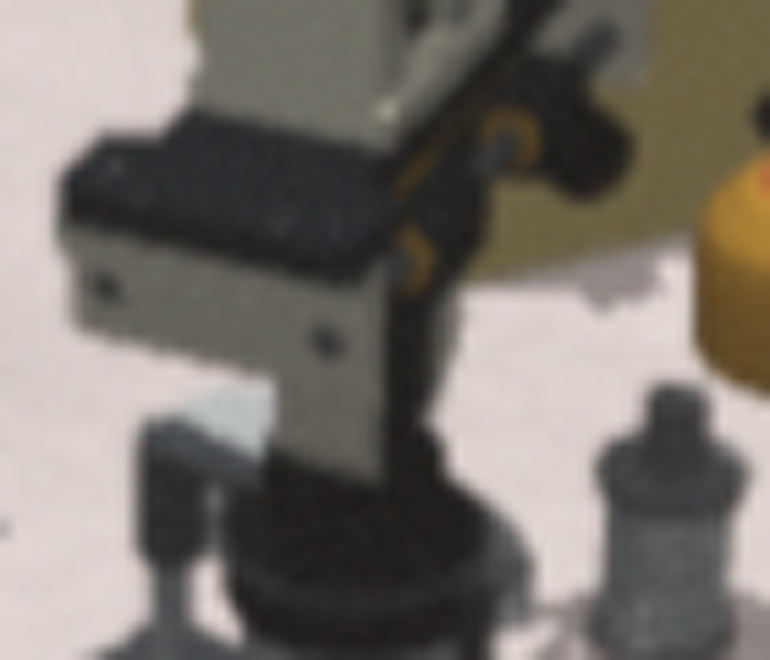

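```bash
python3 -m creep '[{"tx":0,"ty":0,"tz":1,"rx":0,"ry":0,"rz":0,"claw":30},{"tx":0,"ty":0,"tz":1,"rx":0,"ry":0,"rz":0,"claw":30},{"tx":0,"ty":0,"tz":0.5,"rx":0,"ry":0,"rz":0,"claw":30},{"tx":0,"ty":0,"tz":0,"rx":0,"ry":0,"rz":0,"claw":30},{"tx":0,"ty":0,"tz":0,"rx":0,"ry":0,"rz":0,"claw":30},{"tx":0,"ty":0,"tz":0,"rx":0,"ry":0,"rz":0,"claw":30},{"tx":0,"ty":0,"tz":0,"rx":0,"ry":0,"rz":0,"claw":30},{"tx":0,"ty":0,"tz":0,"rx":0,"ry":0,"rz":0,"claw":30},{"tx":0,"ty":0,"tz":0,"rx":0,"ry":0,"rz":0,"claw":30},{"tx":0,"ty":0,"tz":0,"rx":0,"ry":0,"rz":0,"claw":30}]' 25;python3 -m creep '[{"tx":0,"ty":0,"tz":1,"rx":0,"ry":0,"rz":0,"claw":30},{"tx":0,"ty":0,"tz":1,"rx":0,"ry":0,"rz":0,"claw":30},{"tx":0,"ty":0,"tz":0.5,"rx":0,"ry":0,"rz":0,"claw":30},{"tx":0,"ty":0,"tz":0,"rx":0,"ry":0,"rz":0,"claw":30},{"tx":0,"ty":0,"tz":0,"rx":0,"ry":0,"rz":0,"claw":30},{"tx":0,"ty":0,"tz":0,"rx":0,"ry":0,"rz":0,"claw":30},{"tx":0,"ty":0,"tz":0,"rx":0,"ry":0,"rz":0,"claw":30},{"tx":0,"ty":0,"tz":0,"rx":0,"ry":0,"rz":0,"claw":30},{"tx":0,"ty":0,"tz":0,"rx":0,"ry":0,"rz":0,"claw":30},{"tx":0,"ty":0,"tz":0,"rx":0,"ry":0,"rz":0,"claw":30}]' 25
```

```text
t: 7.07
eef_pos: [555.5, -47.2, 98.5]
tool_rot: [[0.93, 0.366, -0.002], [0.366, -0.93, -0.003], [-0.003, 0.002, -1.0]]
force: [-0.4, 0.2, -0.3]
opening: 30.1
t: 7.9
eef_pos: [555.8, -47.1, 96.8]
tool_rot: [[0.93, 0.366, -0.001], [0.366, -0.93, -0.003], [-0.002, 0.002, -1.0]]
force: [-1.0, -1.3, 2.6]
opening: 29.8
```

```bash
python3 -m creep '[{"tx":0,"ty":0,"tz":-5,"rx":0,"ry":0,"rz":0,"claw":80},{"tx":0,"ty":0,"tz":0,"rx":0,"ry":0,"rz":0,"claw":80},{"tx":0,"ty":0,"tz":0,"rx":0,"ry":0,"rz":0,"claw":80},{"tx":0,"ty":0,"tz":0,"rx":0,"ry":0,"rz":0,"claw":80},{"tx":0,"ty":0,"tz":0,"rx":0,"ry":0,"rz":0,"claw":80},{"tx":0,"ty":0,"tz":5,"rx":0,"ry":0,"rz":0,"claw":80},{"tx":0,"ty":0,"tz":6,"rx":0,"ry":0,"rz":0,"claw":80},{"tx":0,"ty":0,"tz":6,"rx":0,"ry":0,"rz":0,"claw":80},{"tx":0,"ty":0,"tz":3,"rx":0,"ry":0,"rz":0,"claw":80},{"tx":0,"ty":0,"tz":0,"rx":0,"ry":0,"rz":0,"claw":80}]' 30;python3 -c "
from h import *
plan(555.5,-47,79,21.5,1)"
```

```text
t: 8.73
eef_pos: [555.2, -47.3, 78.9]
tool_rot: [[0.93, 0.366, -0.003], [0.366, -0.93, -0.003], [-0.003, 0.001, -1.0]]
force: [0.3, -0.9, -0.4]
opening: 79.7
t 8.73 pos [555.2 -47.3  78.9] psi 21.5 q7 -1.34 F [ 0.3 -0.9 -0.4] M [-0.01 -0.03  0.02] op 79.7
{"tx":0.4,"ty":-0.2,"tz":-0.1,"rx":0.001,"ry":0.003,"rz":-0.000},
```

Now close on the knob.

```bash
python3 -m creep '[{"tx":0,"ty":0,"tz":0,"rx":0,"ry":0,"rz":0,"claw":50},{"tx":0,"ty":0,"tz":0,"rx":0,"ry":0,"rz":0,"claw":40},{"tx":0,"ty":0,"tz":0,"rx":0,"ry":0,"rz":0,"claw":35},{"tx":0,"ty":0,"tz":0,"rx":0,"ry":0,"rz":0,"claw":35},{"tx":0,"ty":0,"tz":0,"rx":0,"ry":0,"rz":0,"claw":35},{"tx":0,"ty":0,"tz":0,"rx":0,"ry":0,"rz":0,"claw":35},{"tx":0,"ty":0,"tz":0,"rx":0,"ry":0,"rz":0,"claw":35},{"tx":0,"ty":0,"tz":0,"rx":0,"ry":0,"rz":0,"claw":35},{"tx":0,"ty":0,"tz":0,"rx":0,"ry":0,"rz":0,"claw":35},{"tx":0,"ty":0,"tz":0,"rx":0,"ry":0,"rz":0,"claw":35}]' 30;python3 -c "
from h import *
plan(555.5,-47,79,21.5,1)"
```

```text
t: 9.57
eef_pos: [555.2, -47.7, 78.8]
tool_rot: [[0.931, 0.366, -0.003], [0.366, -0.931, -0.003], [-0.004, 0.001, -1.0]]
force: [-0.4, -0.4, -1.8]
opening: 42.3
t 9.57 pos [555.2 -47.7  78.8] psi 21.4 q7 -1.34 F [-0.4 -0.4 -1.8] M [ 0.04 -0.04  0.01] op 42.3
{"tx":0.5,"ty":-0.5,"tz":-0.2,"rx":0.001,"ry":0.004,"rz":-0.001},
```

```bash
python3 -m creep '[{"tx":0,"ty":0,"tz":0,"rx":0,"ry":0,"rz":-0.12,"claw":35},{"tx":0,"ty":0,"tz":0,"rx":0,"ry":0,"rz":-0.12,"claw":35},{"tx":0,"ty":0,"tz":0,"rx":0,"ry":0,"rz":-0.12,"claw":35},{"tx":0,"ty":0,"tz":0,"rx":0,"ry":0,"rz":-0.12,"claw":35},{"tx":0,"ty":0,"tz":0,"rx":0,"ry":0,"rz":-0.12,"claw":35},{"tx":0,"ty":0,"tz":0,"rx":0,"ry":0,"rz":-0.12,"claw":35},{"tx":0,"ty":0,"tz":0,"rx":0,"ry":0,"rz":-0.12,"claw":35},{"tx":0,"ty":0,"tz":0,"rx":0,"ry":0,"rz":-0.12,"claw":35},{"tx":0,"ty":0,"tz":0,"rx":0,"ry":0,"rz":-0.12,"claw":35},{"tx":0,"ty":0,"tz":0,"rx":0,"ry":0,"rz":-0.05,"claw":35}]' 30;python3 -c "
from h import *
plan(555.2,-47.5,79,103,3)"
```

```text
t: 10.4
eef_pos: [558.6, -50.2, 79.9]
tool_rot: [[0.021, 1.0, 0.003], [1.0, -0.021, -0.005], [-0.005, 0.003, -1.0]]
force: [-1.0, 0.8, 3.1]
opening: 42.2
t 10.4 pos [558.6 -50.2  79.9] psi 88.8 q7 -0.35 F [-1.   0.8  3.1] M [-0.11  0.38 -0.11] op 42.2
{"tx":0.9,"ty":-1.1,"tz":0.3,"rx":0.001,"ry":0.002,"rz":-0.083},
{"tx":1.0,"ty":-1.1,"tz":0.3,"rx":0.001,"ry":0.002,"rz":-0.083},
{"tx":1.1,"ty":-1.0,"tz":0.3,"rx":0.001,"ry":0.002,"rz":-0.083},
```

```bash
python3 -m creep '[{"tx":1,"ty":-1,"tz":0,"rx":0,"ry":0,"rz":-0.06,"claw":35},{"tx":1,"ty":-1,"tz":0,"rx":0,"ry":0,"rz":-0.06,"claw":35},{"tx":0.5,"ty":-1,"tz":0,"rx":0,"ry":0,"rz":-0.06,"claw":35},{"tx":0,"ty":0,"tz":0,"rx":0,"ry":0,"rz":-0.05,"claw":35},{"tx":0,"ty":0,"tz":0,"rx":0,"ry":0,"rz":-0.03,"claw":35},{"tx":0,"ty":0,"tz":0,"rx":0,"ry":0,"rz":0,"claw":35},{"tx":0,"ty":0,"tz":-3,"rx":0,"ry":0,"rz":0,"claw":35},{"tx":0,"ty":0,"tz":-3,"rx":0,"ry":0,"rz":0,"claw":35},{"tx":0,"ty":0,"tz":-3,"rx":0,"ry":0,"rz":0,"claw":35},{"tx":0,"ty":0,"tz":-3,"rx":0,"ry":0,"rz":0,"claw":35}]' 30;python3 -c "
from h import *
plan(555.2,-47.5,97,105,3)"
```

```text
t: 11.23
eef_pos: [560.0, -50.7, 96.3]
tool_rot: [[-0.24, 0.971, 0.012], [0.971, 0.24, -0.006], [-0.009, 0.01, -1.0]]
force: [9.5, 0.9, -28.0]
opening: 42.1
t 11.23 pos [560.  -50.7  96.3] psi 103.9 q7 -0.11 F [  9.5   0.9 -28. ] M [ 0.23 -2.28 -0.52] op 42.1
{"tx":1.4,"ty":-1.3,"tz":-0.3,"rx":0.003,"ry":0.003,"rz":-0.006},
{"tx":1.4,"ty":-1.3,"tz":-0.3,"rx":0.003,"ry":0.003,"rz":-0.006},
{"tx":1.4,"ty":-1.3,"tz":-0.2,"rx":0.003,"ry":0.003,"rz":-0.006},
```

```bash
python3 -m creep '[{"tx":0,"ty":0,"tz":1,"rx":0,"ry":0,"rz":0,"claw":35},{"tx":0,"ty":0,"tz":0.5,"rx":0,"ry":0,"rz":0.01,"claw":35},{"tx":0,"ty":0,"tz":0,"rx":0,"ry":0,"rz":0,"claw":35},{"tx":0,"ty":0,"tz":0,"rx":0,"ry":0,"rz":0,"claw":35},{"tx":0,"ty":0,"tz":0,"rx":0,"ry":0,"rz":0,"claw":35},{"tx":0,"ty":0,"tz":0,"rx":0,"ry":0,"rz":0,"claw":60},{"tx":0,"ty":0,"tz":0,"rx":0,"ry":0,"rz":0,"claw":60},{"tx":0,"ty":0,"tz":0,"rx":0,"ry":0,"rz":0,"claw":60},{"tx":0,"ty":0,"tz":0,"rx":0,"ry":0,"rz":0,"claw":60},{"tx":0,"ty":0,"tz":0,"rx":0,"ry":0,"rz":0,"claw":60}]' 30;python3 - <<'E'
from h import *
plan(555.2,-47.5,97,105,1)
pp,d=r.capture('side');P=deproj('side',d)
crop(pp,240,140,120,90,6.5,'pics/s5.png')
E
```

```text
t: 12.07
eef_pos: [559.9, -50.5, 95.1]
tool_rot: [[-0.232, 0.973, 0.012], [0.973, 0.232, -0.007], [-0.01, 0.01, -1.0]]
force: [0.3, -0.5, 0.6]
opening: 59.7
t 12.07 pos [559.9 -50.5  95.1] psi 103.4 q7 -0.12 F [ 0.3 -0.5  0.6] M [ 0.   -0.16 -0.04] op 59.7
{"tx":4.0,"ty":-3.9,"tz":-2.0,"rx":0.010,"ry":0.010,"rz":-0.028},
```

View pics/s5.png

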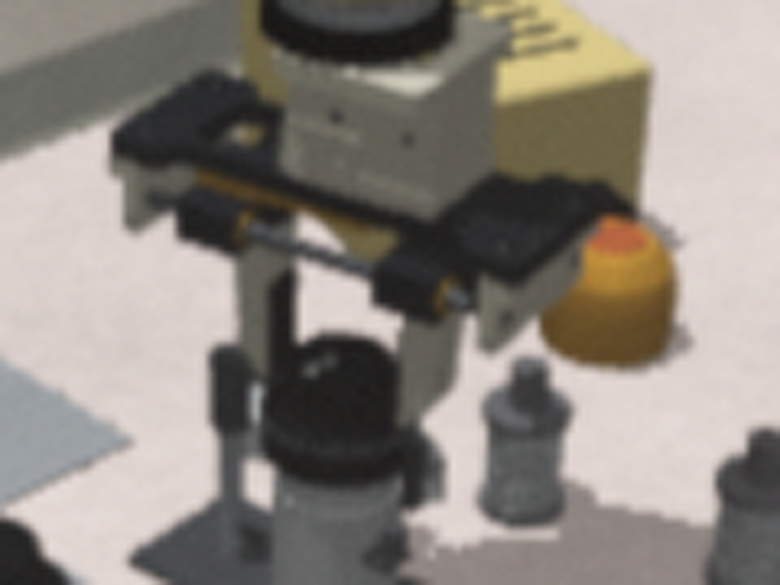

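```bash
python3 -m creep '[{"tx":1.5,"ty":-0.7,"tz":0,"rx":0,"ry":0,"rz":0,"claw":50},{"tx":1.5,"ty":-0.7,"tz":0,"rx":0,"ry":0,"rz":0,"claw":35},{"tx":0,"ty":0,"tz":0,"rx":0,"ry":0,"rz":0,"claw":35},{"tx":0,"ty":0,"tz":0,"rx":0,"ry":0,"rz":0,"claw":35},{"tx":0,"ty":0,"tz":0,"rx":0,"ry":0,"rz":0,"claw":35},{"tx":0,"ty":0,"tz":0,"rx":0,"ry":0,"rz":0,"claw":35},{"tx":7,"ty":1,"tz":0,"rx":0,"ry":0,"rz":0.12,"claw":35},{"tx":7,"ty":1,"tz":0,"rx":0,"ry":0,"rz":0.12,"claw":35},{"tx":7,"ty":1,"tz":0,"rx":0,"ry":0,"rz":0.12,"claw":35},{"tx":7,"ty":1,"tz":0,"rx":0,"ry":0,"rz":0.12,"claw":35}]' 10;python3 - <<'E'
from h import *
plan(555.2,-47.5,97,105,1)
E
```

```text
t: 12.95
eef_pos: [561.2, -20.9, 95.0]
tool_rot: [[0.259, 0.966, 0.014], [0.966, -0.259, -0.007], [-0.003, 0.015, -1.0]]
force: [2.1, -0.4, -1.1]
opening: 42.9
t 12.95 pos [561.2 -20.9  95. ] psi 75.0 q7 -0.6 F [ 2.1 -0.4 -1.1] M [-0.03 -0.27  0.09] op 42.9
{"tx":-27.2,"ty":1.2,"tz":-1.9,"rx":0.014,"ry":0.007,"rz":-0.524},
```

```bash
python3 -m creep '[{"tx":7.3,"ty":1,"tz":0,"rx":0,"ry":0,"rz":0.12,"claw":35},{"tx":7.3,"ty":1,"tz":0,"rx":0,"ry":0,"rz":0.12,"claw":35},{"tx":7.3,"ty":1,"tz":0,"rx":0,"ry":0,"rz":0.12,"claw":35},{"tx":7.3,"ty":1,"tz":0,"rx":0,"ry":0,"rz":0.12,"claw":35},{"tx":7.3,"ty":1,"tz":0,"rx":0,"ry":0,"rz":0.12,"claw":35},{"tx":7.3,"ty":1,"tz":0,"rx":0,"ry":0,"rz":0.12,"claw":35},{"tx":7,"ty":1,"tz":0,"rx":0,"ry":0,"rz":0.12,"claw":35},{"tx":6,"ty":1,"tz":0,"rx":0,"ry":0,"rz":0.10,"claw":35},{"tx":0,"ty":0,"tz":0,"rx":0,"ry":0,"rz":0,"claw":35},{"tx":0,"ty":0,"tz":0,"rx":0,"ry":0,"rz":0,"claw":35}]' 10;python3 - <<'E'
from h import *
plan(555.2,-47.5,97,105,1)
pp,d=r.capture('side');P=deproj('side',d)
crop(pp,240,140,120,90,6.5,'pics/s6.png')
E
```

```text
t: 13.78
eef_pos: [601.9, 18.1, 95.0]
tool_rot: [[0.947, 0.321, 0.011], [0.321, -0.947, -0.009], [0.007, 0.012, -1.0]]
force: [-0.1, -0.9, 1.6]
opening: 42.4
t 13.78 pos [601.9  18.1  95. ] psi 18.7 q7 -1.5 F [-0.1 -0.9  1.6] M [-0.05  0.12 -0.07] op 42.4
{"tx":-65.3,"ty":47.2,"tz":-1.9,"rx":0.015,"ry":0.004,"rz":-1.506},
```

View pics/s6.png

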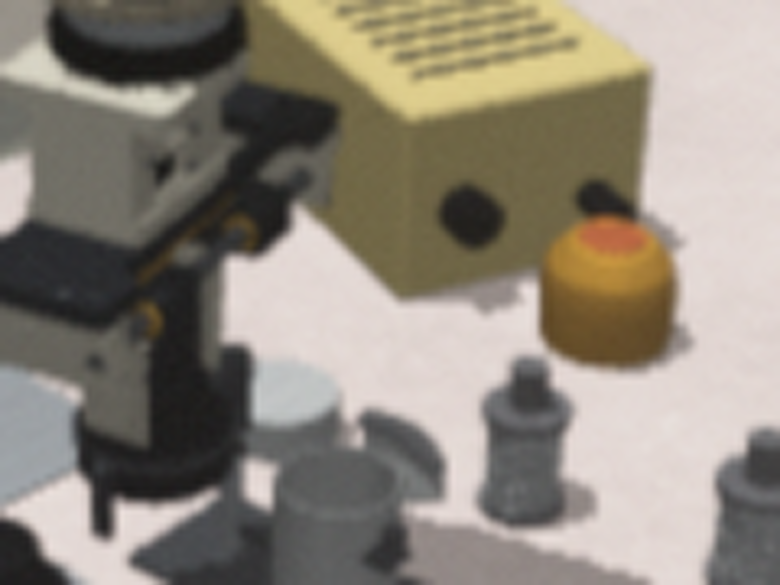

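```bash
python3 -m creep '[{"tx":6,"ty":1,"tz":0,"rx":0,"ry":0,"rz":0.09,"claw":35},{"tx":4,"ty":0,"tz":0,"rx":0,"ry":0,"rz":0.04,"claw":35},{"tx":0,"ty":0,"tz":0,"rx":0,"ry":0,"rz":0,"claw":35},{"tx":0,"ty":0,"tz":0,"rx":0,"ry":0,"rz":0,"claw":60},{"tx":0,"ty":0,"tz":0,"rx":0,"ry":0,"rz":0,"claw":65},{"tx":0,"ty":0,"tz":0,"rx":0,"ry":0,"rz":0,"claw":65},{"tx":0,"ty":0,"tz":-8,"rx":0,"ry":0,"rz":0,"claw":65},{"tx":0,"ty":0,"tz":-15,"rx":0,"ry":0,"rz":0,"claw":65},{"tx":0,"ty":0,"tz":-15,"rx":0,"ry":0,"rz":0,"claw":65},{"tx":0,"ty":0,"tz":-8,"rx":0,"ry":0,"rz":0,"claw":65}]' 10;python3 - <<'E'
from h import *
plan(556.5,-168,125,95,11)
E
```

```text
t: 14.67
eef_pos: [605.4, 19.3, 141.4]
tool_rot: [[0.977, 0.212, 0.001], [0.212, -0.977, -0.009], [-0.0, 0.009, -1.0]]
force: [0.7, 0.5, 0.0]
opening: 64.9
t 14.67 pos [605.4  19.3 141.4] psi 12.2 q7 -1.58 F [0.7 0.5 0. ] M [ 0.04 -0.    0.03] op 64.9
{"tx":-7.9,"ty":15.7,"tz":1.6,"rx":0.001,"ry":0.001,"rz":-0.131},
{"tx":-9.9,"ty":14.5,"tz":1.6,"rx":0.001,"ry":0.001,"rz":-0.131},
{"tx":-11.7,"ty":13.1,"tz":1.6,"rx":0.001,"ry":0.001,"rz":-0.131},
{"tx":-13.4,"ty":11.4,"tz":1.6,"rx":0.001,"ry":0.001,"rz":-0.131},
{"tx":-14.7,"ty":9.6,"tz":1.6,"rx":0.001,"ry":0.001,"rz":-0.131},
{"tx":-15.9,"ty":7.6,"tz":1.6,"rx":0.001,"ry":0.001,"rz":-0.131},
{"tx":-16.7,"ty":5.4,"tz":1.5,"rx":0.001,"ry":0.001,"rz":-0.131},
{"tx":-17.3,"ty":3.2,"tz":1.5,"rx":0.001,"ry":0.001,"rz":-0.131},
{"tx":-17.6,"ty":0.9,"tz":1.5,"rx":0.001,"ry":0.001,"rz":-0.131},
{"tx":-17.5,"ty":-1.4,"tz":1.5,"rx":0.001,"ry":0.001,"rz":-0.131},
{"tx":-17.2,"ty":-3.7,"tz":1.5,"rx":0.001,"ry":0.001,"rz":-0.131},
```

```bash
python3 -m creep '[{"tx":-8,"ty":15.5,"tz":0,"rx":0,"ry":0,"rz":-0.125,"claw":60},{"tx":-10,"ty":14.5,"tz":0,"rx":0,"ry":0,"rz":-0.125,"claw":60},{"tx":-11.5,"ty":13,"tz":0,"rx":0,"ry":0,"rz":-0.125,"claw":50},{"tx":-13.5,"ty":11.5,"tz":0,"rx":0,"ry":0,"rz":-0.125,"claw":50},{"tx":-14.5,"ty":9.5,"tz":0,"rx":0,"ry":0,"rz":-0.125,"claw":50},{"tx":-16,"ty":7.5,"tz":0,"rx":0,"ry":0,"rz":-0.125,"claw":50},{"tx":-16.5,"ty":5.5,"tz":0,"rx":0,"ry":0,"rz":-0.125,"claw":50},{"tx":-17,"ty":3,"tz":0,"rx":0,"ry":0,"rz":-0.125,"claw":50},{"tx":-17.5,"ty":1,"tz":0,"rx":0,"ry":0,"rz":-0.125,"claw":50},{"tx":-17,"ty":-1,"tz":0,"rx":0,"ry":0,"rz":-0.125,"claw":45}]' 10;python3 - <<'E'
from h import *
plan(556.5,-168,110,95,3)
E
```

```text
t: 15.5
eef_pos: [558.3, -148.6, 149.9]
tool_rot: [[0.102, 0.995, 0.012], [0.995, -0.102, -0.007], [-0.006, 0.013, -1.0]]
force: [-0.1, -0.9, 0.3]
opening: 47.6
t 15.5 pos [ 558.3 -148.6  149.9] psi 84.2 q7 -0.16 F [-0.1 -0.9  0.3] M [-0.05 -0.08 -0.04] op 47.6
{"tx":-6.4,"ty":-0.1,"tz":13.3,"rx":0.004,"ry":0.002,"rz":-0.063},
{"tx":-6.4,"ty":-0.4,"tz":13.3,"rx":0.004,"ry":0.002,"rz":-0.063},
{"tx":-6.4,"ty":-0.8,"tz":13.3,"rx":0.004,"ry":0.002,"rz":-0.063},
```

```bash
python3 -m creep '[{"tx":-6.4,"ty":0,"tz":5,"rx":0.003,"ry":0.002,"rz":-0.063,"claw":45},{"tx":-6.4,"ty":-0.5,"tz":8,"rx":0.003,"ry":0.002,"rz":-0.063,"claw":45},{"tx":-5,"ty":-0.8,"tz":8,"rx":0.004,"ry":0.002,"rz":-0.063,"claw":45},{"tx":0,"ty":0,"tz":5,"rx":0,"ry":0,"rz":0,"claw":45},{"tx":0,"ty":0,"tz":5,"rx":0,"ry":0,"rz":0,"claw":45},{"tx":0,"ty":0,"tz":4,"rx":0,"ry":0,"rz":0,"claw":45},{"tx":0,"ty":0,"tz":0,"rx":0,"ry":0,"rz":0,"claw":45},{"tx":0,"ty":0,"tz":0,"rx":0,"ry":0,"rz":0,"claw":45},{"tx":0,"ty":0,"tz":0,"rx":0,"ry":0,"rz":0,"claw":45},{"tx":0,"ty":0,"tz":0,"rx":0,"ry":0,"rz":0,"claw":45}]' 10;python3 - <<'E'
from h import *
plan(556.5,-168,51,95,7)
pp,d=r.capture('side');P=deproj('side',d)
crop(pp,240,140,160,120,5,'pics/s7.png')
E
```

```text
t: 16.33
eef_pos: [555.3, -172.2, 116.4]
tool_rot: [[-0.094, 0.996, 0.004], [0.996, 0.094, -0.005], [-0.005, 0.004, -1.0]]
force: [-0.6, 0.3, -0.5]
opening: 45.0
t 16.33 pos [ 555.3 -172.2  116.4] psi 95.4 q7 0.03 F [-0.6  0.3 -0.5] M [ 0.   -0.09  0.  ] op 45.0
{"tx":0.6,"ty":0.2,"tz":9.3,"rx":0.001,"ry":0.001,"rz":0.001},
{"tx":0.6,"ty":0.2,"tz":9.3,"rx":0.001,"ry":0.001,"rz":0.001},
{"tx":0.6,"ty":0.2,"tz":9.3,"rx":0.001,"ry":0.001,"rz":0.001},
{"tx":0.6,"ty":0.2,"tz":9.3,"rx":0.001,"ry":0.001,"rz":0.001},
{"tx":0.6,"ty":0.2,"tz":9.3,"rx":0.001,"ry":0.001,"rz":0.001},
{"tx":0.6,"ty":0.2,"tz":9.3,"rx":0.001,"ry":0.001,"rz":0.001},
{"tx":0.6,"ty":0.2,"tz":9.3,"rx":0.001,"ry":0.001,"rz":0.001},
```

View pics/s7.png

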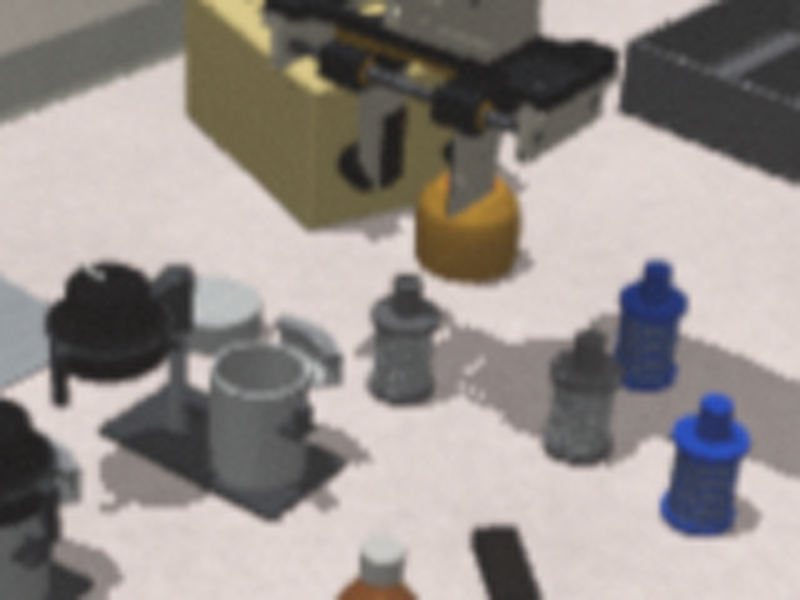

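```bash
python3 - <<'E'
from h import *
for q in((555.3,-172.2,132),(556.5,-168,77),(555.5,-47,70)): u,v=proj("side",q);print((u-240)*5,(v-140)*5)
pp,d=r.capture('side');P=deproj('side',d)
for c,lo,hi in((( 556,-168),70,85),((447,-200),70,85),((556,-47),64,76)):
    m=(np.hypot(P[...,0]-c[0],P[...,1]-c[1])<35)&(P[...,2]>lo)&(P[...,2]<hi)&(d>0)
    q=P[m];print(m.sum(),q.mean(0).round(1),q.min(0).round(0),q.max(0).round(0))
E
```

```text
423.1026375642688 193.14803153737856
410.1927551388718 277.24699137904213
263.8565841462872 365.5618073028769
22 [ 556.4 -165.8   74.4] [ 549. -175.   71.] [ 565. -158.   77.]
24 [ 447.3 -196.8   73.9] [ 439. -205.   70.] [ 456. -189.   77.]
87 [556.5 -46.5  67.6] [530. -80.  64.] [586. -15.  75.]
```

```bash
python3 -m creep '[{"tx":1,"ty":0.4,"tz":9,"rx":0.003,"ry":0.003,"rz":0,"claw":45},{"tx":1,"ty":0.4,"tz":10,"rx":0.003,"ry":0.003,"rz":0,"claw":45},{"tx":1,"ty":0.4,"tz":10,"rx":0,"ry":0,"rz":0,"claw":45},{"tx":0.5,"ty":0,"tz":10,"rx":0,"ry":0,"rz":0,"claw":45},{"tx":0.5,"ty":0,"tz":9,"rx":0,"ry":0,"rz":0,"claw":45},{"tx":0,"ty":0,"tz":8,"rx":0,"ry":0,"rz":0,"claw":45},{"tx":0,"ty":0,"tz":5,"rx":0,"ry":0,"rz":0,"claw":45},{"tx":0,"ty":0,"tz":2,"rx":0,"ry":0,"rz":0,"claw":45},{"tx":0,"ty":0,"tz":0,"rx":0,"ry":0,"rz":0,"claw":45},{"tx":0,"ty":0,"tz":0,"rx":0,"ry":0,"rz":0,"claw":45}]' 10;python3 - <<'E'
from h import *
plan(556.5,-167.5,51,95,1)
E
```

```text
t: 17.27
eef_pos: [555.1, -167.3, 44.8]
tool_rot: [[-0.094, 0.996, -0.005], [0.996, 0.094, 0.002], [0.003, -0.005, -1.0]]
force: [-0.2, 0.1, -1.0]
opening: 45.1
t 17.27 pos [ 555.1 -167.3   44.8] psi 95.4 q7 -0.02 F [-0.2  0.1 -1. ] M [-0.07 -0.17  0.03] op 45.1
{"tx":-0.4,"ty":1.3,"tz":-6.2,"rx":-0.005,"ry":-0.003,"rz":0.007},
```

```bash
python3 -m creep '[{"tx":0,"ty":1,"tz":-4,"rx":-0.005,"ry":-0.004,"rz":0,"claw":45},{"tx":0,"ty":0.5,"tz":-2,"rx":0,"ry":0,"rz":0,"claw":40},{"tx":0,"ty":0,"tz":0,"rx":0,"ry":0,"rz":0,"claw":30},{"tx":0,"ty":0,"tz":0,"rx":0,"ry":0,"rz":0,"claw":20},{"tx":0,"ty":0,"tz":0,"rx":0,"ry":0,"rz":0,"claw":10},{"tx":0,"ty":0,"tz":0,"rx":0,"ry":0,"rz":0,"claw":10},{"tx":0,"ty":0,"tz":0,"rx":0,"ry":0,"rz":0,"claw":10},{"tx":0,"ty":0,"tz":0,"rx":0,"ry":0,"rz":0,"claw":10},{"tx":0,"ty":0,"tz":0,"rx":0,"ry":0,"rz":0,"claw":10},{"tx":0,"ty":0,"tz":0,"rx":0,"ry":0,"rz":0,"claw":10}]' 20;python3 - <<'E'
from h import *
plan(556.5,-167.5,130,95,7)
E
```

```text
t: 18.1
eef_pos: [558.6, -167.5, 53.9]
tool_rot: [[-0.094, 0.996, 0.005], [0.996, 0.094, -0.003], [-0.003, 0.005, -1.0]]
force: [-0.1, -0.5, -0.2]
opening: 16.8
t 18.1 pos [ 558.6 -167.5   53.9] psi 95.4 q7 -0.02 F [-0.1 -0.5 -0.2] M [ 0.02 -0.22 -0.  ] op 16.8
{"tx":-0.0,"ty":-0.3,"tz":-10.9,"rx":0.001,"ry":0.000,"rz":0.001},
{"tx":-0.0,"ty":-0.3,"tz":-10.9,"rx":0.001,"ry":0.000,"rz":0.001},
{"tx":0.0,"ty":-0.3,"tz":-10.9,"rx":0.001,"ry":0.000,"rz":0.001},
{"tx":0.0,"ty":-0.3,"tz":-10.9,"rx":0.001,"ry":0.000,"rz":0.001},
{"tx":0.0,"ty":-0.3,"tz":-10.9,"rx":0.001,"ry":0.000,"rz":0.001},
{"tx":0.0,"ty":-0.3,"tz":-10.9,"rx":0.001,"ry":0.000,"rz":0.001},
{"tx":0.0,"ty":-0.3,"tz":-10.9,"rx":0.001,"ry":0.000,"rz":0.001},
```

```bash
python3 -m creep '[{"tx":0,"ty":0,"tz":-5,"rx":0,"ry":0,"rz":0,"claw":10},{"tx":0,"ty":0,"tz":-15,"rx":0,"ry":0,"rz":0,"claw":10},{"tx":0,"ty":0,"tz":-20,"rx":0,"ry":0,"rz":0,"claw":10},{"tx":0,"ty":0,"tz":-20,"rx":0,"ry":0,"rz":0,"claw":10},{"tx":5,"ty":0,"tz":-20,"rx":0,"ry":0,"rz":0,"claw":10},{"tx":15,"ty":0,"tz":-10,"rx":0,"ry":0,"rz":0,"claw":10},{"tx":20,"ty":0,"tz":-5,"rx":0,"ry":0,"rz":0,"claw":10},{"tx":20,"ty":1,"tz":0,"rx":0,"ry":0,"rz":0,"claw":10},{"tx":20,"ty":1,"tz":0,"rx":0,"ry":0,"rz":0,"claw":10},{"tx":10,"ty":1,"tz":0,"rx":0,"ry":0,"rz":0,"claw":10}]' 20;python3 - <<'E'
from h import *
plan(558.5,-46,150,96,5)
E
```

```text
t: 18.93
eef_pos: [547.9, -74.0, 151.5]
tool_rot: [[-0.089, 0.996, -0.003], [0.996, 0.089, -0.001], [-0.001, -0.004, -1.0]]
force: [0.3, 0.7, -1.7]
opening: 16.2
t 18.93 pos [547.9 -74.  151.5] psi 95.1 q7 -0.12 F [ 0.3  0.7 -1.7] M [ 0.23 -0.09 -0.02] op 16.2
{"tx":5.4,"ty":2.6,"tz":0.3,"rx":-0.001,"ry":0.000,"rz":-0.003},
{"tx":5.4,"ty":2.6,"tz":0.3,"rx":-0.001,"ry":0.000,"rz":-0.003},
{"tx":5.4,"ty":2.6,"tz":0.3,"rx":-0.001,"ry":0.000,"rz":-0.003},
{"tx":5.4,"ty":2.7,"tz":0.3,"rx":-0.001,"ry":0.000,"rz":-0.003},
{"tx":5.4,"ty":2.7,"tz":0.3,"rx":-0.001,"ry":0.000,"rz":-0.003},
```

```bash
python3 -m creep '[{"tx":4,"ty":3,"tz":0,"rx":0,"ry":0,"rz":0,"claw":10},{"tx":5,"ty":3,"tz":0,"rx":0,"ry":0,"rz":0,"claw":10},{"tx":5,"ty":3,"tz":0,"rx":0,"ry":0,"rz":0,"claw":10},{"tx":4,"ty":2,"tz":0,"rx":0,"ry":0,"rz":0,"claw":10},{"tx":2,"ty":1,"tz":0,"rx":0,"ry":0,"rz":0,"claw":10},{"tx":0,"ty":0,"tz":0,"rx":0,"ry":0,"rz":0,"claw":10},{"tx":0,"ty":0,"tz":0,"rx":0,"ry":0,"rz":0,"claw":10},{"tx":0,"ty":0,"tz":0,"rx":0,"ry":0,"rz":0,"claw":10},{"tx":0,"ty":0,"tz":0,"rx":0,"ry":0,"rz":0,"claw":10},{"tx":0,"ty":0,"tz":0,"rx":0,"ry":0,"rz":0,"claw":10}]' 20;python3 - <<'E'
from h import *
plan(558.5,-46,120,96,5)
pp,d=r.capture('side');P=deproj('side',d)
crop(pp,250,140,90,80,8,'pics/s8.png')
def pr(q): u,v=proj('side',q); return ((u-250)*8,(v-140)*8)
print("rim",pr((558.5,-46.5,70)),pr((556,-47,70)))
E
```

```text
t: 19.77
eef_pos: [558.1, -51.5, 149.6]
tool_rot: [[-0.089, 0.996, -0.007], [0.996, 0.089, -0.002], [-0.001, -0.007, -1.0]]
force: [-0.3, -0.5, -1.5]
opening: 17.0
t 19.77 pos [558.1 -51.5 149.6] psi 95.1 q7 -0.17 F [-0.3 -0.5 -1.5] M [ 0.01 -0.19  0.05] op 17.0
{"tx":1.1,"ty":0.2,"tz":5.9,"rx":-0.001,"ry":0.000,"rz":-0.003},
{"tx":1.1,"ty":0.2,"tz":5.9,"rx":-0.001,"ry":0.000,"rz":-0.003},
{"tx":1.1,"ty":0.2,"tz":5.9,"rx":-0.001,"ry":0.000,"rz":-0.003},
{"tx":1.1,"ty":0.2,"tz":5.9,"rx":-0.001,"ry":0.000,"rz":-0.003},
{"tx":1.1,"ty":0.2,"tz":5.9,"rx":-0.001,"ry":0.000,"rz":-0.003},
rim (np.float64(335.05586750090333), np.float64(581.8690467455267)) (np.float64(341.15537529085077), np.float64(584.3026486930319))
```

View pics/s8.png

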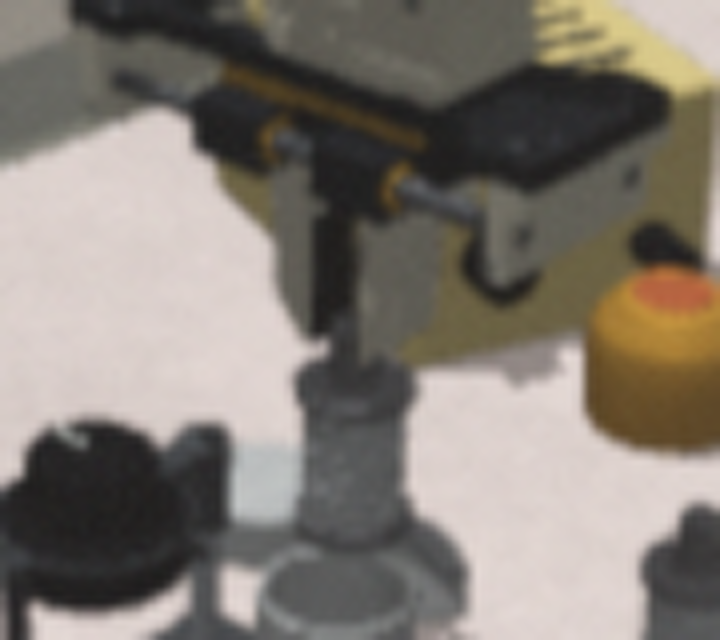

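```bash
python3 - <<'E'
from h import *
pp,d=r.capture('side');P=deproj('side',d)
def pr(q): u,v=proj('side',q); return (round((u-250)*8),round((v-140)*8))
for y in(-51.5,-50,-53):
  print(y,"base",pr((558.1,y,96)),"flange top",pr((558.1,y,151)), "rim@56", pr((558.1,y,70)))
for x,y in((558.5,-46.5),(556,-47)):
  print([pr((x+a,y+b,70)) for a,b in((21,18.6),(-21,-18.6),(-20,19.6),(20,-19.6))])
crop(pp,270,195,50,35,16,'pics/s9.png')
E
```

```text
-51.5 base (348, 514) flange top (353, 374) rim@56 (346, 577)
-50 base (345, 515) flange top (349, 376) rim@56 (343, 579)
-53 base (351, 512) flange top (356, 373) rim@56 (349, 575)
[(254, 577), (416, 587), (335, 628), (335, 538)]
[(260, 580), (422, 589), (341, 630), (341, 540)]
```

View pics/s9.png

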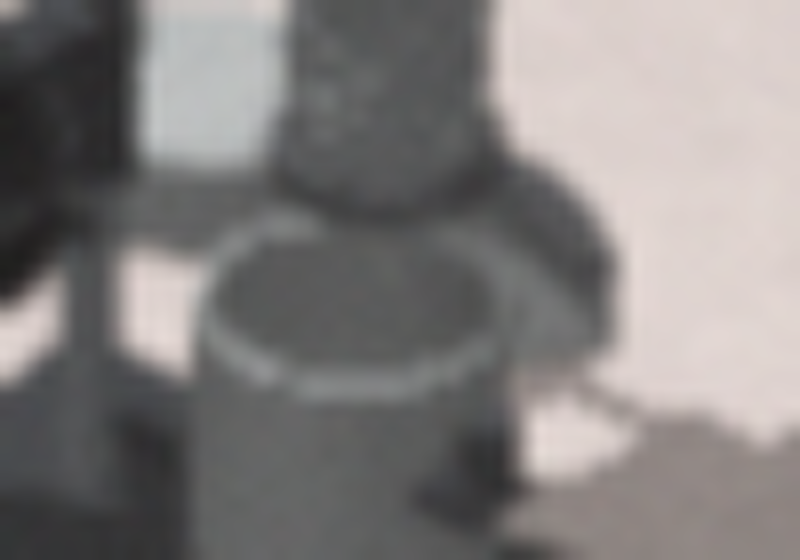

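```bash
python3 -m creep '[{"tx":3,"ty":0.6,"tz":0,"rx":-0.003,"ry":0,"rz":0,"claw":10},{"tx":2.5,"ty":0.6,"tz":0,"rx":-0.003,"ry":0,"rz":0,"claw":10},{"tx":0,"ty":0,"tz":0,"rx":0,"ry":0,"rz":0,"claw":10},{"tx":0,"ty":0,"tz":0,"rx":0,"ry":0,"rz":0,"claw":10},{"tx":0,"ty":0,"tz":0,"rx":0,"ry":0,"rz":0,"claw":10},{"tx":0,"ty":0,"tz":3,"rx":0,"ry":0,"rz":0,"claw":10},{"tx":0,"ty":0,"tz":4,"rx":0,"ry":0,"rz":0,"claw":10},{"tx":0,"ty":0,"tz":4,"rx":0,"ry":0,"rz":0,"claw":10},{"tx":0,"ty":0,"tz":4,"rx":0,"ry":0,"rz":0,"claw":10},{"tx":0,"ty":0,"tz":0,"rx":0,"ry":0,"rz":0,"claw":10}]' 20;python3 - <<'E'
from h import *
plan(558.8,-45.5,122,96,5)
pp,d=r.capture('side');P=deproj('side',d)
crop(pp,270,180,50,50,12,'pics/s10.png')
E
```

```text
t: 20.7
eef_pos: [558.7, -45.4, 133.1]
tool_rot: [[-0.089, 0.996, -0.0], [0.996, 0.089, -0.002], [-0.002, -0.0, -1.0]]
force: [-1.2, -0.4, -3.1]
opening: 16.7
t 20.7 pos [558.7 -45.4 133.1] psi 95.1 q7 -0.19 F [-1.2 -0.4 -3.1] M [ 0.01 -0.03  0.02] op 16.7
{"tx":-0.0,"ty":0.0,"tz":2.2,"rx":-0.000,"ry":0.000,"rz":-0.003},
{"tx":-0.0,"ty":0.0,"tz":2.2,"rx":-0.000,"ry":0.000,"rz":-0.003},
{"tx":-0.0,"ty":0.0,"tz":2.2,"rx":-0.000,"ry":0.000,"rz":-0.003},
{"tx":-0.0,"ty":0.0,"tz":2.2,"rx":-0.000,"ry":0.000,"rz":-0.003},
{"tx":-0.0,"ty":0.0,"tz":2.2,"rx":-0.000,"ry":0.000,"rz":-0.003},
```

View pics/s10.png

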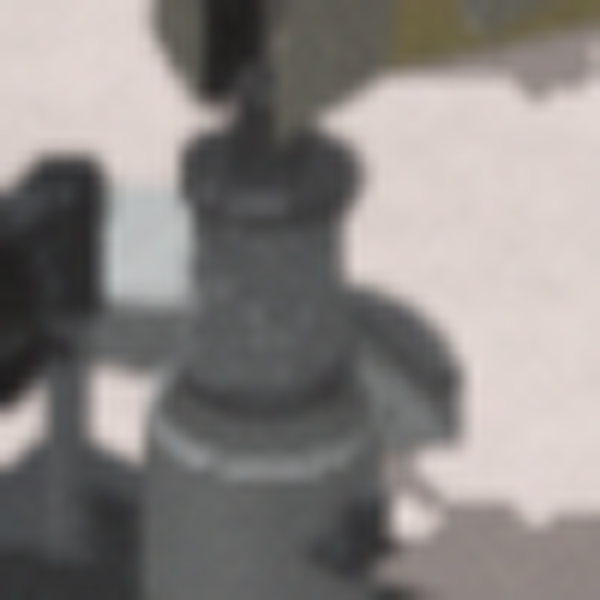

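```bash
python3 -m creep '[{"tx":0,"ty":0,"tz":3,"rx":0,"ry":0,"rz":0,"claw":10},{"tx":0,"ty":0,"tz":4,"rx":0,"ry":0,"rz":0,"claw":10},{"tx":0,"ty":0,"tz":4,"rx":0,"ry":0,"rz":0,"claw":10},{"tx":0,"ty":0,"tz":4,"rx":0,"ry":0,"rz":0,"claw":10},{"tx":0,"ty":0,"tz":2,"rx":0,"ry":0,"rz":0,"claw":10},{"tx":0,"ty":0,"tz":0,"rx":0,"ry":0,"rz":0,"claw":10},{"tx":0,"ty":0,"tz":0,"rx":0,"ry":0,"rz":0,"claw":10},{"tx":0,"ty":0,"tz":0,"rx":0,"ry":0,"rz":0,"claw":10},{"tx":0,"ty":0,"tz":0,"rx":0,"ry":0,"rz":0,"claw":10},{"tx":0,"ty":0,"tz":0,"rx":0,"ry":0,"rz":0,"claw":10}]' 20;python3 - <<'E'
from h import *
plan(558.8,-45.5,66,96,8)
E
```

```text
t: 21.58
eef_pos: [559.0, -45.4, 114.5]
tool_rot: [[-0.089, 0.996, 0.0], [0.996, 0.089, -0.001], [-0.001, -0.0, -1.0]]
force: [0.3, -0.2, -3.2]
opening: 16.8
t 21.58 pos [559.  -45.4 114.5] psi 95.1 q7 -0.21 F [ 0.3 -0.2 -3.2] M [ 0.   -0.12 -0.02] op 16.8
{"tx":-0.0,"ty":-0.0,"tz":6.1,"rx":-0.000,"ry":0.000,"rz":-0.002},
{"tx":-0.0,"ty":-0.0,"tz":6.1,"rx":-0.000,"ry":0.000,"rz":-0.002},
{"tx":-0.0,"ty":-0.0,"tz":6.1,"rx":-0.000,"ry":0.000,"rz":-0.002},
{"tx":-0.0,"ty":-0.0,"tz":6.1,"rx":-0.000,"ry":0.000,"rz":-0.002},
{"tx":-0.0,"ty":-0.0,"tz":6.1,"rx":-0.000,"ry":0.000,"rz":-0.002},
{"tx":-0.0,"ty":-0.0,"tz":6.1,"rx":-0.000,"ry":0.000,"rz":-0.002},
{"tx":-0.0,"ty":-0.0,"tz":6.1,"rx":-0.000,"ry":0.000,"rz":-0.002},
{"tx":-0.0,"ty":-0.0,"tz":6.1,"rx":-0.000,"ry":0.000,"rz":-0.002},
```

```bash
python3 -m creep '[{"tx":0,"ty":0,"tz":5,"rx":0,"ry":0,"rz":0,"claw":10},{"tx":0,"ty":0,"tz":6,"rx":0,"ry":0,"rz":0,"claw":10},{"tx":0,"ty":0,"tz":6,"rx":0,"ry":0,"rz":0,"claw":10},{"tx":0,"ty":0,"tz":6,"rx":0,"ry":0,"rz":0,"claw":10},{"tx":0,"ty":0,"tz":6,"rx":0,"ry":0,"rz":0,"claw":10},{"tx":0,"ty":0,"tz":5,"rx":0,"ry":0,"rz":0,"claw":10},{"tx":0,"ty":0,"tz":5,"rx":0,"ry":0,"rz":0,"claw":10},{"tx":0,"ty":0,"tz":4,"rx":0,"ry":0,"rz":0,"claw":10},{"tx":0,"ty":0,"tz":2,"rx":0,"ry":0,"rz":0,"claw":10},{"tx":0,"ty":0,"tz":0,"rx":0,"ry":0,"rz":0,"claw":10}]' 20;python3 - <<'E'
from h import *
plan(558.8,-45.5,60,96,2)
E
```

```text
t: 22.42
eef_pos: [558.6, -45.5, 64.0]
tool_rot: [[-0.089, 0.996, -0.001], [0.996, 0.089, -0.001], [-0.001, -0.001, -1.0]]
force: [-0.1, -0.3, -1.6]
opening: 16.9
t 22.42 pos [558.6 -45.5  64. ] psi 95.1 q7 -0.25 F [-0.1 -0.3 -1.6] M [-0.04 -0.06 -0.02] op 16.9
{"tx":0.0,"ty":0.1,"tz":2.0,"rx":-0.001,"ry":0.001,"rz":-0.008},
{"tx":0.0,"ty":0.1,"tz":2.0,"rx":-0.001,"ry":0.001,"rz":-0.008},
```

Final millimetres, then release and rise.

```bash
python3 -m creep '[{"tx":0,"ty":0,"tz":1,"rx":0,"ry":0,"rz":0,"claw":10},{"tx":0,"ty":0,"tz":1,"rx":0,"ry":0,"rz":0,"claw":10},{"tx":0,"ty":0,"tz":1,"rx":0,"ry":0,"rz":0,"claw":10},{"tx":0,"ty":0,"tz":1,"rx":0,"ry":0,"rz":0,"claw":10},{"tx":0,"ty":0,"tz":0,"rx":0,"ry":0,"rz":0,"claw":10},{"tx":0,"ty":0,"tz":0,"rx":0,"ry":0,"rz":0,"claw":10},{"tx":0,"ty":0,"tz":0,"rx":0,"ry":0,"rz":0,"claw":10},{"tx":0,"ty":0,"tz":0,"rx":0,"ry":0,"rz":0,"claw":10},{"tx":0,"ty":0,"tz":0,"rx":0,"ry":0,"rz":0,"claw":10},{"tx":0,"ty":0,"tz":0,"rx":0,"ry":0,"rz":0,"claw":10}]' 20
```

```text
t: 23.25
eef_pos: [559.6, -45.5, 60.7]
tool_rot: [[-0.089, 0.996, 0.001], [0.996, 0.089, -0.001], [-0.002, 0.001, -1.0]]
force: [0.7, 0.5, -2.8]
opening: 17.1
```

```bash
python3 -m creep '[{"tx":0,"ty":0,"tz":0.6,"rx":0,"ry":0,"rz":0,"claw":10},{"tx":0,"ty":0,"tz":0.5,"rx":0,"ry":0,"rz":0,"claw":10},{"tx":0,"ty":0,"tz":0,"rx":0,"ry":0,"rz":0,"claw":20},{"tx":0,"ty":0,"tz":0,"rx":0,"ry":0,"rz":0,"claw":28},{"tx":0,"ty":0,"tz":0,"rx":0,"ry":0,"rz":0,"claw":34},{"tx":0,"ty":0,"tz":0,"rx":0,"ry":0,"rz":0,"claw":34},{"tx":0,"ty":0,"tz":-8,"rx":0,"ry":0,"rz":0,"claw":34},{"tx":0,"ty":0,"tz":-20,"rx":0,"ry":0,"rz":0,"claw":34},{"tx":0,"ty":0,"tz":-25,"rx":0,"ry":0,"rz":0,"claw":34},{"tx":0,"ty":0,"tz":-15,"rx":0,"ry":0,"rz":0,"claw":60}]' 20;python3 - <<'E'
from h import *
plan(606,18,140,15,10)
pp,d=r.capture('side');P=deproj('side',d)
crop(pp,230,150,110,80,7,'pics/s11.png')
pp,d=r.capture('top');P=deproj('top',d)
crop(pp,200,140,160,120,5,'pics/t11.png')
E
```

```text
t: 24.08
eef_pos: [557.9, -45.0, 128.8]
tool_rot: [[-0.09, 0.996, -0.003], [0.996, 0.09, -0.001], [-0.0, -0.003, -1.0]]
force: [0.1, 0.6, 0.0]
opening: 37.4
t 24.08 pos [557.9 -45.  128.8] psi 95.1 q7 -0.19 F [0.1 0.6 0. ] M [ 0.01 -0.2  -0.04] op 37.4
{"tx":5.8,"ty":5.3,"tz":-1.1,"rx":-0.000,"ry":0.000,"rz":0.140},
{"tx":6.5,"ty":4.5,"tz":-1.1,"rx":-0.000,"ry":0.000,"rz":0.140},
{"tx":7.1,"ty":3.5,"tz":-1.1,"rx":-0.000,"ry":0.000,"rz":0.140},
{"tx":7.5,"ty":2.5,"tz":-1.1,"rx":-0.000,"ry":0.000,"rz":0.140},
{"tx":7.8,"ty":1.4,"tz":-1.1,"rx":-0.000,"ry":0.000,"rz":0.140},
{"tx":7.9,"ty":0.3,"tz":-1.1,"rx":-0.000,"ry":0.000,"rz":0.140},
{"tx":7.9,"ty":-0.8,"tz":-1.1,"rx":-0.000,"ry":0.000,"rz":0.140},
{"tx":7.7,"ty":-1.9,"tz":-1.1,"rx":-0.000,"ry":0.000,"rz":0.140},
{"tx":7.4,"ty":-2.9,"tz":-1.1,"rx":-0.000,"ry":0.000,"rz":0.140},
{"tx":6.9,"ty":-3.9,"tz":-1.1,"rx":-0.000,"ry":0.000,"rz":0.140},
```

View pics/s11.png

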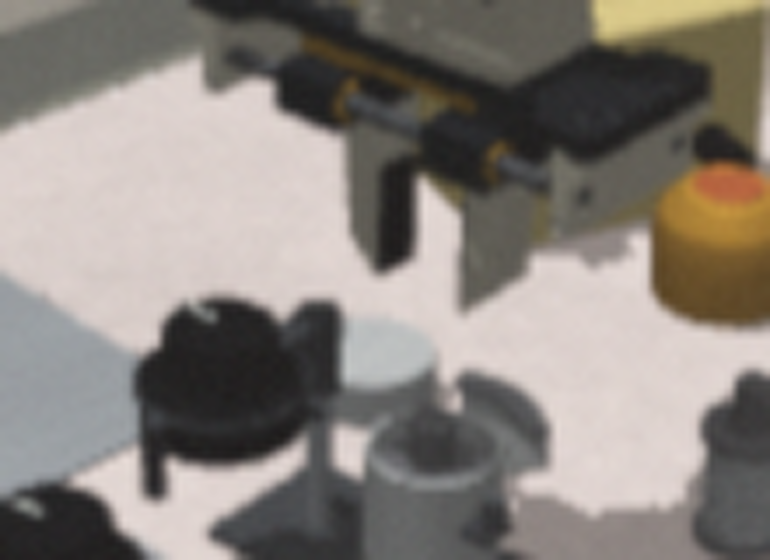

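View pics/t11.png

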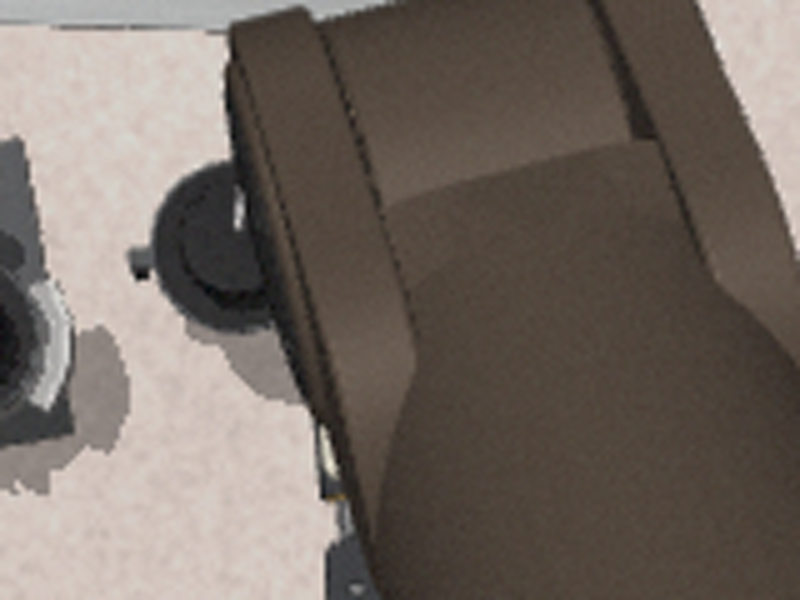

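```bash
python3 -m creep '[{"tx":6,"ty":5,"tz":-2,"rx":0,"ry":0,"rz":0.125,"claw":65},{"tx":6.5,"ty":4.5,"tz":-2,"rx":0,"ry":0,"rz":0.125,"claw":65},{"tx":7,"ty":3.5,"tz":-1,"rx":0,"ry":0,"rz":0.125,"claw":65},{"tx":7.5,"ty":2.5,"tz":-1,"rx":0,"ry":0,"rz":0.125,"claw":65},{"tx":7.5,"ty":1.5,"tz":-1,"rx":0,"ry":0,"rz":0.125,"claw":65},{"tx":7.5,"ty":0.5,"tz":0,"rx":0,"ry":0,"rz":0.125,"claw":65},{"tx":7.5,"ty":-1,"tz":0,"rx":0,"ry":0,"rz":0.125,"claw":65},{"tx":7.5,"ty":-2,"tz":0,"rx":0,"ry":0,"rz":0.125,"claw":65},{"tx":7,"ty":-3,"tz":0,"rx":0,"ry":0,"rz":0.125,"claw":65},{"tx":5,"ty":-3,"tz":0,"rx":0,"ry":0,"rz":0.125,"claw":65}]' 20;python3 - <<'E'
from h import *
plan(606,18.5,96,13,6)
E
```

```text
t: 25.02
eef_pos: [599.6, 17.6, 135.2]
tool_rot: [[0.919, 0.394, -0.003], [0.394, -0.919, -0.003], [-0.004, 0.001, -1.0]]
force: [0.1, -0.7, 0.9]
opening: 65.1
t 25.02 pos [599.6  17.6 135.2] psi 23.2 q7 -1.4 F [ 0.1 -0.7  0.9] M [-0.01 -0.    0.  ] op 65.1
{"tx":1.1,"ty":0.3,"tz":6.5,"rx":0.000,"ry":0.001,"rz":0.030},
{"tx":1.1,"ty":0.2,"tz":6.5,"rx":0.000,"ry":0.001,"rz":0.030},
{"tx":1.1,"ty":0.2,"tz":6.5,"rx":0.000,"ry":0.001,"rz":0.030},
{"tx":1.1,"ty":0.2,"tz":6.5,"rx":0.000,"ry":0.001,"rz":0.030},
{"tx":1.1,"ty":0.1,"tz":6.5,"rx":0.000,"ry":0.001,"rz":0.030},
{"tx":1.1,"ty":0.1,"tz":6.5,"rx":0.000,"ry":0.001,"rz":0.030},
```

```bash
python3 -m creep '[{"tx":2,"ty":0.5,"tz":5,"rx":0,"ry":0,"rz":0.04,"claw":65},{"tx":2,"ty":0.3,"tz":6,"rx":0,"ry":0,"rz":0.04,"claw":65},{"tx":2,"ty":0.2,"tz":6,"rx":0,"ry":0,"rz":0.04,"claw":65},{"tx":0,"ty":0,"tz":6,"rx":0,"ry":0,"rz":0.02,"claw":65},{"tx":0,"ty":0,"tz":6,"rx":0,"ry":0,"rz":0,"claw":65},{"tx":0,"ty":0,"tz":5,"rx":0,"ry":0,"rz":0,"claw":65},{"tx":0,"ty":0,"tz":3,"rx":0,"ry":0,"rz":0,"claw":65},{"tx":0,"ty":0,"tz":1,"rx":0,"ry":0,"rz":0,"claw":65},{"tx":0,"ty":0,"tz":0,"rx":0,"ry":0,"rz":0,"claw":65},{"tx":0,"ty":0,"tz":0,"rx":0,"ry":0,"rz":0,"claw":65}]' 20;python3 - <<'E'
from h import *
plan(607,18.5,96,12,1)
E
```

```text
t: 25.85
eef_pos: [604.1, 21.0, 92.6]
tool_rot: [[0.967, 0.253, -0.006], [0.253, -0.967, -0.002], [-0.007, 0.001, -1.0]]
force: [-0.2, -0.8, -0.4]
opening: 65.0
t 25.85 pos [604.1  21.   92.6] psi 14.7 q7 -1.55 F [-0.2 -0.8 -0.4] M [ 0.05 -0.01  0.01] op 65.0
{"tx":2.2,"ty":3.2,"tz":-3.4,"rx":0.001,"ry":0.007,"rz":0.047},
```

```bash
python3 -m creep '[{"tx":2,"ty":1.5,"tz":-3,"rx":0,"ry":0.003,"rz":0,"claw":60},{"tx":1,"ty":1,"tz":0,"rx":0,"ry":0.003,"rz":0,"claw":50},{"tx":0,"ty":0,"tz":0,"rx":0,"ry":0,"rz":0,"claw":35},{"tx":0,"ty":0,"tz":0,"rx":0,"ry":0,"rz":0,"claw":35},{"tx":0,"ty":0,"tz":0,"rx":0,"ry":0,"rz":0,"claw":35},{"tx":0,"ty":0,"tz":0,"rx":0,"ry":0,"rz":0,"claw":35},{"tx":0,"ty":0,"tz":0,"rx":0,"ry":0,"rz":0,"claw":35},{"tx":0,"ty":0,"tz":0,"rx":0,"ry":0,"rz":0,"claw":35},{"tx":0,"ty":0,"tz":0,"rx":0,"ry":0,"rz":0,"claw":35},{"tx":0,"ty":0,"tz":0,"rx":0,"ry":0,"rz":0,"claw":35}]' 12;python3 - <<'E'
from h import *
plan(607,18.5,96,12,1)
E
```

```text
t: 26.68
eef_pos: [608.7, 19.3, 97.2]
tool_rot: [[0.967, 0.254, 0.002], [0.254, -0.967, -0.0], [0.002, 0.001, -1.0]]
force: [0.2, -0.5, 0.6]
opening: 42.6
t 26.68 pos [608.7  19.3  97.2] psi 14.7 q7 -1.54 F [ 0.2 -0.5  0.6] M [-0.02  0.03  0.  ] op 42.6
{"tx":-1.9,"ty":0.4,"tz":1.2,"rx":0.001,"ry":-0.002,"rz":0.047},
```

```bash
python3 -m creep '[{"tx":-7.2,"ty":-0.5,"tz":0,"rx":0,"ry":0,"rz":-0.12,"claw":35},{"tx":-7.2,"ty":-0.5,"tz":0,"rx":0,"ry":0,"rz":-0.12,"claw":35},{"tx":-7.2,"ty":-0.5,"tz":0,"rx":0,"ry":0,"rz":-0.12,"claw":35},{"tx":-7.2,"ty":-0.5,"tz":0,"rx":0,"ry":0,"rz":-0.12,"claw":35},{"tx":-7.2,"ty":-0.5,"tz":0,"rx":0,"ry":0,"rz":-0.12,"claw":35},{"tx":-7.2,"ty":-0.5,"tz":0,"rx":0,"ry":0,"rz":-0.12,"claw":35},{"tx":-7.2,"ty":-0.5,"tz":0,"rx":0,"ry":0,"rz":-0.12,"claw":35},{"tx":-7.2,"ty":-0.5,"tz":0,"rx":0,"ry":0,"rz":-0.12,"claw":35},{"tx":-7.2,"ty":-0.5,"tz":0,"rx":0,"ry":0,"rz":-0.12,"claw":35},{"tx":-7.2,"ty":-0.5,"tz":0,"rx":0,"ry":0,"rz":-0.12,"claw":35}]' 12;python3 - <<'E'
from h import *
plan(558.6,-46.5,97,105,4)
E
```

```text
t: 27.52
eef_pos: [559.3, -29.1, 97.2]
tool_rot: [[0.07, 0.998, 0.007], [0.998, -0.07, -0.003], [-0.002, 0.007, -1.0]]
force: [2.1, 0.2, -4.2]
opening: 42.5
t 27.52 pos [559.3 -29.1  97.2] psi 86.0 q7 -0.41 F [ 2.1  0.2 -4.2] M [ 0.1  -0.62  0.02] op 42.5
{"tx":-4.3,"ty":0.1,"tz":0.1,"rx":0.002,"ry":0.001,"rz":-0.083},
{"tx":-4.3,"ty":-0.2,"tz":0.1,"rx":0.002,"ry":0.001,"rz":-0.083},
{"tx":-4.3,"ty":-0.6,"tz":0.0,"rx":0.002,"ry":0.001,"rz":-0.083},
{"tx":-4.2,"ty":-1.0,"tz":0.0,"rx":0.002,"ry":0.001,"rz":-0.083},
```

```bash
python3 -m creep '[{"tx":-6,"ty":0,"tz":0,"rx":0,"ry":0,"rz":-0.1,"claw":35},{"tx":-6,"ty":-0.3,"tz":0,"rx":0,"ry":0,"rz":-0.1,"claw":35},{"tx":-5,"ty":-0.5,"tz":0,"rx":0,"ry":0,"rz":-0.08,"claw":35},{"tx":-3,"ty":-0.5,"tz":0,"rx":0,"ry":0,"rz":-0.06,"claw":35},{"tx":-2,"ty":0,"tz":0,"rx":0,"ry":0,"rz":-0.06,"claw":35},{"tx":-1,"ty":0,"tz":0,"rx":0,"ry":0,"rz":-0.06,"claw":35},{"tx":0,"ty":0,"tz":0,"rx":0,"ry":0,"rz":0,"claw":35},{"tx":0,"ty":0,"tz":0,"rx":0,"ry":0,"rz":0,"claw":35},{"tx":0,"ty":0,"tz":0,"rx":0,"ry":0,"rz":0,"claw":35},{"tx":0,"ty":0,"tz":0,"rx":0,"ry":0,"rz":0,"claw":35}]' 12;python3 - <<'E'
from h import *
plan(558.6,-46.5,97,105,4)
pp,d=r.capture('side');P=deproj('side',d)
crop(pp,230,150,110,80,7,'pics/s12.png')
E
```

```text
t: 28.35
eef_pos: [560.3, -50.1, 97.1]
tool_rot: [[-0.403, 0.915, 0.008], [0.915, 0.403, 0.004], [0.001, 0.009, -1.0]]
force: [0.2, 2.1, -1.3]
opening: 42.4
t 28.35 pos [560.3 -50.1  97.1] psi 113.8 q7 0.05 F [ 0.2  2.1 -1.3] M [ 0.16 -0.12  0.02] op 42.4
{"tx":1.0,"ty":-0.0,"tz":0.0,"rx":0.002,"ry":-0.000,"rz":0.038},
{"tx":1.0,"ty":-0.1,"tz":0.0,"rx":0.002,"ry":-0.000,"rz":0.038},
{"tx":1.0,"ty":-0.1,"tz":0.0,"rx":0.002,"ry":-0.000,"rz":0.038},
{"tx":1.0,"ty":-0.1,"tz":0.0,"rx":0.002,"ry":-0.000,"rz":0.038},
```

View pics/s12.png

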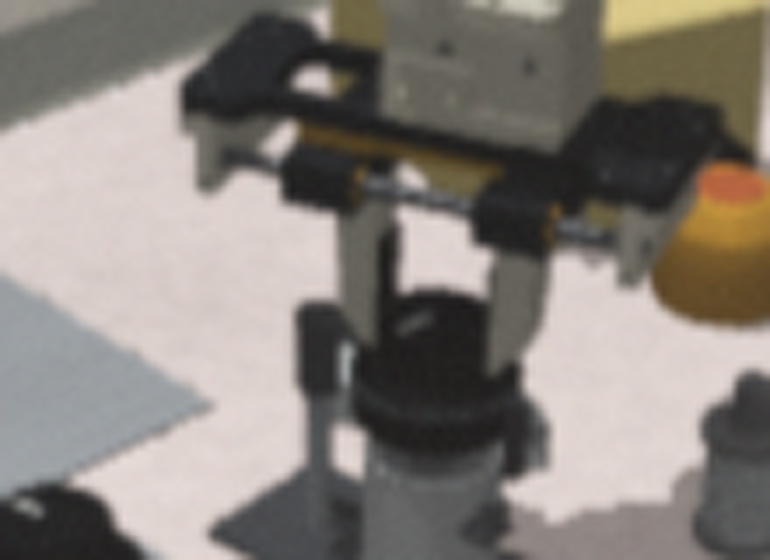

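```bash
python3 -m creep '[{"tx":1,"ty":0,"tz":0,"rx":0,"ry":0,"rz":0,"claw":35},{"tx":1,"ty":0,"tz":0,"rx":0,"ry":0,"rz":0,"claw":35},{"tx":0,"ty":0,"tz":3,"rx":0,"ry":0,"rz":0,"claw":35},{"tx":0,"ty":0,"tz":3,"rx":0,"ry":0,"rz":0,"claw":35},{"tx":0,"ty":0,"tz":3,"rx":0,"ry":0,"rz":0,"claw":35},{"tx":0,"ty":0,"tz":3,"rx":0,"ry":0,"rz":0,"claw":35},{"tx":0,"ty":0,"tz":2,"rx":0,"ry":0,"rz":0,"claw":35},{"tx":0,"ty":0,"tz":1,"rx":0,"ry":0,"rz":0,"claw":35},{"tx":0,"ty":0,"tz":0,"rx":0,"ry":0,"rz":0,"claw":35},{"tx":0,"ty":0,"tz":0,"rx":0,"ry":0,"rz":0,"claw":35}]' 30;python3 - <<'E'
from h import *
plan(558.6,-46.5,79,105,4)
E
```

```text
t: 29.23
eef_pos: [560.2, -49.7, 81.4]
tool_rot: [[-0.4, 0.916, 0.009], [0.916, 0.4, 0.001], [-0.003, 0.009, -1.0]]
force: [-0.8, -1.1, 4.4]
opening: 42.5
t 29.23 pos [560.2 -49.7  81.4] psi 113.6 q7 0.03 F [-0.8 -1.1  4.4] M [-0.25  0.06 -0.05] op 42.5
{"tx":0.9,"ty":-0.0,"tz":0.6,"rx":0.002,"ry":0.001,"rz":0.038},
{"tx":0.9,"ty":-0.1,"tz":0.6,"rx":0.002,"ry":0.001,"rz":0.038},
{"tx":0.9,"ty":-0.1,"tz":0.6,"rx":0.002,"ry":0.001,"rz":0.038},
{"tx":0.9,"ty":-0.1,"tz":0.6,"rx":0.002,"ry":0.001,"rz":0.038},
```

```bash
python3 -m creep '[{"tx":0,"ty":0,"tz":1,"rx":0,"ry":0,"rz":0,"claw":35},{"tx":0,"ty":0,"tz":1,"rx":0,"ry":0,"rz":0,"claw":35},{"tx":0,"ty":0,"tz":1,"rx":0,"ry":0,"rz":0,"claw":35},{"tx":0,"ty":0,"tz":0.5,"rx":0,"ry":0,"rz":0,"claw":35},{"tx":0,"ty":0,"tz":0.3,"rx":0,"ry":0,"rz":0.05,"claw":35},{"tx":0,"ty":0,"tz":0.2,"rx":0,"ry":0,"rz":0.1,"claw":35},{"tx":0,"ty":0,"tz":0.2,"rx":0,"ry":0,"rz":0.12,"claw":35},{"tx":0,"ty":0,"tz":0.2,"rx":0,"ry":0,"rz":0.12,"claw":35},{"tx":0,"ty":0,"tz":0.2,"rx":0,"ry":0,"rz":0.12,"claw":35},{"tx":0,"ty":0,"tz":0.2,"rx":0,"ry":0,"rz":0.12,"claw":35}]' 30;python3 - <<'E'
from h import *
plan(558.6,-46.5,79,22,8)
E
```

```text
t: 30.07
eef_pos: [557.9, -48.1, 78.8]
tool_rot: [[0.235, 0.972, 0.007], [0.972, -0.235, 0.001], [0.003, 0.006, -1.0]]
force: [-4.1, -0.6, 7.6]
opening: 42.3
t 30.07 pos [557.9 -48.1  78.8] psi 76.4 q7 -0.52 F [-4.1 -0.6  7.6] M [-0.16  0.63  0.15] op 42.3
{"tx":0.2,"ty":0.0,"tz":-0.0,"rx":0.001,"ry":-0.001,"rz":0.119},
{"tx":0.2,"ty":0.0,"tz":-0.0,"rx":0.001,"ry":-0.001,"rz":0.119},
{"tx":0.2,"ty":-0.0,"tz":-0.0,"rx":0.001,"ry":-0.001,"rz":0.119},
{"tx":0.2,"ty":-0.0,"tz":-0.0,"rx":0.001,"ry":-0.001,"rz":0.119},
{"tx":0.2,"ty":-0.1,"tz":-0.0,"rx":0.001,"ry":-0.001,"rz":0.119},
{"tx":0.2,"ty":-0.1,"tz":-0.0,"rx":0.001,"ry":-0.001,"rz":0.119},
{"tx":0.2,"ty":-0.1,"tz":-0.0,"rx":0.001,"ry":-0.001,"rz":0.119},
{"tx":0.2,"ty":-0.1,"tz":-0.0,"rx":0.001,"ry":-0.001,"rz":0.119},
```

```bash
python3 -m creep '[{"tx":0.3,"ty":0,"tz":0.1,"rx":0,"ry":0,"rz":0.12,"claw":35},{"tx":0.3,"ty":0,"tz":0.1,"rx":0,"ry":0,"rz":0.12,"claw":35},{"tx":0.2,"ty":0,"tz":0.1,"rx":0,"ry":0,"rz":0.12,"claw":35},{"tx":0,"ty":0,"tz":0.1,"rx":0,"ry":0,"rz":0.12,"claw":35},{"tx":0,"ty":0,"tz":0.1,"rx":0,"ry":0,"rz":0.1,"claw":35},{"tx":0,"ty":0,"tz":0.1,"rx":0,"ry":0,"rz":0.08,"claw":35},{"tx":0,"ty":0,"tz":0,"rx":0,"ry":0,"rz":0.06,"claw":35},{"tx":0,"ty":0,"tz":0,"rx":0,"ry":0,"rz":0.05,"claw":35},{"tx":0,"ty":0,"tz":0,"rx":0,"ry":0,"rz":0.04,"claw":35},{"tx":0,"ty":0,"tz":0,"rx":0,"ry":0,"rz":0.04,"claw":35}]' 30;python3 - <<'E'
from h import *
plan(558.6,-46.5,79,22,8)
E
```

```text
t: 30.9
eef_pos: [556.6, -45.8, 79.2]
tool_rot: [[0.902, 0.431, 0.006], [0.431, -0.902, -0.0], [0.005, 0.003, -1.0]]
force: [1.4, 0.4, 2.3]
opening: 42.2
t 30.9 pos [556.6 -45.8  79.2] psi 25.5 q7 -1.27 F [1.4 0.4 2.3] M [-0.02 -0.45  0.72] op 42.2
{"tx":0.2,"ty":0.2,"tz":0.0,"rx":0.000,"ry":-0.001,"rz":0.008},
{"tx":0.2,"ty":0.2,"tz":0.0,"rx":0.000,"ry":-0.001,"rz":0.008},
{"tx":0.2,"ty":0.2,"tz":0.0,"rx":0.000,"ry":-0.001,"rz":0.008},
{"tx":0.2,"ty":0.2,"tz":0.0,"rx":0.000,"ry":-0.001,"rz":0.008},
{"tx":0.2,"ty":0.2,"tz":0.0,"rx":0.000,"ry":-0.001,"rz":0.008},
{"tx":0.2,"ty":0.2,"tz":0.0,"rx":0.000,"ry":-0.001,"rz":0.008},
{"tx":0.2,"ty":0.2,"tz":0.0,"rx":0.000,"ry":-0.001,"rz":0.008},
{"tx":0.2,"ty":0.2,"tz":0.0,"rx":0.000,"ry":-0.001,"rz":0.008},
```

```bash
python3 -m creep '[{"tx":0,"ty":0,"tz":0.1,"rx":0,"ry":0,"rz":0.04,"claw":35},{"tx":0,"ty":0,"tz":0,"rx":0,"ry":0,"rz":0.02,"claw":35},{"tx":0,"ty":0,"tz":0,"rx":0,"ry":0,"rz":0,"claw":60},{"tx":0,"ty":0,"tz":0,"rx":0,"ry":0,"rz":0,"claw":75},{"tx":0,"ty":0,"tz":0,"rx":0,"ry":0,"rz":0,"claw":75},{"tx":0,"ty":0,"tz":-6,"rx":0,"ry":0,"rz":0,"claw":75},{"tx":0,"ty":0,"tz":-12,"rx":0,"ry":0,"rz":0,"claw":75},{"tx":0,"ty":0,"tz":-15,"rx":0,"ry":0,"rz":0,"claw":75},{"tx":0,"ty":-10,"tz":-10,"rx":0,"ry":0,"rz":0,"claw":75},{"tx":0,"ty":-20,"tz":0,"rx":0,"ry":0,"rz":0,"claw":75}]' 30;python3 - <<'E'
from h import *
plan(572,131.5,120,24,7)
E
```

```text
t: 31.73
eef_pos: [544.3, -19.5, 122.7]
tool_rot: [[0.928, 0.372, 0.003], [0.372, -0.928, -0.001], [0.003, 0.002, -1.0]]
force: [0.1, -0.1, 1.1]
opening: 74.9
t 31.73 pos [544.3 -19.5 122.7] psi 21.9 q7 -1.36 F [ 0.1 -0.1  1.1] M [ 0.02 -0.06 -0.03] op 74.9
{"tx":11.7,"ty":-18.6,"tz":0.4,"rx":0.000,"ry":-0.000,"rz":-0.005},
{"tx":11.8,"ty":-18.5,"tz":0.4,"rx":0.000,"ry":-0.000,"rz":-0.005},
{"tx":11.9,"ty":-18.4,"tz":0.4,"rx":0.000,"ry":-0.000,"rz":-0.005},
{"tx":12.0,"ty":-18.4,"tz":0.4,"rx":0.000,"ry":-0.000,"rz":-0.005},
{"tx":12.1,"ty":-18.3,"tz":0.4,"rx":0.000,"ry":-0.000,"rz":-0.005},
{"tx":12.2,"ty":-18.2,"tz":0.4,"rx":0.000,"ry":-0.000,"rz":-0.005},
{"tx":12.3,"ty":-18.2,"tz":0.4,"rx":0.000,"ry":-0.000,"rz":-0.005},
```

```bash
python3 -m creep '[{"tx":11.5,"ty":-18.5,"tz":0,"rx":0,"ry":0,"rz":0,"claw":75},{"tx":12,"ty":-18.5,"tz":0,"rx":0,"ry":0,"rz":0,"claw":75},{"tx":12,"ty":-18.5,"tz":0,"rx":0,"ry":0,"rz":0,"claw":75},{"tx":12,"ty":-18,"tz":0,"rx":0,"ry":0,"rz":0,"claw":75},{"tx":12,"ty":-18,"tz":0,"rx":0,"ry":0,"rz":0,"claw":75},{"tx":12,"ty":-16,"tz":0,"rx":0,"ry":0,"rz":0,"claw":75},{"tx":8,"ty":-8,"tz":0,"rx":0,"ry":0,"rz":0,"claw":75},{"tx":0,"ty":0,"tz":0,"rx":0,"ry":0,"rz":0,"claw":75},{"tx":0,"ty":0,"tz":0,"rx":0,"ry":0,"rz":0,"claw":75},{"tx":0,"ty":0,"tz":0,"rx":0,"ry":0,"rz":0,"claw":75}]' 30;python3 - <<'E'
from h import *
plan(572,131.5,79,24,7)
pp,d=r.capture('side');P=deproj('side',d)
crop(pp,190,130,160,120,5,'pics/s13.png')
pp,d=r.capture('top');crop(pp,130,130,280,200,2.8,'pics/t13.png')
E
```

```text
t: 32.57
eef_pos: [570.1, 131.6, 127.3]
tool_rot: [[0.926, 0.378, 0.003], [0.378, -0.926, 0.003], [0.004, -0.001, -1.0]]
force: [-0.5, 0.7, 1.4]
opening: 74.9
t 32.57 pos [570.1 131.6 127.3] psi 22.2 q7 -1.62 F [-0.5  0.7  1.4] M [-0.03 -0.06 -0.01] op 74.9
{"tx":0.2,"ty":0.1,"tz":6.9,"rx":-0.000,"ry":-0.001,"rz":-0.004},
{"tx":0.2,"ty":0.1,"tz":6.9,"rx":-0.000,"ry":-0.001,"rz":-0.004},
{"tx":0.2,"ty":0.1,"tz":6.9,"rx":-0.000,"ry":-0.001,"rz":-0.004},
{"tx":0.2,"ty":0.1,"tz":6.9,"rx":-0.000,"ry":-0.001,"rz":-0.004},
{"tx":0.2,"ty":0.1,"tz":6.9,"rx":-0.000,"ry":-0.001,"rz":-0.004},
{"tx":0.2,"ty":0.1,"tz":6.9,"rx":-0.000,"ry":-0.001,"rz":-0.004},
{"tx":0.2,"ty":0.1,"tz":6.9,"rx":-0.000,"ry":-0.001,"rz":-0.004},
```

View pics/s13.png

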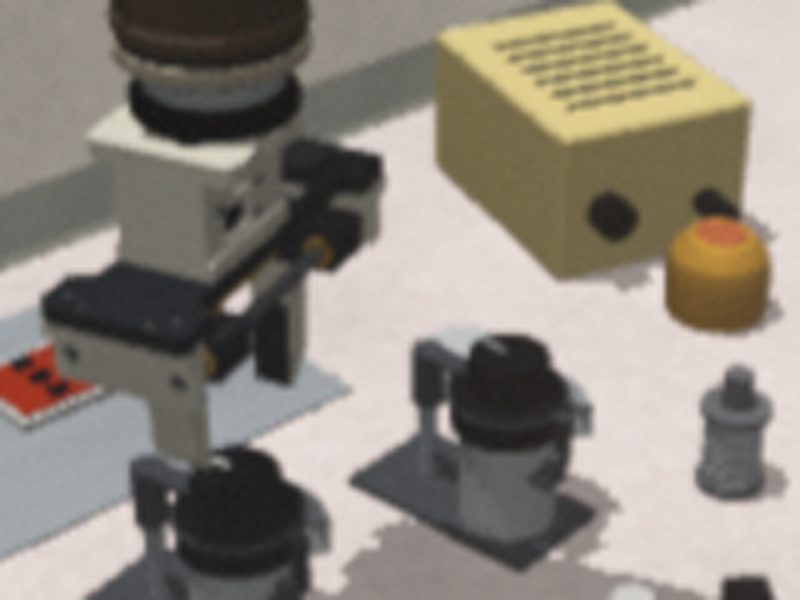

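View pics/t13.png

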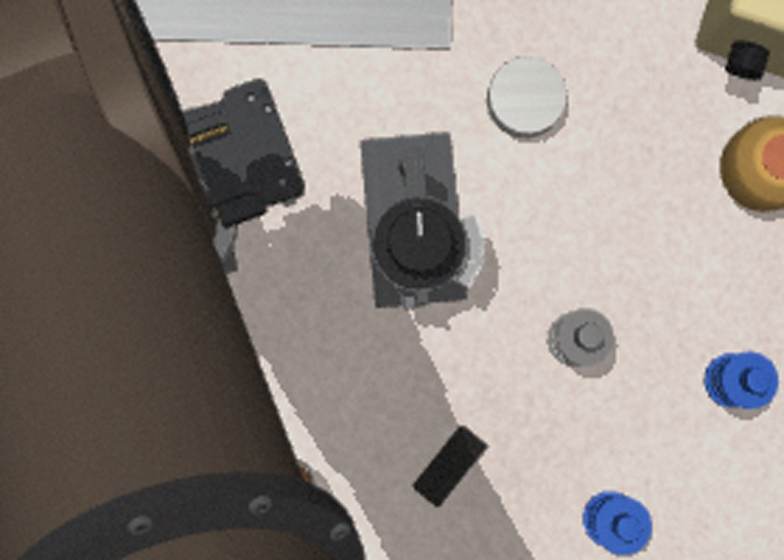

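```bash
python3 -m creep '[{"tx":1,"ty":0.5,"tz":6,"rx":0,"ry":0,"rz":0,"claw":75},{"tx":1,"ty":0.5,"tz":7,"rx":0,"ry":0,"rz":0,"claw":75},{"tx":0,"ty":0,"tz":7,"rx":0,"ry":0,"rz":0,"claw":75},{"tx":0,"ty":0,"tz":7,"rx":0,"ry":0,"rz":0,"claw":75},{"tx":0,"ty":0,"tz":6,"rx":0,"ry":0,"rz":0,"claw":75},{"tx":0,"ty":0,"tz":5,"rx":0,"ry":0,"rz":0,"claw":75},{"tx":0,"ty":0,"tz":4,"rx":0,"ry":0,"rz":0,"claw":75},{"tx":0,"ty":0,"tz":2,"rx":0,"ry":0,"rz":0,"claw":75},{"tx":0,"ty":0,"tz":0,"rx":0,"ry":0,"rz":0,"claw":75},{"tx":0,"ty":0,"tz":0,"rx":0,"ry":0,"rz":0,"claw":75}]' 30;python3 - <<'E'
from h import *
plan(572,131.5,79,24,2)
E
```

```text
t: 33.5
eef_pos: [571.7, 125.2, 76.8]
tool_rot: [[0.929, 0.371, 0.0], [0.371, -0.929, -0.0], [0.0, 0.0, -1.0]]
force: [-0.2, 0.0, 0.8]
opening: 74.8
t 33.5 pos [571.7 125.2  76.8] psi 21.8 q7 -1.64 F [-0.2  0.   0.8] M [ 0.01  0.04 -0.01] op 74.8
{"tx":1.3,"ty":-2.9,"tz":-1.1,"rx":0.000,"ry":-0.000,"rz":-0.019},
{"tx":1.3,"ty":-2.8,"tz":-1.1,"rx":0.000,"ry":-0.000,"rz":-0.019},
```

```bash
python3 -m creep '[{"tx":1,"ty":-3,"tz":-1,"rx":0,"ry":0,"rz":0,"claw":75},{"tx":1,"ty":-2.5,"tz":-1,"rx":0,"ry":0,"rz":0,"claw":65},{"tx":0,"ty":0,"tz":0,"rx":0,"ry":0,"rz":0,"claw":55},{"tx":0,"ty":0,"tz":0,"rx":0,"ry":0,"rz":0,"claw":45},{"tx":0,"ty":0,"tz":0,"rx":0,"ry":0,"rz":0,"claw":35},{"tx":0,"ty":0,"tz":0,"rx":0,"ry":0,"rz":0,"claw":35},{"tx":0,"ty":0,"tz":0,"rx":0,"ry":0,"rz":0,"claw":35},{"tx":0,"ty":0,"tz":0,"rx":0,"ry":0,"rz":0,"claw":35},{"tx":0,"ty":0,"tz":0,"rx":0,"ry":0,"rz":0,"claw":35},{"tx":0,"ty":0,"tz":0,"rx":0,"ry":0,"rz":0,"claw":35}]' 30;python3 - <<'E'
from h import *
plan(572,131.5,79,24,2)
E
```

```text
t: 34.33
eef_pos: [572.5, 132.3, 80.7]
tool_rot: [[0.929, 0.371, 0.003], [0.371, -0.929, 0.0], [0.003, 0.001, -1.0]]
force: [0.9, -0.5, 0.4]
opening: 42.5
t 34.33 pos [572.5 132.3  80.7] psi 21.8 q7 -1.65 F [ 0.9 -0.5  0.4] M [ 0.07  0.02 -0.07] op 42.5
{"tx":-0.4,"ty":0.3,"tz":0.8,"rx":0.000,"ry":-0.001,"rz":-0.019},
{"tx":-0.4,"ty":0.3,"tz":0.8,"rx":0.000,"ry":-0.001,"rz":-0.019},
```

Gripped. Unscrew.

```bash
python3 -m creep '[{"tx":0,"ty":0,"tz":0,"rx":0,"ry":0,"rz":-0.12,"claw":35},{"tx":0,"ty":0,"tz":0,"rx":0,"ry":0,"rz":-0.12,"claw":35},{"tx":0,"ty":0,"tz":0,"rx":0,"ry":0,"rz":-0.12,"claw":35},{"tx":0,"ty":0,"tz":0,"rx":0,"ry":0,"rz":-0.12,"claw":35},{"tx":0,"ty":0,"tz":0,"rx":0,"ry":0,"rz":-0.12,"claw":35},{"tx":0,"ty":0,"tz":0,"rx":0,"ry":0,"rz":-0.12,"claw":35},{"tx":0,"ty":0,"tz":0,"rx":0,"ry":0,"rz":-0.12,"claw":35},{"tx":0,"ty":0,"tz":0,"rx":0,"ry":0,"rz":-0.12,"claw":35},{"tx":0,"ty":0,"tz":0,"rx":0,"ry":0,"rz":-0.12,"claw":35},{"tx":0,"ty":0,"tz":0,"rx":0,"ry":0,"rz":-0.08,"claw":35}]' 30;python3 - <<'E'
from h import *
plan(572.3,132,80,103,3)
E
```

```text
t: 35.17
eef_pos: [572.2, 132.1, 81.1]
tool_rot: [[-0.014, 1.0, 0.002], [1.0, 0.014, 0.001], [0.001, 0.002, -1.0]]
force: [-0.8, -0.8, 4.5]
opening: 42.3
t 35.17 pos [572.2 132.1  81.1] psi 90.8 q7 -0.63 F [-0.8 -0.8  4.5] M [-0.07  0.35 -0.15] op 42.3
{"tx":-0.0,"ty":0.0,"tz":0.4,"rx":0.001,"ry":-0.000,"rz":-0.071},
{"tx":-0.0,"ty":0.0,"tz":0.4,"rx":0.001,"ry":-0.000,"rz":-0.071},
{"tx":-0.0,"ty":0.0,"tz":0.4,"rx":0.001,"ry":-0.000,"rz":-0.071},
```

```bash
python3 -m creep '[{"tx":0,"ty":0,"tz":0,"rx":0,"ry":0,"rz":-0.08,"claw":35},{"tx":0,"ty":0,"tz":0,"rx":0,"ry":0,"rz":-0.06,"claw":35},{"tx":0,"ty":0,"tz":0,"rx":0,"ry":0,"rz":-0.04,"claw":35},{"tx":0,"ty":0,"tz":-3,"rx":0,"ry":0,"rz":-0.03,"claw":35},{"tx":0,"ty":0,"tz":-4,"rx":0,"ry":0,"rz":-0.02,"claw":35},{"tx":0,"ty":0,"tz":-4,"rx":0,"ry":0,"rz":0,"claw":35},{"tx":0,"ty":0,"tz":-3,"rx":0,"ry":0,"rz":0,"claw":35},{"tx":0,"ty":0,"tz":-1,"rx":0,"ry":0,"rz":0,"claw":35},{"tx":0,"ty":0,"tz":0,"rx":0,"ry":0,"rz":0,"claw":35},{"tx":0,"ty":0,"tz":0,"rx":0,"ry":0,"rz":0,"claw":35}]' 12;python3 - <<'E'
from h import *
plan(572.3,132,98.5,103,3)
E
```

```text
t: 36.0
eef_pos: [572.1, 131.7, 97.5]
tool_rot: [[-0.253, 0.967, 0.002], [0.967, 0.253, 0.002], [0.001, 0.002, -1.0]]
force: [-0.3, 0.2, -0.1]
opening: 42.5
t 36.0 pos [572.1 131.7  97.5] psi 104.7 q7 -0.41 F [-0.3  0.2 -0.1] M [ 0.05 -0.08 -0.13] op 42.5
{"tx":0.1,"ty":0.1,"tz":-0.3,"rx":0.001,"ry":-0.000,"rz":0.010},
{"tx":0.1,"ty":0.1,"tz":-0.3,"rx":0.001,"ry":-0.000,"rz":0.010},
{"tx":0.1,"ty":0.1,"tz":-0.3,"rx":0.001,"ry":-0.000,"rz":0.010},
```

```bash
python3 -m creep '[{"tx":7,"ty":0.8,"tz":-0.2,"rx":0,"ry":0,"rz":0.12,"claw":35},{"tx":7.2,"ty":0.8,"tz":0,"rx":0,"ry":0,"rz":0.12,"claw":35},{"tx":7.2,"ty":0.8,"tz":0,"rx":0,"ry":0,"rz":0.12,"claw":35},{"tx":7.2,"ty":0.8,"tz":0,"rx":0,"ry":0,"rz":0.12,"claw":35},{"tx":7.2,"ty":0.8,"tz":0,"rx":0,"ry":0,"rz":0.12,"claw":35},{"tx":7.2,"ty":0.8,"tz":0,"rx":0,"ry":0,"rz":0.12,"claw":35},{"tx":7.2,"ty":0.8,"tz":0,"rx":0,"ry":0,"rz":0.12,"claw":35},{"tx":7.2,"ty":0.8,"tz":0,"rx":0,"ry":0,"rz":0.12,"claw":35},{"tx":7.2,"ty":0.8,"tz":0,"rx":0,"ry":0,"rz":0.12,"claw":35},{"tx":7.2,"ty":0.8,"tz":0,"rx":0,"ry":0,"rz":0.12,"claw":35}]' 12;python3 - <<'E'
from h import *
plan(620,204,98.5,12,3)
E
```

```text
t: 36.83
eef_pos: [598.6, 194.7, 97.5]
tool_rot: [[0.835, 0.55, -0.0], [0.55, -0.835, -0.002], [-0.001, 0.001, -1.0]]
force: [0.3, -0.3, -0.9]
opening: 42.5
t 36.83 pos [598.6 194.7  97.5] psi 33.3 q7 -1.55 F [ 0.3 -0.3 -0.9] M [-0.23 -0.16  0.1 ] op 42.5
{"tx":7.7,"ty":1.3,"tz":-0.3,"rx":0.001,"ry":0.000,"rz":0.124},
{"tx":7.8,"ty":0.4,"tz":-0.3,"rx":0.001,"ry":0.000,"rz":0.124},
{"tx":7.8,"ty":-0.6,"tz":-0.3,"rx":0.001,"ry":0.000,"rz":0.124},
```

```bash
python3 -m creep '[{"tx":7,"ty":0.8,"tz":0,"rx":0,"ry":0,"rz":0.12,"claw":35},{"tx":7,"ty":0.8,"tz":0,"rx":0,"ry":0,"rz":0.11,"claw":35},{"tx":4,"ty":0.5,"tz":0,"rx":0,"ry":0,"rz":0.06,"claw":35},{"tx":0,"ty":0,"tz":0,"rx":0,"ry":0,"rz":0,"claw":35},{"tx":0,"ty":0,"tz":0,"rx":0,"ry":0,"rz":0,"claw":60},{"tx":0,"ty":0,"tz":0,"rx":0,"ry":0,"rz":0,"claw":65},{"tx":0,"ty":0,"tz":0,"rx":0,"ry":0,"rz":0,"claw":65},{"tx":0,"ty":0,"tz":-8,"rx":0,"ry":0,"rz":0,"claw":65},{"tx":0,"ty":0,"tz":-15,"rx":0,"ry":0,"rz":0,"claw":65},{"tx":0,"ty":0,"tz":-15,"rx":0,"ry":0,"rz":0,"claw":65}]' 12;python3 - <<'E'
from h import *
plan(500,-100,140,95,10)
pp,d=r.capture('top');P=deproj('top',d)
cv2.imwrite('pics/t14f.png',pp[:,:,::-1]); np.save('pics/t14.npy',d)
crop(pp,290,170,150,150,4,'pics/t14.png')
pp,d=r.capture('side');np.save('pics/s14.npy',d);crop(pp,0,0,560,420,1.4,'pics/s14.png')
E
```

```text
t: 37.67
eef_pos: [612.7, 201.8, 133.8]
tool_rot: [[0.96, 0.279, -0.007], [0.279, -0.96, -0.006], [-0.009, 0.004, -1.0]]
force: [0.9, 0.1, 0.3]
opening: 64.9
t 37.67 pos [612.7 201.8 133.8] psi 16.2 q7 -1.8 F [0.9 0.1 0.3] M [-0.   -0.02 -0.01] op 64.9
{"tx":-19.2,"ty":25.8,"tz":-0.4,"rx":-0.000,"ry":0.001,"rz":-0.138},
{"tx":-22.6,"ty":23.0,"tz":-0.4,"rx":-0.000,"ry":0.001,"rz":-0.138},
{"tx":-25.5,"ty":19.6,"tz":-0.4,"rx":-0.000,"ry":0.001,"rz":-0.138},
{"tx":-28.0,"ty":16.0,"tz":-0.4,"rx":-0.000,"ry":0.001,"rz":-0.138},
{"tx":-29.9,"ty":12.0,"tz":-0.4,"rx":-0.000,"ry":0.001,"rz":-0.138},
{"tx":-31.3,"ty":7.8,"tz":-0.5,"rx":-0.000,"ry":0.001,"rz":-0.138},
{"tx":-32.0,"ty":3.4,"tz":-0.5,"rx":-0.000,"ry":0.001,"rz":-0.138},
{"tx":-32.2,"ty":-1.0,"tz":-0.5,"rx":-0.000,"ry":0.001,"rz":-0.138},
{"tx":-31.8,"ty":-5.4,"tz":-0.6,"rx":-0.000,"ry":0.001,"rz":-0.138},
{"tx":-30.7,"ty":-9.7,"tz":-0.6,"rx":-0.000,"ry":0.001,"rz":-0.138},
```

View pics/t14.png

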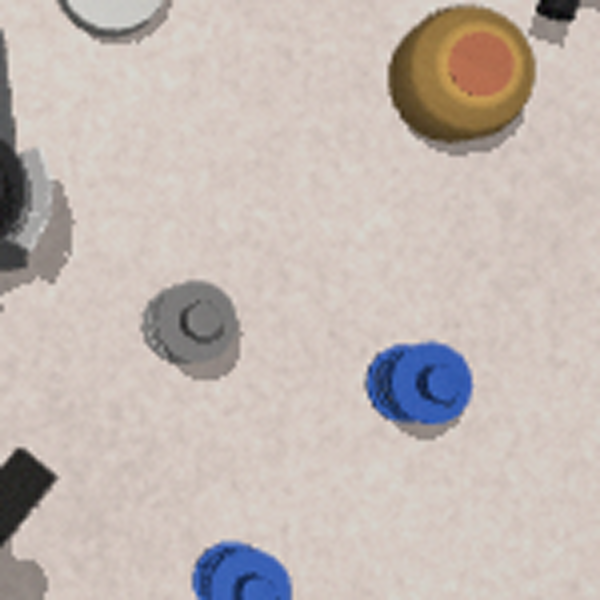

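View pics/s14.png

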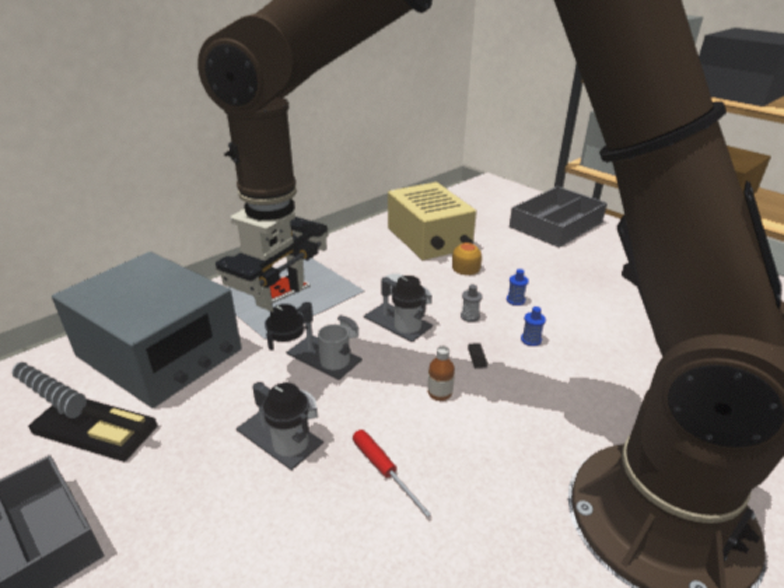

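```bash
python3 - <<'E'
from h import *
print(atz("top",340.4,249.9,77))
for n in("top","side"):
    d=np.load(f"pics/{n[0]}14.npy");P=deproj(n,d);c=atz("top",340.4,249.9,77)
    m=(np.hypot(P[...,0]-c[0],P[...,1]-c[1])<20)&(P[...,2]>70)&(P[...,2]<85)&(d>0); print(n,m.sum(),P[m].mean(0).round(1))
    c=(572.2,132.0)
    m=(np.hypot(P[...,0]-c[0],P[...,1]-c[1])<34)&(P[...,2]>66)&(P[...,2]<74)&(d>0); q=P[m]
    if len(q)>5:
        A=np.c_[2*q[:,:2],np.ones(len(q))];s=np.linalg.lstsq(A,(q[:,:2]**2).sum(1),rcond=None)[0];print("rim",n,m.sum(),s[:2].round(1),np.sqrt(s[2]+s[0]**2+s[1]**2))
plan(495,-167,135,95,12)
E
```

```text
[ 494.66831585 -169.29356965   77.        ]
top 63 [ 495.4 -169.    76.1]
rim top 138 [570.6 130.8] 26.24937064431149
side 25 [ 495.2 -165.9   74.1]
rim side 76 [570.3 132.5] 26.795731825001592
t 37.77 pos [614.6 202.6 136.2] psi 16.2 q7 -1.8 F [-0.5  0.6  0.1] M [ 0.   -0.04  0.05] op 65.1
{"tx":-18.2,"ty":26.8,"tz":0.2,"rx":0.000,"ry":0.000,"rz":-0.115},
{"tx":-21.1,"ty":24.6,"tz":0.2,"rx":0.000,"ry":0.000,"rz":-0.115},
{"tx":-23.8,"ty":22.0,"tz":0.2,"rx":0.000,"ry":0.000,"rz":-0.115},
{"tx":-26.1,"ty":19.1,"tz":0.2,"rx":0.000,"ry":0.000,"rz":-0.115},
{"tx":-28.1,"ty":16.0,"tz":0.2,"rx":0.000,"ry":0.000,"rz":-0.115},
{"tx":-29.8,"ty":12.7,"tz":0.2,"rx":0.000,"ry":0.000,"rz":-0.115},
{"tx":-31.0,"ty":9.2,"tz":0.2,"rx":0.000,"ry":0.000,"rz":-0.115},
{"tx":-31.9,"ty":5.6,"tz":0.2,"rx":0.000,"ry":0.000,"rz":-0.115},
{"tx":-32.3,"ty":1.9,"tz":0.2,"rx":0.000,"ry":0.000,"rz":-0.115},
{"tx":-32.3,"ty":-1.8,"tz":0.1,"rx":0.000,"ry":0.000,"rz":-0.115},
{"tx":-31.9,"ty":-5.5,"tz":0.1,"rx":0.000,"ry":0.000,"rz":-0.115},
{"tx":-31.1,"ty":-9.1,"tz":0.1,"rx":0.000,"ry":0.000,"rz":-0.115},
```

```bash
python3 -m creep '[{"tx":-18,"ty":26.5,"tz":0,"rx":0,"ry":0,"rz":-0.115,"claw":60},{"tx":-21,"ty":24.5,"tz":0,"rx":0,"ry":0,"rz":-0.115,"claw":50},{"tx":-24,"ty":22,"tz":0,"rx":0,"ry":0,"rz":-0.115,"claw":45},{"tx":-26,"ty":19,"tz":0,"rx":0,"ry":0,"rz":-0.115,"claw":45},{"tx":-28,"ty":16,"tz":0,"rx":0,"ry":0,"rz":-0.115,"claw":45},{"tx":-30,"ty":12.5,"tz":0,"rx":0,"ry":0,"rz":-0.115,"claw":45},{"tx":-31,"ty":9,"tz":0,"rx":0,"ry":0,"rz":-0.115,"claw":45},{"tx":-32,"ty":5.5,"tz":0,"rx":0,"ry":0,"rz":-0.115,"claw":45},{"tx":-32,"ty":2,"tz":0,"rx":0,"ry":0,"rz":-0.115,"claw":45},{"tx":-32,"ty":-2,"tz":0,"rx":0,"ry":0,"rz":-0.115,"claw":45}]' 12;python3 - <<'E'
from h import *
plan(497,-167.5,120,95,3)
E
```

```text
t: 38.6
eef_pos: [518.9, -107.7, 135.5]
tool_rot: [[0.066, 0.998, 0.003], [0.998, -0.066, 0.002], [0.003, 0.002, -1.0]]
force: [-0.1, -0.9, -1.0]
opening: 45.1
t 38.6 pos [ 518.9 -107.7  135.5] psi 86.2 q7 -0.19 F [-0.1 -0.9 -1. ] M [-0.05 -0.14  0.01] op 45.1
{"tx":-20.4,"ty":-6.0,"tz":5.1,"rx":0.001,"ry":-0.001,"rz":-0.051},
{"tx":-20.0,"ty":-7.0,"tz":5.1,"rx":0.001,"ry":-0.001,"rz":-0.051},
{"tx":-19.7,"ty":-8.0,"tz":5.1,"rx":0.001,"ry":-0.001,"rz":-0.051},
```

```bash
python3 -m creep '[{"tx":-15,"ty":-6,"tz":0,"rx":0,"ry":0,"rz":-0.05,"claw":45},{"tx":-15,"ty":-6,"tz":0,"rx":0,"ry":0,"rz":-0.05,"claw":45},{"tx":-12,"ty":-6,"tz":3,"rx":0,"ry":0,"rz":-0.05,"claw":45},{"tx":-6,"ty":-2,"tz":4,"rx":0,"ry":0,"rz":0,"claw":45},{"tx":-2,"ty":0,"tz":4,"rx":0,"ry":0,"rz":0,"claw":45},{"tx":0,"ty":0,"tz":4,"rx":0,"ry":0,"rz":0,"claw":45},{"tx":0,"ty":0,"tz":2,"rx":0,"ry":0,"rz":0,"claw":45},{"tx":0,"ty":0,"tz":0,"rx":0,"ry":0,"rz":0,"claw":45},{"tx":0,"ty":0,"tz":0,"rx":0,"ry":0,"rz":0,"claw":45},{"tx":0,"ty":0,"tz":0,"rx":0,"ry":0,"rz":0,"claw":45}]' 12;python3 - <<'E'
from h import *
plan(497,-167.5,52,95,8)
E
```

```text
t: 39.43
eef_pos: [494.9, -166.6, 115.4]
tool_rot: [[-0.087, 0.996, 0.001], [0.996, 0.087, 0.001], [0.001, 0.001, -1.0]]
force: [0.2, -0.3, -0.4]
opening: 45.0
t 39.43 pos [ 494.9 -166.6  115.4] psi 95.0 q7 0.06 F [ 0.2 -0.3 -0.4] M [-0.04 -0.13  0.04] op 45.0
{"tx":-0.1,"ty":0.2,"tz":7.9,"rx":0.000,"ry":-0.000,"rz":-0.000},
{"tx":-0.1,"ty":0.2,"tz":7.9,"rx":0.000,"ry":-0.000,"rz":-0.000},
{"tx":-0.1,"ty":0.2,"tz":7.9,"rx":0.000,"ry":-0.000,"rz":-0.000},
{"tx":-0.1,"ty":0.3,"tz":7.9,"rx":0.000,"ry":-0.000,"rz":-0.000},
{"tx":-0.1,"ty":0.3,"tz":7.9,"rx":0.000,"ry":-0.000,"rz":-0.000},
{"tx":-0.1,"ty":0.3,"tz":7.9,"rx":0.000,"ry":-0.000,"rz":-0.000},
{"tx":-0.1,"ty":0.3,"tz":7.9,"rx":0.000,"ry":-0.000,"rz":-0.000},
{"tx":-0.1,"ty":0.3,"tz":7.9,"rx":0.000,"ry":-0.000,"rz":-0.000},
```

```bash
python3 -m creep '[{"tx":0,"ty":1,"tz":6,"rx":0,"ry":0,"rz":0,"claw":45},{"tx":0,"ty":1,"tz":8,"rx":0,"ry":0,"rz":0,"claw":45},{"tx":0,"ty":0,"tz":8,"rx":0,"ry":0,"rz":0,"claw":45},{"tx":0,"ty":0,"tz":8,"rx":0,"ry":0,"rz":0,"claw":45},{"tx":0,"ty":0,"tz":8,"rx":0,"ry":0,"rz":0,"claw":45},{"tx":0,"ty":0,"tz":8,"rx":0,"ry":0,"rz":0,"claw":45},{"tx":0,"ty":0,"tz":6,"rx":0,"ry":0,"rz":0,"claw":45},{"tx":0,"ty":0,"tz":4,"rx":0,"ry":0,"rz":0,"claw":45},{"tx":0,"ty":0,"tz":1.5,"rx":0,"ry":0,"rz":0,"claw":45},{"tx":0,"ty":0,"tz":0,"rx":0,"ry":0,"rz":0,"claw":45}]' 12;python3 - <<'E'
from h import *
plan(497,-167.5,52,95,1)
pp,d=r.capture('side');crop(pp,300,150,80,80,8,'pics/s15.png')
E
```

```text
t: 40.27
eef_pos: [497.3, -164.2, 50.7]
tool_rot: [[-0.089, 0.996, -0.0], [0.996, 0.089, 0.002], [0.002, -0.0, -1.0]]
force: [-0.2, -0.1, 0.3]
opening: 45.3
t 40.27 pos [ 497.3 -164.2   50.7] psi 95.1 q7 -0.01 F [-0.2 -0.1  0.3] M [-0.02 -0.18  0.03] op 45.3
{"tx":-3.3,"ty":-0.6,"tz":-1.3,"rx":-0.000,"ry":-0.002,"rz":0.002},
```

View pics/s15.png

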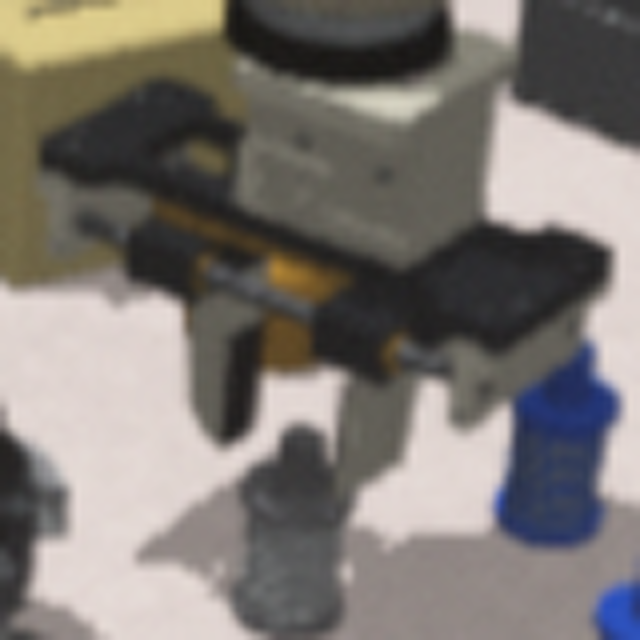

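```bash
python3 -m creep '[{"tx":-2,"ty":-0.2,"tz":0,"rx":0,"ry":0,"rz":0,"claw":45},{"tx":-1,"ty":0,"tz":0,"rx":0,"ry":0,"rz":0,"claw":40},{"tx":0,"ty":0,"tz":0,"rx":0,"ry":0,"rz":0,"claw":30},{"tx":0,"ty":0,"tz":0,"rx":0,"ry":0,"rz":0,"claw":20},{"tx":0,"ty":0,"tz":0,"rx":0,"ry":0,"rz":0,"claw":10},{"tx":0,"ty":0,"tz":0,"rx":0,"ry":0,"rz":0,"claw":10},{"tx":0,"ty":0,"tz":0,"rx":0,"ry":0,"rz":0,"claw":10},{"tx":0,"ty":0,"tz":0,"rx":0,"ry":0,"rz":0,"claw":10},{"tx":0,"ty":0,"tz":0,"rx":0,"ry":0,"rz":0,"claw":10},{"tx":0,"ty":0,"tz":0,"rx":0,"ry":0,"rz":0,"claw":10}]' 20;python3 - <<'E'
from h import *
plan(497,-167.5,150,95,8)
E
```

```text
t: 41.15
eef_pos: [498.2, -168.2, 52.5]
tool_rot: [[-0.089, 0.996, 0.002], [0.996, 0.089, 0.001], [0.0, 0.002, -1.0]]
force: [-0.1, 0.0, -0.3]
opening: 17.1
t 41.15 pos [ 498.2 -168.2   52.5] psi 95.1 q7 0.0 F [-0.1  0.  -0.3] M [ 0.01 -0.1  -0.01] op 17.1
{"tx":0.1,"ty":-0.1,"tz":-12.2,"rx":0.000,"ry":-0.000,"rz":0.000},
{"tx":0.1,"ty":-0.1,"tz":-12.2,"rx":0.000,"ry":-0.000,"rz":0.000},
{"tx":0.1,"ty":-0.1,"tz":-12.2,"rx":0.000,"ry":-0.000,"rz":0.000},
{"tx":0.1,"ty":-0.1,"tz":-12.2,"rx":0.000,"ry":-0.000,"rz":0.000},
{"tx":0.1,"ty":-0.1,"tz":-12.2,"rx":0.000,"ry":-0.000,"rz":0.000},
{"tx":0.1,"ty":-0.1,"tz":-12.2,"rx":0.000,"ry":-0.000,"rz":0.000},
{"tx":0.1,"ty":-0.1,"tz":-12.2,"rx":0.000,"ry":-0.000,"rz":0.000},
{"tx":0.1,"ty":-0.1,"tz":-12.2,"rx":0.000,"ry":-0.000,"rz":0.000},
```

```bash
python3 -m creep '[{"tx":0,"ty":0,"tz":-5,"rx":0,"ry":0,"rz":0,"claw":10},{"tx":0,"ty":0,"tz":-12,"rx":0,"ry":0,"rz":0,"claw":10},{"tx":0,"ty":0,"tz":-18,"rx":0,"ry":0,"rz":0,"claw":10},{"tx":0,"ty":0,"tz":-20,"rx":0,"ry":0,"rz":0,"claw":10},{"tx":0,"ty":0,"tz":-20,"rx":0,"ry":0,"rz":0,"claw":10},{"tx":0,"ty":0,"tz":-20,"rx":0,"ry":0,"rz":0,"claw":10},{"tx":0,"ty":0,"tz":-18,"rx":0,"ry":0,"rz":0,"claw":10},{"tx":0,"ty":0,"tz":-12,"rx":0,"ry":0,"rz":0,"claw":10},{"tx":10,"ty":0,"tz":-5,"rx":0,"ry":0,"rz":0,"claw":10},{"tx":15,"ty":5,"tz":0,"rx":0,"ry":0,"rz":0,"claw":10}]' 20;python3 - <<'E'
from h import *
plan(572,132,190,101,11)
E
```

```text
t: 41.98
eef_pos: [497.0, -143.6, 188.4]
tool_rot: [[-0.086, 0.996, -0.005], [0.996, 0.086, 0.002], [0.003, -0.005, -1.0]]
force: [-0.1, -0.6, -2.8]
opening: 17.3
t 41.98 pos [ 497.  -143.6  188.4] psi 94.9 q7 0.07 F [-0.1 -0.6 -2.8] M [ 0.07 -0.15 -0.04] op 17.3
{"tx":24.4,"ty":8.9,"tz":-0.1,"rx":-0.000,"ry":-0.000,"rz":-0.010},
{"tx":24.3,"ty":9.2,"tz":-0.1,"rx":-0.000,"ry":-0.000,"rz":-0.010},
{"tx":24.2,"ty":9.4,"tz":-0.1,"rx":-0.000,"ry":-0.000,"rz":-0.010},
{"tx":24.1,"ty":9.6,"tz":-0.1,"rx":-0.000,"ry":-0.000,"rz":-0.010},
{"tx":24.0,"ty":9.9,"tz":-0.1,"rx":-0.000,"ry":-0.000,"rz":-0.010},
{"tx":23.9,"ty":10.1,"tz":-0.1,"rx":-0.000,"ry":-0.000,"rz":-0.010},
{"tx":23.8,"ty":10.3,"tz":-0.1,"rx":-0.000,"ry":-0.000,"rz":-0.010},
{"tx":23.7,"ty":10.6,"tz":-0.1,"rx":-0.000,"ry":-0.000,"rz":-0.010},
{"tx":23.6,"ty":10.8,"tz":-0.1,"rx":-0.000,"ry":-0.000,"rz":-0.010},
{"tx":23.5,"ty":11.0,"tz":-0.1,"rx":-0.000,"ry":-0.000,"rz":-0.010},
{"tx":23.4,"ty":11.3,"tz":-0.1,"rx":-0.000,"ry":-0.000,"rz":-0.010},
```

```bash
python3 -m creep '[{"tx":24,"ty":9,"tz":0,"rx":0,"ry":0,"rz":-0.01,"claw":10},{"tx":24,"ty":9,"tz":0,"rx":0,"ry":0,"rz":-0.01,"claw":10},{"tx":24,"ty":9.5,"tz":0,"rx":0,"ry":0,"rz":-0.01,"claw":10},{"tx":24,"ty":9.5,"tz":0,"rx":0,"ry":0,"rz":-0.01,"claw":10},{"tx":24,"ty":10,"tz":0,"rx":0,"ry":0,"rz":-0.01,"claw":10},{"tx":24,"ty":10,"tz":0,"rx":0,"ry":0,"rz":-0.01,"claw":10},{"tx":24,"ty":10,"tz":0,"rx":0,"ry":0,"rz":-0.01,"claw":10},{"tx":24,"ty":10.5,"tz":0,"rx":0,"ry":0,"rz":-0.01,"claw":10},{"tx":20,"ty":8,"tz":0,"rx":0,"ry":0,"rz":-0.01,"claw":10},{"tx":12,"ty":5,"tz":0,"rx":0,"ry":0,"rz":0,"claw":10}]' 20;python3 -m creep '[{"tx":8,"ty":4,"tz":2,"rx":0,"ry":0,"rz":0,"claw":10},{"tx":3,"ty":1,"tz":4,"rx":0,"ry":0,"rz":0,"claw":10},{"tx":0,"ty":0,"tz":5,"rx":0,"ry":0,"rz":0,"claw":10},{"tx":0,"ty":0,"tz":5,"rx":0,"ry":0,"rz":0,"claw":10},{"tx":0,"ty":0,"tz":5,"rx":0,"ry":0,"rz":0,"claw":10},{"tx":0,"ty":0,"tz":5,"rx":0,"ry":0,"rz":0,"claw":10},{"tx":0,"ty":0,"tz":4,"rx":0,"ry":0,"rz":0,"claw":10},{"tx":0,"ty":0,"tz":2,"rx":0,"ry":0,"rz":0,"claw":10},{"tx":0,"ty":0,"tz":0,"rx":0,"ry":0,"rz":0,"claw":10},{"tx":0,"ty":0,"tz":0,"rx":0,"ry":0,"rz":0,"claw":10}]' 20
python3 - <<'E'
from h import *
plan(572,132,150,101,3)
pp,d=r.capture('side');crop(pp,190,150,110,100,7,'pics/s16.png')
E
```

```text
t: 42.82
eef_pos: [552.9, 107.8, 185.5]
tool_rot: [[-0.179, 0.984, -0.012], [0.984, 0.179, 0.003], [0.006, -0.011, -1.0]]
force: [-0.5, 1.0, -2.4]
opening: 17.1
t: 43.65
eef_pos: [551.9, 119.9, 147.3]
tool_rot: [[-0.179, 0.984, -0.018], [0.984, 0.179, 0.002], [0.005, -0.017, -1.0]]
force: [0.2, 0.2, -2.1]
opening: 16.5
t 43.65 pos [551.9 119.9 147.3] psi 100.3 q7 -0.4 F [ 0.2  0.2 -2.1] M [ 0.02 -0.16  0.05] op 16.5
{"tx":2.8,"ty":7.3,"tz":-1.0,"rx":-0.006,"ry":-0.002,"rz":-0.004},
{"tx":2.7,"ty":7.3,"tz":-1.0,"rx":-0.006,"ry":-0.002,"rz":-0.004},
{"tx":2.7,"ty":7.3,"tz":-0.9,"rx":-0.006,"ry":-0.002,"rz":-0.004},
```

View pics/s16.png

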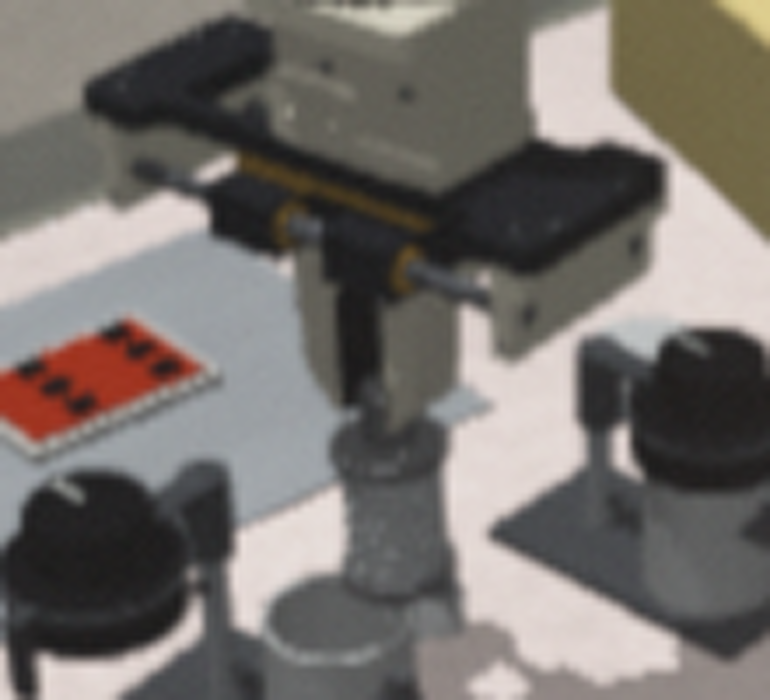

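```bash
python3 -m creep '[{"tx":2.5,"ty":6.5,"tz":0,"rx":-0.006,"ry":-0.002,"rz":0,"claw":10},{"tx":2.5,"ty":7,"tz":0,"rx":-0.006,"ry":-0.002,"rz":0,"claw":10},{"tx":2.5,"ty":6.5,"tz":0,"rx":-0.005,"ry":0,"rz":0,"claw":10},{"tx":0,"ty":0,"tz":0,"rx":0,"ry":0,"rz":0,"claw":10},{"tx":0,"ty":0,"tz":0,"rx":0,"ry":0,"rz":0,"claw":10},{"tx":0,"ty":0,"tz":0,"rx":0,"ry":0,"rz":0,"claw":10},{"tx":0,"ty":0,"tz":0,"rx":0,"ry":0,"rz":0,"claw":10},{"tx":0,"ty":0,"tz":0,"rx":0,"ry":0,"rz":0,"claw":10},{"tx":0,"ty":0,"tz":0,"rx":0,"ry":0,"rz":0,"claw":10},{"tx":0,"ty":0,"tz":0,"rx":0,"ry":0,"rz":0,"claw":10}]' 20;python3 - <<'E'
from h import *
plan(572,132,150,101,3)
E
```

```text
t: 44.53
eef_pos: [573.2, 133.0, 148.3]
tool_rot: [[-0.18, 0.984, 0.004], [0.984, 0.18, 0.002], [0.001, 0.004, -1.0]]
force: [-0.1, 0.3, -3.3]
opening: 16.7
t 44.53 pos [573.2 133.  148.3] psi 100.4 q7 -0.42 F [-0.1  0.3 -3.3] M [-0.01 -0.12  0.03] op 16.7
{"tx":-0.3,"ty":-0.4,"tz":-0.6,"rx":0.001,"ry":-0.000,"rz":-0.004},
{"tx":-0.3,"ty":-0.4,"tz":-0.6,"rx":0.001,"ry":-0.000,"rz":-0.004},
{"tx":-0.3,"ty":-0.4,"tz":-0.6,"rx":0.001,"ry":-0.000,"rz":-0.004},
```

```bash
python3 -m creep '[{"tx":-0.8,"ty":-0.8,"tz":0,"rx":0,"ry":0,"rz":0,"claw":10},{"tx":0,"ty":0,"tz":3,"rx":0,"ry":0,"rz":0,"claw":10},{"tx":0,"ty":0,"tz":4,"rx":0,"ry":0,"rz":0,"claw":10},{"tx":0,"ty":0,"tz":4,"rx":0,"ry":0,"rz":0,"claw":10},{"tx":0,"ty":0,"tz":3,"rx":0,"ry":0,"rz":0,"claw":10},{"tx":0,"ty":0,"tz":2,"rx":0,"ry":0,"rz":0,"claw":10},{"tx":0,"ty":0,"tz":0,"rx":0,"ry":0,"rz":0,"claw":10},{"tx":0,"ty":0,"tz":0,"rx":0,"ry":0,"rz":0,"claw":10},{"tx":0,"ty":0,"tz":0,"rx":0,"ry":0,"rz":0,"claw":10},{"tx":0,"ty":0,"tz":0,"rx":0,"ry":0,"rz":0,"claw":10}]' 20;python3 - <<'E'
from h import *
plan(572,132,130,101,1)
pp,d=r.capture('side');crop(pp,210,190,50,50,12,'pics/s17.png')
E
```

```text
t: 45.37
eef_pos: [572.0, 131.4, 129.9]
tool_rot: [[-0.179, 0.984, 0.003], [0.984, 0.179, 0.001], [0.001, 0.003, -1.0]]
force: [-0.1, -0.2, -2.6]
opening: 16.6
t 45.37 pos [572.  131.4 129.9] psi 100.3 q7 -0.44 F [-0.1 -0.2 -2.6] M [-0.04 -0.11 -0.01] op 16.6
{"tx":0.6,"ty":0.1,"tz":-0.1,"rx":0.003,"ry":-0.001,"rz":-0.012},
```

View pics/s17.png

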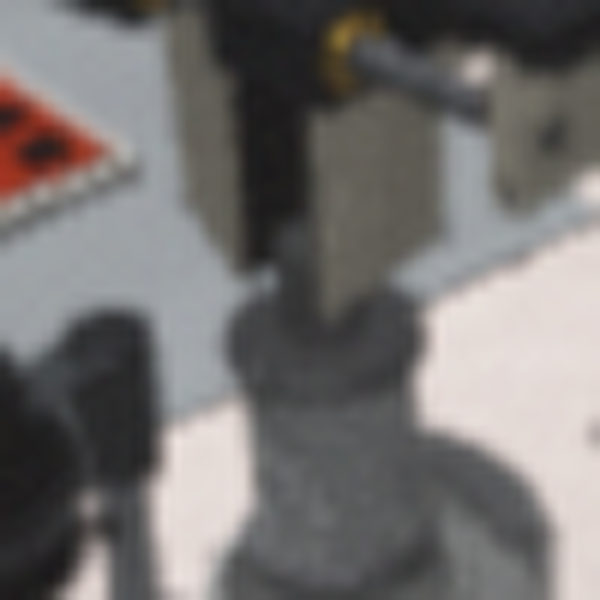

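```bash
python3 - <<'E'
from h import *
pp,d=r.capture('side');crop(pp,210,215,50,50,12,'pics/s18.png')
def pr(q): u,v=proj('side',q); return (round((u-210)*12),round((v-215)*12))
print(pr((572,131.5,77)),pr((572,131.5,132)),pr((572,131.5,70)))
E
```

```text
(334, 237) (319, 21) (335, 263)
```

View pics/s18.png

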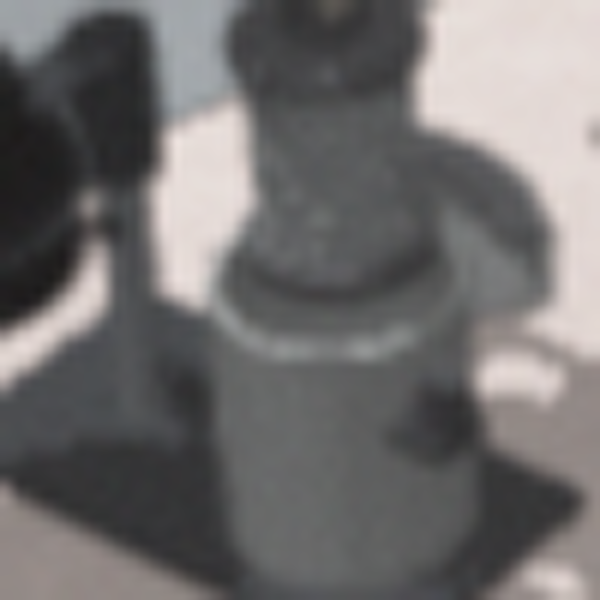

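```bash
python3 -m creep '[{"tx":0.5,"ty":0,"tz":3,"rx":0,"ry":0,"rz":0,"claw":10},{"tx":0,"ty":0,"tz":4,"rx":0,"ry":0,"rz":0,"claw":10},{"tx":0,"ty":0,"tz":4,"rx":0,"ry":0,"rz":0,"claw":10},{"tx":0,"ty":0,"tz":4,"rx":0,"ry":0,"rz":0,"claw":10},{"tx":0,"ty":0,"tz":2,"rx":0,"ry":0,"rz":0,"claw":10},{"tx":0,"ty":0,"tz":0,"rx":0,"ry":0,"rz":0,"claw":10},{"tx":0,"ty":0,"tz":0,"rx":0,"ry":0,"rz":0,"claw":10},{"tx":0,"ty":0,"tz":0,"rx":0,"ry":0,"rz":0,"claw":10},{"tx":0,"ty":0,"tz":0,"rx":0,"ry":0,"rz":0,"claw":10},{"tx":0,"ty":0,"tz":0,"rx":0,"ry":0,"rz":0,"claw":10}]' 20;python3 -c "
from h import *
plan(572,132,65,101,1)"
```

```text
t: 46.3
eef_pos: [572.0, 131.9, 111.0]
tool_rot: [[-0.179, 0.984, 0.003], [0.984, 0.179, 0.001], [0.001, 0.003, -1.0]]
force: [-0.2, -0.0, -2.4]
opening: 17.0
t 46.3 pos [572.  131.9 111. ] psi 100.3 q7 -0.45 F [-0.2 -0.  -2.4] M [-0.02 -0.13  0.06] op 17.0
{"tx":0.0,"ty":-0.1,"tz":46.0,"rx":0.003,"ry":-0.001,"rz":-0.012},
```

```bash
python3 -m creep '[{"tx":0,"ty":0,"tz":5,"rx":0,"ry":0,"rz":0,"claw":10},{"tx":0,"ty":0,"tz":6,"rx":0,"ry":0,"rz":0,"claw":10},{"tx":0,"ty":0,"tz":6,"rx":0,"ry":0,"rz":0,"claw":10},{"tx":0,"ty":0,"tz":6,"rx":0,"ry":0,"rz":0,"claw":10},{"tx":0,"ty":0,"tz":6,"rx":0,"ry":0,"rz":0,"claw":10},{"tx":0,"ty":0,"tz":6,"rx":0,"ry":0,"rz":0,"claw":10},{"tx":0,"ty":0,"tz":5,"rx":0,"ry":0,"rz":0,"claw":10},{"tx":0,"ty":0,"tz":3,"rx":0,"ry":0,"rz":0,"claw":10},{"tx":0,"ty":0,"tz":1,"rx":0,"ry":0,"rz":0,"claw":10},{"tx":0,"ty":0,"tz":0,"rx":0,"ry":0,"rz":0,"claw":10}]' 20;python3 -m creep '[{"tx":0,"ty":0,"tz":1,"rx":0,"ry":0,"rz":0,"claw":10},{"tx":0,"ty":0,"tz":1,"rx":0,"ry":0,"rz":0,"claw":10},{"tx":0,"ty":0,"tz":0.5,"rx":0,"ry":0,"rz":0,"claw":10},{"tx":0,"ty":0,"tz":0,"rx":0,"ry":0,"rz":0,"claw":10},{"tx":0,"ty":0,"tz":0,"rx":0,"ry":0,"rz":0,"claw":10},{"tx":0,"ty":0,"tz":0,"rx":0,"ry":0,"rz":0,"claw":10},{"tx":0,"ty":0,"tz":0,"rx":0,"ry":0,"rz":0,"claw":10},{"tx":0,"ty":0,"tz":0,"rx":0,"ry":0,"rz":0,"claw":10},{"tx":0,"ty":0,"tz":0,"rx":0,"ry":0,"rz":0,"claw":10},{"tx":0,"ty":0,"tz":0,"rx":0,"ry":0,"rz":0,"claw":10}]' 20
```

```text
t: 47.13
eef_pos: [571.8, 131.9, 61.4]
tool_rot: [[-0.179, 0.984, 0.002], [0.984, 0.179, 0.001], [0.001, 0.002, -1.0]]
force: [-0.0, 0.1, -2.2]
opening: 16.8
t: 47.97
eef_pos: [572.8, 132.2, 60.1]
tool_rot: [[-0.179, 0.984, 0.004], [0.984, 0.179, 0.001], [0.001, 0.004, -1.0]]
force: [0.4, 0.4, -3.0]
opening: 16.7
```

```bash
python3 -m creep '[{"tx":0,"ty":0,"tz":0.8,"rx":0,"ry":0,"rz":0,"claw":10},{"tx":0,"ty":0,"tz":0.8,"rx":0,"ry":0,"rz":0,"claw":10},{"tx":0,"ty":0,"tz":0.4,"rx":0,"ry":0,"rz":0,"claw":10},{"tx":0,"ty":0,"tz":0,"rx":0,"ry":0,"rz":0,"claw":10},{"tx":0,"ty":0,"tz":0,"rx":0,"ry":0,"rz":0,"claw":10},{"tx":0,"ty":0,"tz":0,"rx":0,"ry":0,"rz":0,"claw":10},{"tx":0,"ty":0,"tz":0,"rx":0,"ry":0,"rz":0,"claw":10},{"tx":0,"ty":0,"tz":0,"rx":0,"ry":0,"rz":0,"claw":10},{"tx":0,"ty":0,"tz":0,"rx":0,"ry":0,"rz":0,"claw":10},{"tx":0,"ty":0,"tz":0,"rx":0,"ry":0,"rz":0,"claw":10}]' 20
```

```text
t: 48.8
eef_pos: [573.0, 132.4, 58.6]
tool_rot: [[-0.179, 0.984, 0.005], [0.984, 0.179, 0.002], [0.001, 0.005, -1.0]]
force: [-0.6, -0.0, -0.0]
opening: 17.0
```

```bash
python3 -m creep '[{"tx":0,"ty":0,"tz":0,"rx":0,"ry":0,"rz":0,"claw":20},{"tx":0,"ty":0,"tz":0,"rx":0,"ry":0,"rz":0,"claw":28},{"tx":0,"ty":0,"tz":0,"rx":0,"ry":0,"rz":0,"claw":34},{"tx":0,"ty":0,"tz":0,"rx":0,"ry":0,"rz":0,"claw":34},{"tx":0,"ty":0,"tz":-8,"rx":0,"ry":0,"rz":0,"claw":34},{"tx":0,"ty":0,"tz":-18,"rx":0,"ry":0,"rz":0,"claw":34},{"tx":0,"ty":0,"tz":-22,"rx":0,"ry":0,"rz":0,"claw":34},{"tx":0,"ty":0,"tz":-18,"rx":0,"ry":0,"rz":0,"claw":50},{"tx":0,"ty":0,"tz":-8,"rx":0,"ry":0,"rz":0,"claw":65},{"tx":0,"ty":0,"tz":0,"rx":0,"ry":0,"rz":0,"claw":65}]' 20;python3 - <<'E'
from h import *
plan(615,202,136,18,12)
pp,d=r.capture('side');crop(pp,180,180,100,80,7,'pics/s19.png')
E
```

```text
t: 49.63
eef_pos: [572.8, 132.9, 137.5]
tool_rot: [[-0.18, 0.984, 0.005], [0.984, 0.18, 0.003], [0.002, 0.005, -1.0]]
force: [-0.4, -0.2, 0.2]
opening: 49.6
t 49.63 pos [572.8 132.9 137.5] psi 100.4 q7 -0.43 F [-0.4 -0.2  0.2] M [ 0.   -0.17 -0.  ] op 49.6
{"tx":5.0,"ty":4.5,"tz":0.2,"rx":0.000,"ry":-0.000,"rz":0.120},
{"tx":5.5,"ty":3.9,"tz":0.2,"rx":0.000,"ry":-0.000,"rz":0.120},
{"tx":6.0,"ty":3.2,"tz":0.2,"rx":0.000,"ry":-0.000,"rz":0.120},
{"tx":6.3,"ty":2.4,"tz":0.1,"rx":0.000,"ry":-0.000,"rz":0.120},
{"tx":6.5,"ty":1.7,"tz":0.1,"rx":0.000,"ry":-0.000,"rz":0.120},
{"tx":6.7,"ty":0.9,"tz":0.1,"rx":0.000,"ry":-0.000,"rz":0.120},
{"tx":6.7,"ty":0.1,"tz":0.1,"rx":0.000,"ry":-0.000,"rz":0.120},
{"tx":6.7,"ty":-0.7,"tz":0.1,"rx":0.000,"ry":-0.000,"rz":0.120},
{"tx":6.6,"ty":-1.5,"tz":0.1,"rx":0.000,"ry":-0.000,"rz":0.120},
{"tx":6.3,"ty":-2.3,"tz":0.1,"rx":0.000,"ry":-0.000,"rz":0.120},
{"tx":6.0,"ty":-3.1,"tz":0.1,"rx":0.000,"ry":-0.000,"rz":0.120},
{"tx":5.6,"ty":-3.7,"tz":0.1,"rx":0.000,"ry":-0.000,"rz":0.120},
```

View pics/s19.png

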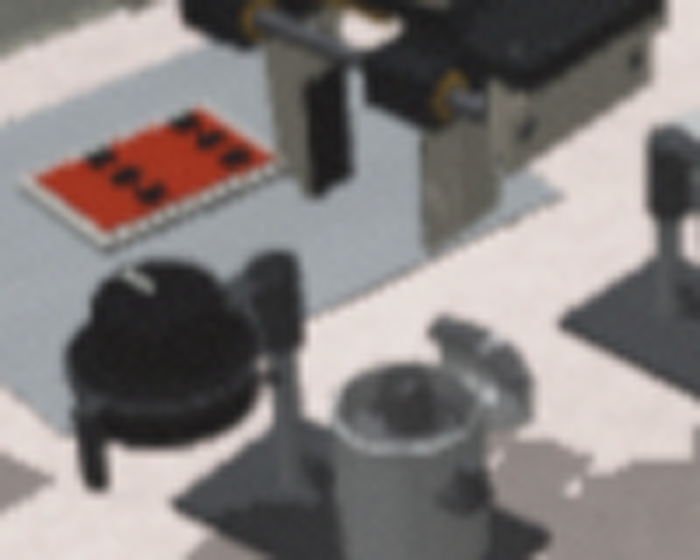

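Bobbin is standing in can B. Go to the parked cap.

```bash
python3 -m creep '[{"tx":5,"ty":4.5,"tz":0,"rx":0,"ry":0,"rz":0.12,"claw":65},{"tx":6,"ty":4,"tz":0,"rx":0,"ry":0,"rz":0.12,"claw":65},{"tx":6,"ty":3,"tz":0,"rx":0,"ry":0,"rz":0.12,"claw":65},{"tx":7,"ty":2.5,"tz":0,"rx":0,"ry":0,"rz":0.12,"claw":65},{"tx":7,"ty":1.5,"tz":0,"rx":0,"ry":0,"rz":0.12,"claw":65},{"tx":7,"ty":1,"tz":0,"rx":0,"ry":0,"rz":0.12,"claw":65},{"tx":7,"ty":0,"tz":0,"rx":0,"ry":0,"rz":0.12,"claw":65},{"tx":7,"ty":-1,"tz":0,"rx":0,"ry":0,"rz":0.12,"claw":65},{"tx":7,"ty":-1.5,"tz":0,"rx":0,"ry":0,"rz":0.12,"claw":65},{"tx":7,"ty":-2.5,"tz":0,"rx":0,"ry":0,"rz":0.12,"claw":65}]' 20;python3 -m creep '[{"tx":5,"ty":-2.5,"tz":0,"rx":0,"ry":0,"rz":0.1,"claw":65},{"tx":4,"ty":-2,"tz":0,"rx":0,"ry":0,"rz":0.08,"claw":65},{"tx":0,"ty":0,"tz":0,"rx":0,"ry":0,"rz":0,"claw":65},{"tx":0,"ty":0,"tz":0,"rx":0,"ry":0,"rz":0,"claw":65},{"tx":0,"ty":0,"tz":0,"rx":0,"ry":0,"rz":0,"claw":65},{"tx":0,"ty":0,"tz":0,"rx":0,"ry":0,"rz":0,"claw":65},{"tx":0,"ty":0,"tz":0,"rx":0,"ry":0,"rz":0,"claw":65},{"tx":0,"ty":0,"tz":0,"rx":0,"ry":0,"rz":0,"claw":65},{"tx":0,"ty":0,"tz":0,"rx":0,"ry":0,"rz":0,"claw":65},{"tx":0,"ty":0,"tz":0,"rx":0,"ry":0,"rz":0,"claw":65}]' 20;python3 - <<'E'
from h import *
plan(615,203,98,18,6)
E
```

```text
t: 50.52
eef_pos: [606.3, 189.8, 124.9]
tool_rot: [[0.875, 0.485, -0.009], [0.485, -0.875, -0.006], [-0.01, 0.001, -1.0]]
force: [0.0, 0.4, 0.0]
opening: 65.3
t: 51.35
eef_pos: [609.3, 196.7, 117.5]
tool_rot: [[0.949, 0.316, -0.017], [0.316, -0.949, -0.011], [-0.02, 0.005, -1.0]]
force: [0.1, 0.4, -0.9]
opening: 64.9
t 51.35 pos [609.3 196.7 117.5] psi 18.4 q7 -1.76 F [ 0.1  0.4 -0.9] M [ 0.01 -0.05 -0.01] op 64.9
{"tx":1.3,"ty":-0.7,"tz":3.2,"rx":0.001,"ry":0.003,"rz":0.001},
{"tx":1.3,"ty":-0.7,"tz":3.2,"rx":0.001,"ry":0.003,"rz":0.001},
{"tx":1.3,"ty":-0.7,"tz":3.2,"rx":0.001,"ry":0.003,"rz":0.001},
{"tx":1.3,"ty":-0.7,"tz":3.2,"rx":0.001,"ry":0.003,"rz":0.001},
{"tx":1.3,"ty":-0.7,"tz":3.2,"rx":0.001,"ry":0.003,"rz":0.001},
{"tx":1.2,"ty":-0.7,"tz":3.2,"rx":0.001,"ry":0.003,"rz":0.001},
```

```bash
python3 -m creep '[{"tx":2,"ty":-1.5,"tz":0,"rx":0.002,"ry":0.006,"rz":0,"claw":65},{"tx":2,"ty":-1.5,"tz":0,"rx":0.002,"ry":0.006,"rz":0,"claw":65},{"tx":2,"ty":-1,"tz":2,"rx":0,"ry":0.005,"rz":0,"claw":65},{"tx":1,"ty":0,"tz":4,"rx":0,"ry":0,"rz":0,"claw":65},{"tx":0,"ty":0,"tz":4,"rx":0,"ry":0,"rz":0,"claw":65},{"tx":0,"ty":0,"tz":4,"rx":0,"ry":0,"rz":0,"claw":65},{"tx":0,"ty":0,"tz":3,"rx":0,"ry":0,"rz":0,"claw":65},{"tx":0,"ty":0,"tz":1,"rx":0,"ry":0,"rz":0,"claw":65},{"tx":0,"ty":0,"tz":0,"rx":0,"ry":0,"rz":0,"claw":65},{"tx":0,"ty":0,"tz":0,"rx":0,"ry":0,"rz":0,"claw":65}]' 20;python3 - <<'E'
from h import *
plan(615,203,98,18,1)
pp,d=r.capture('side');crop(pp,160,160,100,80,7,'pics/s20.png')
E
```

```text
t: 52.18
eef_pos: [615.0, 203.2, 97.0]
tool_rot: [[0.949, 0.317, -0.001], [0.317, -0.949, -0.001], [-0.001, 0.0, -1.0]]
force: [-0.3, -0.5, 0.1]
opening: 65.2
t 52.18 pos [615.  203.2  97. ] psi 18.5 q7 -1.77 F [-0.3 -0.5  0.1] M [ 0.03 -0.02 -0.  ] op 65.2
{"tx":-0.1,"ty":0.1,"tz":-1.0,"rx":0.000,"ry":0.001,"rz":0.008},
```

View pics/s20.png

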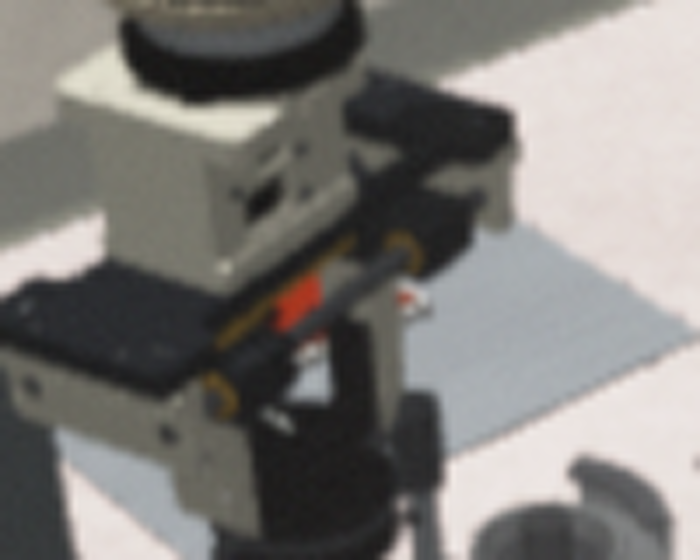

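```bash
python3 -m creep '[{"tx":0,"ty":0,"tz":-0.5,"rx":0,"ry":0,"rz":0,"claw":50},{"tx":0,"ty":0,"tz":0,"rx":0,"ry":0,"rz":0,"claw":35},{"tx":0,"ty":0,"tz":0,"rx":0,"ry":0,"rz":0,"claw":35},{"tx":0,"ty":0,"tz":0,"rx":0,"ry":0,"rz":0,"claw":35},{"tx":0,"ty":0,"tz":0,"rx":0,"ry":0,"rz":0,"claw":35},{"tx":0,"ty":0,"tz":0,"rx":0,"ry":0,"rz":0,"claw":35},{"tx":-7.2,"ty":-0.2,"tz":0,"rx":0,"ry":0,"rz":-0.12,"claw":35},{"tx":-7.2,"ty":-0.2,"tz":0,"rx":0,"ry":0,"rz":-0.12,"claw":35},{"tx":-7.2,"ty":-0.2,"tz":0,"rx":0,"ry":0,"rz":-0.12,"claw":35},{"tx":-7.2,"ty":-0.3,"tz":0,"rx":0,"ry":0,"rz":-0.12,"claw":35}]' 12;python3 - <<'E'
from h import *
plan(572.2,132,98,107,9)
E
```

```text
t: 53.07
eef_pos: [590.6, 189.1, 98.2]
tool_rot: [[0.686, 0.728, 0.001], [0.728, -0.686, -0.002], [-0.0, 0.002, -1.0]]
force: [0.9, -1.8, -1.0]
opening: 42.9
t 53.07 pos [590.6 189.1  98.2] psi 46.7 q7 -1.35 F [ 0.9 -1.8 -1. ] M [-0.41 -0.07 -0.1 ] op 42.9
{"tx":-6.0,"ty":2.9,"tz":0.0,"rx":0.000,"ry":0.000,"rz":-0.117},
{"tx":-6.3,"ty":2.1,"tz":0.0,"rx":0.000,"ry":0.000,"rz":-0.117},
{"tx":-6.5,"ty":1.4,"tz":0.0,"rx":0.000,"ry":0.000,"rz":-0.117},
{"tx":-6.6,"ty":0.6,"tz":0.0,"rx":0.000,"ry":0.000,"rz":-0.117},
{"tx":-6.7,"ty":-0.2,"tz":0.0,"rx":0.000,"ry":0.000,"rz":-0.117},
{"tx":-6.6,"ty":-0.9,"tz":0.0,"rx":0.000,"ry":0.000,"rz":-0.117},
{"tx":-6.4,"ty":-1.7,"tz":0.0,"rx":0.000,"ry":0.000,"rz":-0.117},
{"tx":-6.2,"ty":-2.4,"tz":0.0,"rx":0.000,"ry":0.000,"rz":-0.117},
{"tx":-5.9,"ty":-3.1,"tz":0.0,"rx":0.000,"ry":0.000,"rz":-0.117},
```

```bash
python3 -m creep '[{"tx":-7.1,"ty":-0.3,"tz":0,"rx":0,"ry":0,"rz":-0.12,"claw":35},{"tx":-7.1,"ty":-0.3,"tz":0,"rx":0,"ry":0,"rz":-0.12,"claw":35},{"tx":-7.1,"ty":-0.3,"tz":0,"rx":0,"ry":0,"rz":-0.12,"claw":35},{"tx":-7.1,"ty":-0.3,"tz":0,"rx":0,"ry":0,"rz":-0.12,"claw":35},{"tx":-7.1,"ty":-0.3,"tz":0,"rx":0,"ry":0,"rz":-0.12,"claw":35},{"tx":-7.1,"ty":-0.3,"tz":0,"rx":0,"ry":0,"rz":-0.12,"claw":35},{"tx":-7.1,"ty":-0.3,"tz":0,"rx":0,"ry":0,"rz":-0.12,"claw":35},{"tx":-6,"ty":-0.3,"tz":0,"rx":0,"ry":0,"rz":-0.1,"claw":35},{"tx":-3,"ty":-0.3,"tz":0,"rx":0,"ry":0,"rz":-0.08,"claw":35},{"tx":0,"ty":0,"tz":0,"rx":0,"ry":0,"rz":-0.06,"claw":35}]' 12;python3 - <<'E'
from h import *
plan(572.2,132,98,107,1)
E
```

```text
t: 53.9
eef_pos: [572.5, 130.5, 98.2]
tool_rot: [[-0.364, 0.931, 0.005], [0.931, 0.364, -0.003], [-0.004, 0.004, -1.0]]
force: [2.0, -0.7, -3.7]
opening: 42.5
t 53.9 pos [572.5 130.5  98.2] psi 111.3 q7 -0.31 F [ 2.  -0.7 -3.7] M [-0.23 -0.72 -0.38] op 42.5
{"tx":1.5,"ty":0.3,"tz":0.2,"rx":0.004,"ry":0.004,"rz":0.076},
```

```bash
python3 -m creep '[{"tx":0.5,"ty":0,"tz":0,"rx":0,"ry":0,"rz":-0.02,"claw":35},{"tx":0,"ty":0,"tz":2,"rx":0,"ry":0,"rz":0,"claw":35},{"tx":0,"ty":0,"tz":3,"rx":0,"ry":0,"rz":0,"claw":35},{"tx":0,"ty":0,"tz":3,"rx":0,"ry":0,"rz":0,"claw":35},{"tx":0,"ty":0,"tz":3,"rx":0,"ry":0,"rz":0,"claw":35},{"tx":0,"ty":0,"tz":3,"rx":0,"ry":0,"rz":0,"claw":35},{"tx":0,"ty":0,"tz":2,"rx":0,"ry":0,"rz":0,"claw":35},{"tx":0,"ty":0,"tz":1,"rx":0,"ry":0,"rz":0,"claw":35},{"tx":0,"ty":0,"tz":0,"rx":0,"ry":0,"rz":0,"claw":35},{"tx":0,"ty":0,"tz":0,"rx":0,"ry":0,"rz":0,"claw":35}]' 30;python3 - <<'E'
from h import *
plan(572.2,132,80,107,1)
E
```

```text
t: 54.73
eef_pos: [572.6, 130.3, 80.4]
tool_rot: [[-0.376, 0.927, 0.005], [0.927, 0.376, -0.004], [-0.005, 0.004, -1.0]]
force: [-0.7, -1.5, 3.5]
opening: 42.2
t 54.73 pos [572.6 130.3  80.4] psi 112.1 q7 -0.32 F [-0.7 -1.5  3.5] M [-0.3   0.2  -0.51] op 42.2
{"tx":1.7,"ty":0.2,"tz":0.3,"rx":0.004,"ry":0.005,"rz":0.088},
```

```bash
python3 -m creep '[{"tx":0,"ty":0,"tz":0.8,"rx":0,"ry":0,"rz":0,"claw":35},{"tx":0,"ty":0,"tz":0.6,"rx":0,"ry":0,"rz":0,"claw":35},{"tx":0,"ty":0,"tz":0.4,"rx":0,"ry":0,"rz":0.03,"claw":35},{"tx":0,"ty":0,"tz":0.3,"rx":0,"ry":0,"rz":0.08,"claw":35},{"tx":0,"ty":0,"tz":0.2,"rx":0,"ry":0,"rz":0.12,"claw":35},{"tx":0,"ty":0,"tz":0.2,"rx":0,"ry":0,"rz":0.12,"claw":35},{"tx":0,"ty":0,"tz":0.2,"rx":0,"ry":0,"rz":0.12,"claw":35},{"tx":0,"ty":0,"tz":0.2,"rx":0,"ry":0,"rz":0.12,"claw":35},{"tx":0,"ty":0,"tz":0.2,"rx":0,"ry":0,"rz":0.12,"claw":35},{"tx":0,"ty":0,"tz":0.2,"rx":0,"ry":0,"rz":0.12,"claw":35}]' 30;python3 - <<'E'
from h import *
plan(572.2,132,80,25,1)
E
```

```text
t: 55.57
eef_pos: [571.3, 132.7, 79.9]
tool_rot: [[0.451, 0.893, 0.006], [0.893, -0.451, -0.003], [0.0, 0.007, -1.0]]
force: [-2.4, -1.5, 3.4]
opening: 42.2
t 55.57 pos [571.3 132.7  79.9] psi 63.2 q7 -1.04 F [-2.4 -1.5  3.4] M [-0.3   0.41  0.18] op 42.2
{"tx":-0.2,"ty":1.1,"tz":-0.1,"rx":0.007,"ry":-0.002,"rz":0.667},
```

```bash
python3 -m creep '[{"tx":0,"ty":0.3,"tz":0.3,"rx":0,"ry":0,"rz":0.12,"claw":35},{"tx":0,"ty":0.3,"tz":0.3,"rx":0,"ry":0,"rz":0.12,"claw":35},{"tx":0,"ty":0,"tz":0.2,"rx":0,"ry":0,"rz":0.12,"claw":35},{"tx":0,"ty":0,"tz":0.1,"rx":0,"ry":0,"rz":0.1,"claw":35},{"tx":0,"ty":0,"tz":0.1,"rx":0,"ry":0,"rz":0.08,"claw":35},{"tx":0,"ty":0,"tz":0.1,"rx":0,"ry":0,"rz":0.08,"claw":35},{"tx":0,"ty":0,"tz":0,"rx":0,"ry":0,"rz":0.06,"claw":35},{"tx":0,"ty":0,"tz":0,"rx":0,"ry":0,"rz":0.06,"claw":35},{"tx":0,"ty":0,"tz":0,"rx":0,"ry":0,"rz":0.05,"claw":35},{"tx":0,"ty":0,"tz":0,"rx":0,"ry":0,"rz":0.04,"claw":35}]' 30;python3 - <<'E'
from h import *
plan(572.2,132,80,25,1)
E
```

```text
t: 56.4
eef_pos: [575.1, 134.2, 81.2]
tool_rot: [[0.97, 0.241, 0.017], [0.241, -0.97, -0.005], [0.015, 0.009, -1.0]]
force: [1.6, -2.4, -1.3]
opening: 42.5
t 56.4 pos [575.1 134.2  81.2] psi 14.0 q7 -1.77 F [ 1.6 -2.4 -1.3] M [-0.47 -0.42  0.9 ] op 42.5
{"tx":-3.3,"ty":1.4,"tz":1.2,"rx":0.010,"ry":-0.014,"rz":-0.193},
```

```bash
python3 -m creep '[{"tx":0,"ty":0,"tz":0,"rx":0,"ry":0,"rz":0.01,"claw":60},{"tx":0,"ty":0,"tz":0,"rx":0.003,"ry":-0.005,"rz":0,"claw":75},{"tx":0,"ty":0,"tz":0,"rx":0,"ry":0,"rz":0,"claw":75},{"tx":0,"ty":0,"tz":0,"rx":0.003,"ry":-0.005,"rz":0,"claw":75},{"tx":0,"ty":0,"tz":-6,"rx":0.003,"ry":-0.005,"rz":0,"claw":75},{"tx":0,"ty":0,"tz":-12,"rx":0,"ry":0,"rz":0,"claw":75},{"tx":0,"ty":0,"tz":-16,"rx":0,"ry":0,"rz":0,"claw":75},{"tx":0,"ty":0,"tz":-16,"rx":0,"ry":0,"rz":0,"claw":75},{"tx":0,"ty":0,"tz":-6,"rx":0,"ry":0,"rz":-0.05,"claw":75},{"tx":-5,"ty":-8,"tz":0,"rx":0,"ry":0,"rz":-0.1,"claw":75}]' 30;python3 - <<'E'
from h import *
plan(461.8,306.5,130,60,9)
E
```

```text
t: 57.23
eef_pos: [567.3, 140.6, 139.5]
tool_rot: [[0.925, 0.381, -0.007], [0.381, -0.925, 0.002], [-0.006, -0.004, -1.0]]
force: [0.1, -0.1, -0.3]
opening: 75.2
t 57.23 pos [567.3 140.6 139.5] psi 22.4 q7 -1.62 F [ 0.1 -0.1 -0.3] M [-0.04 -0.01  0.08] op 75.2
{"tx":-3.8,"ty":-21.5,"tz":1.2,"rx":-0.001,"ry":0.000,"rz":-0.073},
{"tx":-2.2,"ty":-21.7,"tz":1.2,"rx":-0.001,"ry":0.000,"rz":-0.073},
{"tx":-0.6,"ty":-21.8,"tz":1.1,"rx":-0.001,"ry":0.000,"rz":-0.073},
{"tx":0.9,"ty":-21.8,"tz":1.1,"rx":-0.001,"ry":0.000,"rz":-0.073},
{"tx":2.5,"ty":-21.7,"tz":1.1,"rx":-0.001,"ry":0.000,"rz":-0.073},
{"tx":4.1,"ty":-21.4,"tz":1.1,"rx":-0.001,"ry":0.000,"rz":-0.073},
{"tx":5.7,"ty":-21.1,"tz":1.1,"rx":-0.001,"ry":0.000,"rz":-0.073},
{"tx":7.2,"ty":-20.6,"tz":1.1,"rx":-0.001,"ry":0.000,"rz":-0.073},
{"tx":8.7,"ty":-20.0,"tz":1.1,"rx":-0.001,"ry":0.000,"rz":-0.073},
```

```bash
python3 -m creep '[{"tx":-4,"ty":-21.5,"tz":0,"rx":0,"ry":0,"rz":-0.073,"claw":75},{"tx":-2,"ty":-21.5,"tz":0,"rx":0,"ry":0,"rz":-0.073,"claw":75},{"tx":-0.5,"ty":-22,"tz":0,"rx":0,"ry":0,"rz":-0.073,"claw":75},{"tx":1,"ty":-22,"tz":0,"rx":0,"ry":0,"rz":-0.073,"claw":75},{"tx":2.5,"ty":-21.5,"tz":0,"rx":0,"ry":0,"rz":-0.073,"claw":75},{"tx":4,"ty":-21.5,"tz":0,"rx":0,"ry":0,"rz":-0.073,"claw":75},{"tx":5.5,"ty":-21,"tz":0,"rx":0,"ry":0,"rz":-0.073,"claw":75},{"tx":7,"ty":-17,"tz":0,"rx":0,"ry":0,"rz":-0.073,"claw":75},{"tx":5,"ty":-10,"tz":0,"rx":0,"ry":0,"rz":-0.05,"claw":75},{"tx":0,"ty":0,"tz":0,"rx":0,"ry":0,"rz":0,"claw":75}]' 30;python3 -m creep '[{"tx":0,"ty":0,"tz":0,"rx":0,"ry":0,"rz":0,"claw":75},{"tx":0,"ty":0,"tz":0,"rx":0,"ry":0,"rz":0,"claw":75},{"tx":0,"ty":0,"tz":0,"rx":0,"ry":0,"rz":0,"claw":75},{"tx":0,"ty":0,"tz":0,"rx":0,"ry":0,"rz":0,"claw":75},{"tx":0,"ty":0,"tz":0,"rx":0,"ry":0,"rz":0,"claw":75},{"tx":0,"ty":0,"tz":0,"rx":0,"ry":0,"rz":0,"claw":75},{"tx":0,"ty":0,"tz":0,"rx":0,"ry":0,"rz":0,"claw":75},{"tx":0,"ty":0,"tz":0,"rx":0,"ry":0,"rz":0,"claw":75},{"tx":0,"ty":0,"tz":0,"rx":0,"ry":0,"rz":0,"claw":75},{"tx":0,"ty":0,"tz":0,"rx":0,"ry":0,"rz":0,"claw":75}]' 30;python3 - <<'E'
from h import *
plan(461.8,306.5,80,60,9)
pp,d=r.capture('side');crop(pp,130,140,160,120,5,'pics/s21.png')
E
```

```text
t: 58.07
eef_pos: [464.7, 300.3, 146.8]
tool_rot: [[0.485, 0.875, -0.006], [0.875, -0.485, 0.005], [0.002, -0.008, -1.0]]
force: [-0.3, 0.2, -0.2]
opening: 75.1
t: 58.9
eef_pos: [468.0, 295.2, 147.3]
tool_rot: [[0.496, 0.868, -0.006], [0.868, -0.496, 0.003], [-0.0, -0.006, -1.0]]
force: [-0.3, 0.9, 0.3]
opening: 75.0
t 58.9 pos [468.  295.2 147.3] psi 60.3 q7 -1.37 F [-0.3  0.9  0.3] M [-0.04 -0.   -0.02] op 75.0
{"tx":0.8,"ty":-1.2,"tz":7.5,"rx":-0.001,"ry":0.000,"rz":0.001},
{"tx":0.8,"ty":-1.2,"tz":7.5,"rx":-0.001,"ry":0.000,"rz":0.001},
{"tx":0.8,"ty":-1.2,"tz":7.5,"rx":-0.001,"ry":0.000,"rz":0.001},
{"tx":0.8,"ty":-1.2,"tz":7.5,"rx":-0.001,"ry":0.000,"rz":0.001},
{"tx":0.7,"ty":-1.2,"tz":7.5,"rx":-0.001,"ry":0.000,"rz":0.001},
{"tx":0.7,"ty":-1.2,"tz":7.5,"rx":-0.001,"ry":0.000,"rz":0.001},
{"tx":0.7,"ty":-1.2,"tz":7.5,"rx":-0.001,"ry":0.000,"rz":0.001},
{"tx":0.7,"ty":-1.2,"tz":7.5,"rx":-0.001,"ry":0.000,"rz":0.001},
{"tx":0.7,"ty":-1.2,"tz":7.5,"rx":-0.001,"ry":0.000,"rz":0.001},
```

View pics/s21.png

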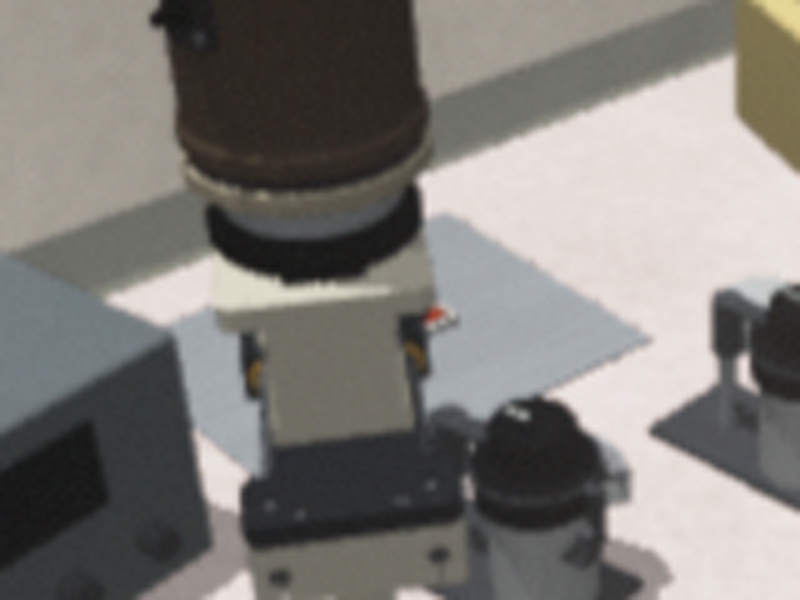

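```bash
python3 -m creep '[{"tx":2,"ty":-3.5,"tz":0,"rx":-0.005,"ry":0,"rz":0,"claw":75},{"tx":2,"ty":-4,"tz":2,"rx":0,"ry":0,"rz":0,"claw":75},{"tx":2,"ty":-3,"tz":6,"rx":0,"ry":0,"rz":0,"claw":75},{"tx":0,"ty":0,"tz":8,"rx":0,"ry":0,"rz":0,"claw":75},{"tx":0,"ty":0,"tz":9,"rx":0,"ry":0,"rz":0,"claw":75},{"tx":0,"ty":0,"tz":8,"rx":0,"ry":0,"rz":0,"claw":75},{"tx":0,"ty":0,"tz":4,"rx":0,"ry":0,"rz":0,"claw":75},{"tx":0,"ty":0,"tz":0,"rx":0,"ry":0,"rz":0,"claw":75},{"tx":0,"ty":0,"tz":0,"rx":0,"ry":0,"rz":0,"claw":75},{"tx":0,"ty":0,"tz":0,"rx":0,"ry":0,"rz":0,"claw":75}]' 30;python3 - <<'E'
from h import *
plan(461.8,306.5,80,60,5)
pp,d=r.capture('side');crop(pp,130,190,100,120,6,'pics/s22.png')
E
```

```text
t: 59.78
eef_pos: [459.8, 306.8, 104.7]
tool_rot: [[0.495, 0.869, -0.003], [0.869, -0.495, -0.001], [-0.003, -0.002, -1.0]]
force: [-0.3, 0.1, -0.1]
opening: 75.1
t 59.78 pos [459.8 306.8 104.7] psi 60.4 q7 -1.43 F [-0.3  0.1 -0.1] M [-0.03 -0.05  0.04] op 75.1
{"tx":0.2,"ty":0.4,"tz":4.9,"rx":-0.000,"ry":0.001,"rz":0.001},
{"tx":0.2,"ty":0.4,"tz":4.9,"rx":-0.000,"ry":0.001,"rz":0.001},
{"tx":0.2,"ty":0.4,"tz":4.9,"rx":-0.000,"ry":0.001,"rz":0.001},
{"tx":0.2,"ty":0.4,"tz":4.9,"rx":-0.000,"ry":0.001,"rz":0.001},
{"tx":0.2,"ty":0.4,"tz":4.9,"rx":-0.000,"ry":0.001,"rz":0.001},
```

View pics/s22.png

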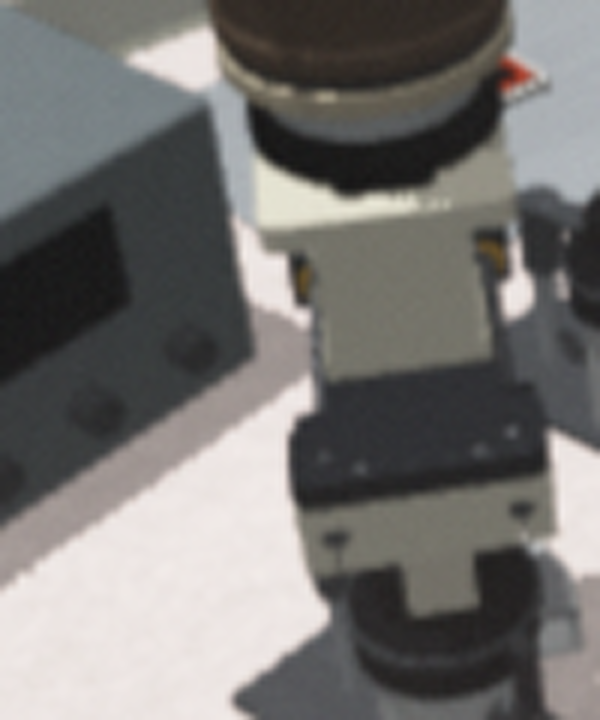

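```bash
python3 -m creep '[{"tx":0.3,"ty":0.8,"tz":4,"rx":0,"ry":0,"rz":0,"claw":75},{"tx":0.3,"ty":0.8,"tz":6,"rx":0,"ry":0,"rz":0,"claw":75},{"tx":0,"ty":0,"tz":6,"rx":0,"ry":0,"rz":0,"claw":75},{"tx":0,"ty":0,"tz":4,"rx":0,"ry":0,"rz":0,"claw":75},{"tx":0,"ty":0,"tz":2,"rx":0,"ry":0,"rz":0,"claw":70},{"tx":0,"ty":0,"tz":1,"rx":0,"ry":0,"rz":0,"claw":60},{"tx":0,"ty":0,"tz":0,"rx":0,"ry":0,"rz":0,"claw":50},{"tx":0,"ty":0,"tz":0,"rx":0,"ry":0,"rz":0,"claw":35},{"tx":0,"ty":0,"tz":0,"rx":0,"ry":0,"rz":0,"claw":35},{"tx":0,"ty":0,"tz":0,"rx":0,"ry":0,"rz":0,"claw":35}]' 30;python3 -m creep '[{"tx":0,"ty":0,"tz":0,"rx":0,"ry":0,"rz":0,"claw":35},{"tx":0,"ty":0,"tz":0,"rx":0,"ry":0,"rz":0,"claw":35},{"tx":0,"ty":0,"tz":0.5,"rx":0,"ry":0,"rz":0.03,"claw":35},{"tx":0,"ty":0,"tz":0.3,"rx":0,"ry":0,"rz":0.04,"claw":35},{"tx":0,"ty":0,"tz":0.3,"rx":0,"ry":0,"rz":0.05,"claw":35},{"tx":0,"ty":0,"tz":0.2,"rx":0,"ry":0,"rz":0.05,"claw":35},{"tx":0,"ty":0,"tz":0,"rx":0,"ry":0,"rz":0.05,"claw":35},{"tx":0,"ty":0,"tz":0,"rx":0,"ry":0,"rz":0.05,"claw":35},{"tx":0,"ty":0,"tz":0,"rx":0,"ry":0,"rz":0.05,"claw":35},{"tx":0,"ty":0,"tz":0,"rx":0,"ry":0,"rz":0.05,"claw":35}]' 30;python3 - <<'E'
from h import *
plan(461.8,306.5,80,60,1)
E
```

```text
t: 60.67
eef_pos: [462.1, 306.9, 80.1]
tool_rot: [[0.495, 0.869, -0.002], [0.869, -0.495, 0.0], [-0.001, -0.002, -1.0]]
force: [-2.5, 1.4, 0.4]
opening: 42.5
t: 61.5
eef_pos: [464.4, 311.1, 81.1]
tool_rot: [[0.777, 0.629, 0.006], [0.629, -0.777, 0.006], [0.008, -0.001, -1.0]]
force: [0.2, -0.4, -2.9]
opening: 41.9
t 61.5 pos [464.4 311.1  81.1] psi 39.0 q7 -1.77 F [ 0.2 -0.4 -2.9] M [0.08 0.03 0.83] op 41.9
{"tx":-4.9,"ty":2.0,"tz":1.1,"rx":0.001,"ry":-0.008,"rz":-0.367},
```

```bash
python3 -m creep '[{"tx":0,"ty":0,"tz":0,"rx":0,"ry":0,"rz":0.04,"claw":35},{"tx":0,"ty":0,"tz":0,"rx":0,"ry":0,"rz":0,"claw":60},{"tx":0,"ty":0,"tz":0,"rx":0,"ry":0,"rz":0,"claw":75},{"tx":0,"ty":0,"tz":0,"rx":0,"ry":0,"rz":0,"claw":75},{"tx":0,"ty":0,"tz":-6,"rx":0,"ry":0,"rz":0,"claw":75},{"tx":0,"ty":0,"tz":-14,"rx":0,"ry":0,"rz":0,"claw":75},{"tx":0,"ty":0,"tz":-20,"rx":0,"ry":0,"rz":0,"claw":75},{"tx":0,"ty":0,"tz":-20,"rx":0,"ry":0,"rz":0,"claw":75},{"tx":0,"ty":0,"tz":-20,"rx":0,"ry":0,"rz":0,"claw":75},{"tx":0,"ty":0,"tz":-10,"rx":0,"ry":0,"rz":0,"claw":75}]' 30;python3 - <<'E'
from h import *
plan(350,550,180,75,10)
pp,d=r.capture('top');cv2.imwrite('pics/t23.png',pp[:,:,::-1])
E
```

```text
t: 62.33
eef_pos: [462.9, 309.3, 174.3]
tool_rot: [[0.8, 0.6, 0.003], [0.6, -0.8, 0.003], [0.004, -0.001, -1.0]]
force: [0.9, 0.1, 1.1]
opening: 75.2
t 62.33 pos [462.9 309.3 174.3] psi 36.9 q7 -1.75 F [0.9 0.1 1.1] M [ 0.   -0.07 -0.07] op 75.2
{"tx":5.4,"ty":-26.0,"tz":-0.5,"rx":0.000,"ry":-0.000,"rz":-0.066},
{"tx":7.1,"ty":-25.6,"tz":-0.5,"rx":0.000,"ry":-0.000,"rz":-0.066},
{"tx":8.8,"ty":-25.1,"tz":-0.5,"rx":0.000,"ry":-0.000,"rz":-0.066},
{"tx":10.5,"ty":-24.4,"tz":-0.5,"rx":0.000,"ry":-0.000,"rz":-0.066},
{"tx":12.1,"ty":-23.7,"tz":-0.5,"rx":0.000,"ry":-0.000,"rz":-0.066},
{"tx":13.6,"ty":-22.8,"tz":-0.5,"rx":0.000,"ry":-0.000,"rz":-0.066},
{"tx":15.1,"ty":-21.9,"tz":-0.5,"rx":0.000,"ry":-0.000,"rz":-0.066},
{"tx":16.5,"ty":-20.8,"tz":-0.5,"rx":0.000,"ry":-0.000,"rz":-0.066},
{"tx":17.9,"ty":-19.7,"tz":-0.6,"rx":0.000,"ry":-0.000,"rz":-0.066},
{"tx":19.1,"ty":-18.4,"tz":-0.6,"rx":0.000,"ry":-0.000,"rz":-0.066},
```

View pics/t23.png

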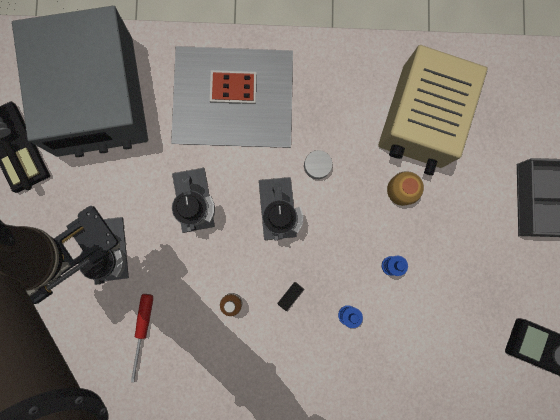

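```bash
python3 -m creep '[{"tx":5.5,"ty":-26,"tz":-3,"rx":0,"ry":0,"rz":-0.066,"claw":75},{"tx":7,"ty":-25.5,"tz":-3,"rx":0,"ry":0,"rz":-0.066,"claw":75},{"tx":9,"ty":-25,"tz":-3,"rx":0,"ry":0,"rz":-0.066,"claw":75},{"tx":10.5,"ty":-24.5,"tz":-3,"rx":0,"ry":0,"rz":-0.066,"claw":75},{"tx":12,"ty":-23.5,"tz":-3,"rx":0,"ry":0,"rz":-0.066,"claw":75},{"tx":13.5,"ty":-23,"tz":-3,"rx":0,"ry":0,"rz":-0.066,"claw":75},{"tx":15,"ty":-22,"tz":-3,"rx":0,"ry":0,"rz":-0.066,"claw":75},{"tx":16.5,"ty":-21,"tz":0,"rx":0,"ry":0,"rz":-0.066,"claw":75},{"tx":18,"ty":-19.5,"tz":0,"rx":0,"ry":0,"rz":-0.06,"claw":75},{"tx":10,"ty":-10,"tz":0,"rx":0,"ry":0,"rz":0,"claw":75}]' 30;python3 - <<'E'
from h import *
plan(350,550,180,75,1)
p,d=r.capture('top');np.save('pics/t24.npy',d);cv2.imwrite('pics/t24f.png',p[:,:,::-1])
crop(p,70,160,240,130,3.3,"pics/t24.png")
P=deproj('top',d)
for n,c in(("A",(460,306)),("B",(570,131.5)),("C",(556,-47))):
    m=(np.hypot(P[...,0]-c[0],P[...,1]-c[1])<15); print(n,np.median(P[m][:,2]).round(1))
for i,(u,v) in enumerate([(105,250),(192,203),(281,210)]): crop(p,u-35,v-42,70,84,7,f"pics/can{i}e.png")
a=np.hstack([cv2.imread(f"pics/can{i}e.png") for i in range(3)]); cv2.imwrite("pics/cans_e.png",cv2.resize(a,None,fx=.54,fy=.54,interpolation=cv2.INTER_AREA))
E
```

```text
t: 63.22
eef_pos: [354.3, 540.8, 193.9]
tool_rot: [[0.315, 0.949, 0.006], [0.949, -0.315, -0.001], [0.001, 0.006, -1.0]]
force: [-0.6, 0.1, 0.1]
opening: 75.2
t 63.22 pos [354.3 540.8 193.9] psi 71.6 q7 -1.62 F [-0.6  0.1  0.1] M [ 0.   -0.09  0.06] op 75.2
{"tx":7.3,"ty":-7.1,"tz":13.8,"rx":0.006,"ry":-0.001,"rz":-0.059},
A 113.6
B 113.2
C 113.3
```

View pics/cans_e.png

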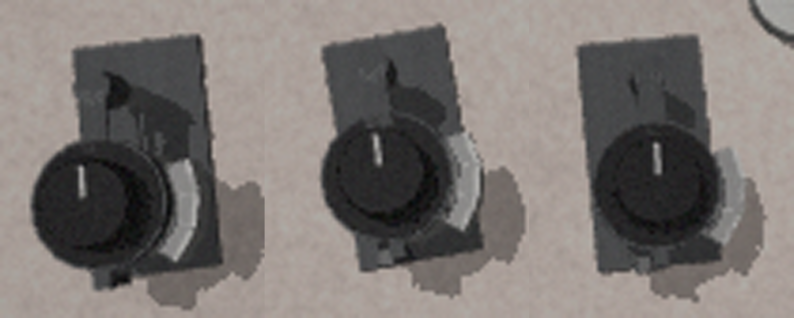

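```bash
python3 -m creep '[{"tx":0,"ty":0,"tz":0,"rx":0,"ry":0,"rz":0,"claw":75},{"tx":0,"ty":0,"tz":0,"rx":0,"ry":0,"rz":0,"claw":75},{"tx":0,"ty":0,"tz":0,"rx":0,"ry":0,"rz":0,"claw":75},{"tx":0,"ty":0,"tz":0,"rx":0,"ry":0,"rz":0,"claw":75},{"tx":0,"ty":0,"tz":0,"rx":0,"ry":0,"rz":0,"claw":75},{"tx":0,"ty":0,"tz":0,"rx":0,"ry":0,"rz":0,"claw":75},{"tx":0,"ty":0,"tz":0,"rx":0,"ry":0,"rz":0,"claw":75},{"tx":0,"ty":0,"tz":0,"rx":0,"ry":0,"rz":0,"claw":75},{"tx":0,"ty":0,"tz":0,"rx":0,"ry":0,"rz":0,"claw":75},{"tx":0,"ty":0,"tz":0,"rx":0,"ry":0,"rz":0,"claw":75}]' 30; python3 - <<'E'
from h import *
p,d=r.capture('side');crop(p,0,0,560,420,1.4,'pics/s25.png')
E
```

```text
t: 64.1
eef_pos: [357.0, 536.9, 192.1]
tool_rot: [[0.328, 0.945, 0.006], [0.945, -0.328, -0.005], [-0.002, 0.007, -1.0]]
force: [-0.0, -0.4, 0.1]
opening: 75.3
```

View pics/s25.png

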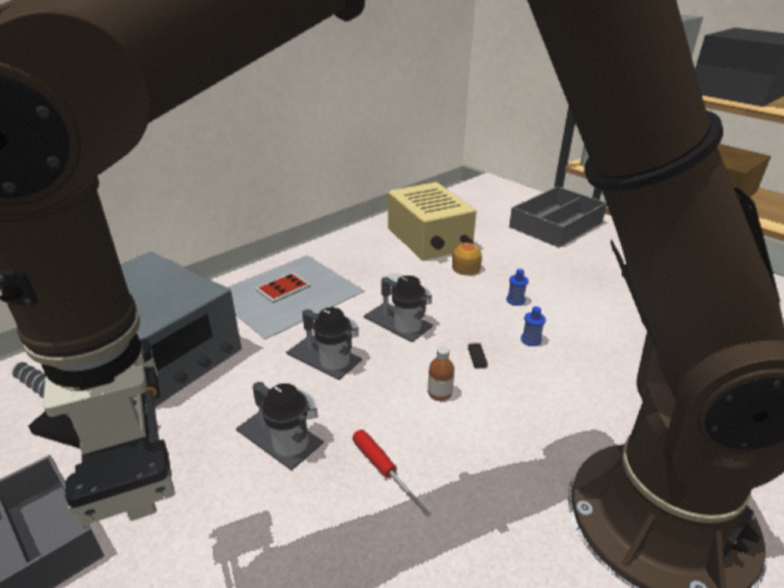

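View pics/t24f.png

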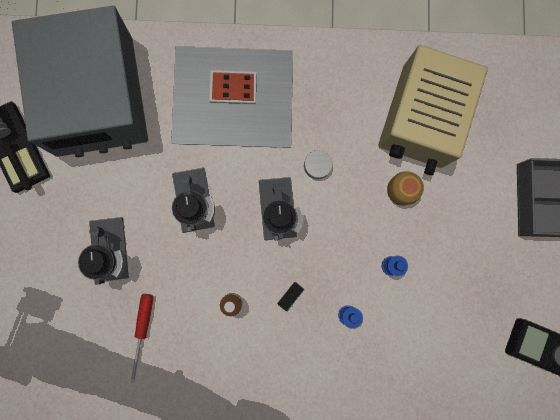

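The final pictures show all three caps closed (top view, pixels (96,262), (188,207) and (281,217)). No grey bobbin is left on the bench. The flux bottle (231,305), tin (318,164), tip cleaner (405,188) and the blue look-alikes are where they started.

```bash
python3 -c "
from workcell import r
print(r.job_done())"
```

```text
the job is handed in; nothing more can be done
None
```

The job is handed in, at about 64 s of the 210 s allowed. Both grey bobbins on the bench (two were present) are put away, one in the right-hand canister and one in the middle one. I closed both caps over them and tightened the slightly loose cap of the empty left canister.

**Last checks that agreed**
- Each cap was turned until the wrist torque rose to 0.7–0.9 N m, well above the 0.15 N m the thread needs.
- All three knob tops read about 113 mm, the same as the closed caps did at the start.
- The white cap marks line up with the canister base plates to about 1°.
- Both bobbins were seen standing in the bores before the caps went over them.
- The bystanders and the blue look-alikes did not move, and the arm is clear of everything.

**Disagreements on the way**
- **Tool height:** the fingertips stood about 38 mm higher than the stated tool length put them. The first grip on the right-hand knob closed on air. I re-measured by touching the knob top and used that height from then on.
- **Position offset:** positions from the cameras were about 2 mm short in x of what the gripper found.
- **Moved bobbin:** the second bobbin shifted about 5 cm partway through the run, so I located it again before picking it up.
- **High pull:** pulling the first cap up against its stop briefly read 28 N at the wrist, below the limits.

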